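Load the rubber specimens into an indexing hardness tester

TASK

Load every black rubber specimen from the white tray into the tester's carousel, each upright and fully down in a blue nest of its own, through the loading opening, where only one nest is reached at a time: pull the hub knob up against its spring, turn it and let the pin drop into the next hole to bring up another nest. When all are loaded, index the carousel until the brass reference block stands at the loading opening with the index pin fully home, and then, last of all, swing the hatch shut until it clicks past its ball catch. Leave the other things on the worktop where they are.

Things in the scene. Friction and masses are not known exactly. Their poses are not given: they have to be found in the camera images.
- tester: Fixed tester housing: white and grey box, clear roof, 176 (its x) x 168 (y) mm, roof top at 70, underside at 66 mm. Origin: centre of its underside, on the carousel axis. Its -x side, the loading side, faces about the robot's right; there the roof has the loading opening: tester x -0.088 to -0.036, y -0.052 to 0.052, with a front wall 30 mm high. Nests elsewhere are under the roof, out of reach.
- load_point (a point): Fixed point in the middle of the loading opening, 56 mm from the carousel's axis towards the tester's -x, 20 mm above the worktop, where the nest floor (or the foot of the reference block) stands when the pin is in a hole. (A monitor stands close to the robot's left: an arm with a wide shoulder must keep its first joint turned right of it (0.32 m wide: below -1.12 rad), tool leaning if need be.)
- reference (a point): Foot of the brass reference block (diameter 28, height 34 mm), which is part of the carousel, 56 mm from its axis, 20 mm above the worktop
- nest_1 (a point): Centre of the floor of blue nest 1: a round cup on the carousel, inner diameter 36, outer 42, wall 12 mm high, floor 20 mm above the worktop, 56 mm from the axis and 72 degrees on from the reference block (counter-clockwise from above)
- nest_2 (a point): Centre of the floor of blue nest 2: a round cup on the carousel, inner diameter 36, outer 42, wall 12 mm high, floor 20 mm above the worktop, 56 mm from the axis and 144 degrees on from the reference block (counter-clockwise from above)
- nest_3 (a point): Centre of the floor of blue nest 3: a round cup on the carousel, inner diameter 36, outer 42, wall 12 mm high, floor 20 mm above the worktop, 56 mm from the axis and 216 degrees on from the reference block (counter-clockwise from above)
- nest_4 (a point): Centre of the floor of blue nest 4: a round cup on the carousel, inner diameter 36, outer 42, wall 12 mm high, floor 20 mm above the worktop, 56 mm from the axis and 288 degrees on from the reference block (counter-clockwise from above)
- carousel (a joint): Turn of the carousel about its vertical axis, rad, counter-clockwise from above, no end stops. At 0 the reference block is at load_point. Five holes at multiples of 72 degrees (1.2566 rad), with 0.04 rad of play; at each, the reference block or one nest stands at load_point. Needs about 0.04 N m once the pin is out of its hole.
- index_pin (a joint): Height of the sprung pin, m: 0 home in a hole, about 0.009 lying on the ring between holes (as it may start), 0.016 pulled right up. The 8 mm pin, on a red arm under the knob that points to the reference block's side, turns with knob and carousel over a steel ring on the roof with five 10 mm holes. It clears the ring above 0.010. Spring: about 5 N when home, 11 N when right up.
- knob (a point): Middle of the grip of the black round knob with a red top on the carousel's axis: diameter 36 mm, from 16 mm below this point to 16 mm above it (this point is 124 mm above the worktop with the pin home). Pulling it up lifts the pin, turning it turns the carousel
- hatch (a joint): Angle of the hatch, rad: 0 shut, 1.75 fully open; opening is clockwise from above. A flat aluminium plate, 56 x 134 mm, upper side at 77 mm, swings level about a vertical hinge over the loading opening. Stays where left (0.05 N m). About 0.07 rad before shut its end meets a sprung ball; about 5 N at the knob pushes it past, then it seats at 0.
- hatch_hinge (a point): On the hatch's vertical hinge axis, 77 mm above the worktop
- hatch_knob (a point): Middle of the upright black knob near the hatch's free end: diameter 18 mm, 77 to 103 mm above the worktop (this point at 90), 100 mm from the hinge axis
- tray: Fixed white tray on four legs, 190 (its x) x 142 mm, to the right of and beyond the tester; its floor, where the specimens stand, is 45 mm above the worktop and its rim 14 mm higher. Origin on the worktop under its centre
- specimen_0: Black rubber test specimen, a squat cylinder of diameter 30 and height 28 mm, 28 g; origin: centre of its underside, z along its axis. Stands in the tray; two to four of the four are there
- specimen_1: Black rubber test specimen, a squat cylinder of diameter 30 and height 28 mm, 28 g; origin: centre of its underside, z along its axis. Stands in the tray; two to four of the four are there
- specimen_2: Black rubber test specimen, a squat cylinder of diameter 30 and height 28 mm, 28 g; origin: centre of its underside, z along its axis. Stands in the tray; two to four of the four are there
- specimen_3: Black rubber test specimen, a squat cylinder of diameter 30 and height 28 mm, 28 g; origin: centre of its underside, z along its axis. Stands in the tray; two to four of the four are there
- beaker: Bystander: glass beaker, 74 mm wide, 92 high; origin under its centre
- petri_dish: Bystander: petri dish with lid, 91 mm wide, 16 high; origin under its centre
- tape_roll: Bystander: roll of tape lying flat, 104 mm wide, 25 high; origin under its centre
- wash_bottle: Bystander: wash bottle with red spout, 68 x 100 mm, 201 high; origin under its centre
- tweezers: Bystander: tweezers, 16 x 127 x 9 mm; origin under the centre
Not all that is in view belongs to the job. What is shaped like the specimen_1 but turquoise is not meant.

How it is judged:
On the way, in this order (a step that is already met when the one before it is completed fails the run):
1. every specimen stands upright and fully down in a blue nest (((horizontal distance between specimen_0 and nest_1 below 0.008 m and z of specimen_0 in the frame of nest_1 between -0.004 and 0.004 m and angle between specimen_0's own z axis and vertical below 0.15 rad) or (horizontal distance between specimen_0 and nest_2 below 0.008 m and z of specimen_0 in the frame of nest_2 between -0.004 and 0.004 m and angle between specimen_0's own z axis and vertical below 0.15 rad) or (horizontal distance between specimen_0 and nest_3 below 0.008 m and z of specimen_0 in the frame of nest_3 between -0.004 and 0.004 m and angle between specimen_0's own z axis and vertical below 0.15 rad) or (horizontal distance between specimen_0 and nest_4 below 0.008 m and z of specimen_0 in the frame of nest_4 between -0.004 and 0.004 m and angle between specimen_0's own z axis and vertical below 0.15 rad)) and ((horizontal distance between specimen_1 and nest_1 below 0.008 m and z of specimen_1 in the frame of nest_1 between -0.004 and 0.004 m and angle between specimen_1's own z axis and vertical below 0.15 rad) or (horizontal distance between specimen_1 and nest_2 below 0.008 m and z of specimen_1 in the frame of nest_2 between -0.004 and 0.004 m and angle between specimen_1's own z axis and vertical below 0.15 rad) or (horizontal distance between specimen_1 and nest_3 below 0.008 m and z of specimen_1 in the frame of nest_3 between -0.004 and 0.004 m and angle between specimen_1's own z axis and vertical below 0.15 rad) or (horizontal distance between specimen_1 and nest_4 below 0.008 m and z of specimen_1 in the frame of nest_4 between -0.004 and 0.004 m and angle between specimen_1's own z axis and vertical below 0.15 rad)) and ((horizontal distance between specimen_2 and nest_1 below 0.008 m and z of specimen_2 in the frame of nest_1 between -0.004 and 0.004 m and angle between specimen_2's own z axis and vertical below 0.15 rad) or (horizontal distance between specimen_2 and nest_2 below 0.008 m and z of specimen_2 in the frame of nest_2 between -0.004 and 0.004 m and angle between specimen_2's own z axis and vertical below 0.15 rad) or (horizontal distance between specimen_2 and nest_3 below 0.008 m and z of specimen_2 in the frame of nest_3 between -0.004 and 0.004 m and angle between specimen_2's own z axis and vertical below 0.15 rad) or (horizontal distance between specimen_2 and nest_4 below 0.008 m and z of specimen_2 in the frame of nest_4 between -0.004 and 0.004 m and angle between specimen_2's own z axis and vertical below 0.15 rad)) and ((horizontal distance between specimen_3 and nest_1 below 0.008 m and z of specimen_3 in the frame of nest_1 between -0.004 and 0.004 m and angle between specimen_3's own z axis and vertical below 0.15 rad) or (horizontal distance between specimen_3 and nest_2 below 0.008 m and z of specimen_3 in the frame of nest_2 between -0.004 and 0.004 m and angle between specimen_3's own z axis and vertical below 0.15 rad) or (horizontal distance between specimen_3 and nest_3 below 0.008 m and z of specimen_3 in the frame of nest_3 between -0.004 and 0.004 m and angle between specimen_3's own z axis and vertical below 0.15 rad) or (horizontal distance between specimen_3 and nest_4 below 0.008 m and z of specimen_3 in the frame of nest_4 between -0.004 and 0.004 m and angle between specimen_3's own z axis and vertical below 0.15 rad))), for 0.2 s.
2. the brass reference block is at the loading opening and the index pin is fully home in its hole (all of step 1 and horizontal distance between reference and load_point below 0.008 m and value of joint index_pin below 0.003 m), for 0.2 s.
3. the hatch is shut past its catch (value of joint hatch below 0.022 rad), for 0.2 s.
At the end, for the whole second after the job is handed in: Every specimen upright (0.15 rad) in a blue nest, within 8 mm of its centre and 4 mm of its floor, released, at rest; reference block within 8 mm of load_point, index pin home (below 3 mm); hatch shut past its catch (below 0.022 rad) (all of step 2 and value of joint hatch below 0.022 rad and linear speed of each of specimen_0, specimen_1, specimen_2, specimen_3 below 0.02 m/s); the robot touches nothing.
It fails at once if the beaker is moved by more than 6 cm (distance of beaker from where it was at the start of the episode above 0.06 m).
It fails at once if the petri dish is moved by more than 6 cm (distance of petri_dish from where it was at the start of the episode above 0.06 m).
It fails at once if the tape roll is moved by more than 6 cm (distance of tape_roll from where it was at the start of the episode above 0.06 m).
It fails at once if the wash bottle is moved by more than 6 cm (distance of wash_bottle from where it was at the start of the episode above 0.06 m).
It fails at once if the tweezers is moved by more than 6 cm (distance of tweezers from where it was at the start of the episode above 0.06 m).
Of specimen_0, specimen_1, specimen_2, specimen_3 only 2 to 4 are there at a start; the rules pass over those that are not, and their reading is None.
At some moment in a run one of specimen_0, specimen_1, specimen_2, specimen_3 may be knocked a few centimetres aside while the robot is not near it.
Once in a run the grip may slacken for a moment while it holds something.
It also fails if it takes over 210 s, if anything falls off the work surface, if the arm or the gripper's body presses on something with over 40 N, if the wrist force passes 120 N, or if a joint passes its speed limit or range.

ROBOT

A 6-joint arm with a two-finger parallel gripper is mounted at the origin on the work surface; the furniture and walls round the work are solid. World frame = base frame: x ahead of the robot, y to its left, z up, the work surface at z = 0. Lengths are in m, angles in rad, forces in N, time in s.
With the tool pointing down it reaches from about 0.275 to 0.725 m from the base axis. Payload 15.9 kg.
Tool frame: the origin (TCP) lies on the mounting face of the last link; the fingertips stand 173 mm ahead of it and the grasp point (between the pads) lies 155 mm ahead of it; z points along the fingers, y is the line along which they close (so a half turn about z gives the same grasp; the last joint's range is limited). The gripper opens to 85 mm and grips with 20 to 120 N. Pads are 22 mm wide; open, the fingers measure 114 mm over their backs; the gripper's body (76 mm by 85 mm) begins 54 mm behind the grasp point. The pads swing forward as they close: fully open they stand 13 mm farther back than shut.
Start: joints at [-1.268, 0.213, -0.034, 1.323, 0, 1.571], TCP at [0.149, -0.477, 0.405] pointing down, gripper open.
Joint ranges: [-2.98, 2.98], [-0.74, 1.72], [-1.14, 1.35], [-2.1, 2.04], [-1.57, 1.44], [-3.14, 3.14]. Speed limits (rad/s): [1.89, 1.89, 2.39, 2.57, 3.14, 3.14].

INTERFACE

Orientations are given as [roll, pitch, yaw] about the fixed x, y, z axes, in that order (R = Rz(yaw) Ry(pitch) Rx(roll)).
In Python, from station import bot gives the robot as it stands.
- The arm moves only by the tool move_arm, never from a script. Its argument "deltas" is a list of rows, each a list of 7 numbers: the opening, from 0 (shut) to 1 (fully open), then the shift along the tool's x, y, z in units of 40 mm (1.0 is 40 mm), then the turn, a rotation vector about the tool's x, y, z in units of 6 degrees (1.0 is 6 degrees). In form: [[grip, dx, dy, dz, rx, ry, rz], ...]. A call has exactly 5 rows; each row is the pose to reach, as a shift and turn from the pose commanded when the call began, along the tool's axes at that moment; what a row does not reach only later rows make up. A row lasts 1/12 s, in which the tool goes at most 41.7 mm and 7.16 degrees, less where a joint would pass 70% of its speed; a pose out of reach is approached as far as the arm can. A call with a gripper value outside its range is refused whole. The fingers move at their own pace and stop on an object; the grip force is fixed at half the most. Time passes only in rows, so rows that repeat a pose let the fingers close, or fill a call up. It gives the time, the measured TCP pose, the force, the opening and the grip force at its end, in the units of the state.
- bot.get_obs(): the state, without advancing time (a new reading comes with each control period).
- bot.snapshot(name): name is "scene" or "top" or "wrist"; returns a dict with "color" (480x640x3 uint8, red, green, blue), "depth" (480x640 float32, m along the optical axis (not along the pixel's ray), 0 where there is no reading), "fovy" (degrees; the focal length in pixels is half the picture's height over the tangent of half this angle, whatever the lens; pixels are square), "cx", "cy" (the principal point, pixels), "k1" (the pictures are not rectified: a ray, as slopes to the right and down, at radius r is drawn at 1 + k1 r^2 times it, then the intrinsics apply), "R" (3x3) and "t" (3): a world point X has camera coordinates R X + t. Camera axes: x right, y down, z forward; pixel columns grow to the right and rows downward; lengths in m; the calibration is good to about 2 mm. A picture is of the moment at which its call begins.
- bot.sign_off(): hands the job in; it is judged then, once.
Trained networks look in the newest picture that a camera, given by its name, has taken for a name from the list of things; names that differ only in an ending like _2 or _b are one class to them, and where a whole thing is asked for, a point or a joint stands for the part that bears it (a point fixed in the world has none). Each returns a list of dicts, best first, with "confidence" (0 to 1); they miss things now and then, are a little off and sometimes report something else, mostly with a low value. They report only what shows in the picture. A call takes as long as a camera call. They do not tell look-alikes from the thing itself.
- bot.cut_out(camera, name): "mask" (480x640 bool, what is visible of it) and "box" ([left, top, right, bottom] in pixels, round what is visible of it).
- bot.spot_point(camera, name): "uv" ([column, row] in pixels: a listed point, or the origin of a listed thing).
The state is a dict: "t": time; "joints": joint angles; "joint_vel": joint speeds; "joint_torque": joint torques, N m; "tool_pos": TCP position; "orientation": TCP orientation; "wrist_force": force on the tool from outside, world axes, zero at the start; "torque": the same for the moment, N m; "width": opening from 0.0 (shut) to 1.0 (fully open); "grasp_force": force on a finger pad.
Only numpy, scipy, OpenCV 4.12 (cv2) and the standard library are available. Lean on these libraries where they do the work, as an engineer would, in place of code of your own. Each camera call takes 0.05 s, during which the arm holds its last target. There are 200 camera calls.

## Working session

There is one attempt and no reset: what is moved stays moved. The work goes in short steps, Python scripts to look and compute and a tool call to move; the robot and the scene stay as the last step left them, time stands still between calls to the robot, and variables do not carry over. Pictures are saved under pics/ and viewed, at most 14 in all, crops included, and the job is handed in when it is done.

Besides the shell and the picture viewer there is one more tool, called after "Emit:" by a JSON object that holds its "method" and its "body". move_arm: Moves the arm, as the interface text tells. Its arguments: {"type":"object","properties":{"deltas":{"type":"array","items":{"type":"array","items":{"type":"number"}}}},"required":["deltas"]}

```bash
ls; mkdir -p pics; cat > h.py <<'E'
import numpy as np, cv2
from station import bot
from scipy.spatial.transform import Rotation as Ro
def snap(c,name=None):
    s=bot.snapshot(c)
    if name: cv2.imwrite(f'pics/{name}.png',s['color'][:,:,::-1])
    return s
def K(s):
    f=240/np.tan(np.radians(s['fovy'])/2)
    return np.array([[f,0,s['cx']],[0,f,s['cy']],[0,0,1.]])
def ray(s,uv):
    p=cv2.undistortPoints(np.array([[uv]],float),K(s),np.array([s['k1'],0,0,0.]))[0,0]
    return np.array([p[0],p[1],1.])
def atz(s,uv,z):
    d=s['R'].T@ray(s,uv); o=-s['R'].T@s['t']
    return o+d*(z-o[2])/d[2]
def atdepth(s,uv):
    u,v=int(round(uv[0])),int(round(uv[1])); w=s['depth'][max(v-2,0):v+3,max(u-2,0):u+3]; w=w[w>0]
    if not len(w): return None
    return s['R'].T@(ray(s,uv)*np.median(w)-s['t'])
def proj(s,X):
    p=s['R']@np.array(X,float)+s['t']; r2=(p[0]**2+p[1]**2)/p[2]**2; k=1+s['k1']*r2
    q=K(s)@np.array([p[0]/p[2]*k,p[1]/p[2]*k,1]); return q[:2]
E
python3 - <<'E'
from h import *
np.set_printoptions(precision=4,suppress=True)
print(bot.get_obs())
for c in ['scene','top','wrist']:
    s=snap(c,c+'0'); print(c,s['fovy'],s['k1'],'cam',-s['R'].T@s['t'])
    for n in ['load_point','knob','hatch_knob','hatch_hinge','reference','nest_1','tester','tray','specimen_0','beaker','wash_bottle']:
        for d in bot.spot_point(c,n)[:5]:
            if d['confidence']>.3: print(n,np.round(d['uv']),round(d['confidence'],2),atdepth(s,d['uv']))
E
```

```text
pics
{'t': 0.0, 'joints': array([-1.268 ,  0.2133, -0.035 ,  1.3235, -0.    ,  1.5708]), 'joint_vel': array([-0.0013,  0.0016, -0.0001,  0.0026,  0.0007,  0.0001]), 'joint_torque': array([ -0.0038, -68.6161,  48.7119,   0.0176,  -0.0004,  -0.    ]), 'tool_pos': array([ 0.149 , -0.4771,  0.4042]), 'orientation': array([-3.1405,  0.    ,  0.3028]), 'wrist_force': array([ 0.4035,  0.3407, -0.1074]), 'torque': array([-0.0147, -0.0567, -0.0507]), 'grasp_force': 0.0, 'width': 1.0002379366034262}
scene 52.73210458764327 0.041602836705189765 cam [-0.1402 -0.806   0.6669]
load_point [324. 325.] 0.96 [ 0.1564 -0.5271  0.2638]
load_point [386. 327.] 0.74 [ 0.3756 -0.4704  0.0591]
hatch_knob [362. 341.] 0.82 [ 0.2931 -0.4804  0.0964]
hatch_hinge [307. 324.] 0.87 [ 0.2732 -0.3796  0.0821]
reference [332. 314.] 0.45 [ 0.1605 -0.5364  0.2843]
nest_1 [416. 309.] 0.71 [ 0.4526 -0.4821  0.0537]
nest_1 [312. 295.] 0.62 [ 0.148  -0.5179  0.3109]
tester [302. 326.] 0.68 [ 0.2681 -0.3726  0.078 ]
tray [417. 341.] 0.63 [ 0.3952 -0.5233  0.0457]
tray [453. 317.] 0.38 [ 0.4668 -0.5479  0.0665]
specimen_0 [38
[... 900 characters left out ...]
284.] 0.5 [ 0.3861 -0.4631  0.0726]
specimen_0 [413. 285.] 0.74 [ 0.3851 -0.4583  0.074 ]
specimen_0 [416. 255.] 0.73 [ 0.4504 -0.4677  0.0741]
specimen_0 [448. 247.] 0.72 [ 0.4666 -0.5398  0.0736]
specimen_0 [371. 250.] 0.7 [ 0.4737 -0.3755  0.0289]
specimen_0 [425. 326.] 0.68 [ 0.2944 -0.4739  0.1035]
beaker [216. 289.] 0.74 [ 0.3934 -0.0236  0.0023]
wash_bottle [216. 203.] 0.88 [ 0.5651 -0.0362  0.1   ]
wash_bottle [351. 199.] 0.56 [ 0.6055 -0.3344  0.0008]
wrist 63.237711603794956 -0.019497745122024648 cam [ 0.2255 -0.4534  0.3728]
hatch_knob [392.   9.] 0.73 [ 0.2964 -0.4767  0.1019]
hatch_hinge [241.   4.] 0.89 [ 0.2746 -0.3823  0.0819]
beaker [238.   0.] 0.58 [ 0.2763 -0.3798  0.0817]
```

```bash
python3 - <<'E'
import cv2
a=cv2.imread('pics/top0.png')[190:390,190:490]; cv2.imwrite('pics/topc.png',cv2.resize(a,(800,533),interpolation=cv2.INTER_CUBIC))
E
```

```text
(no output)
```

View pics/topc.png

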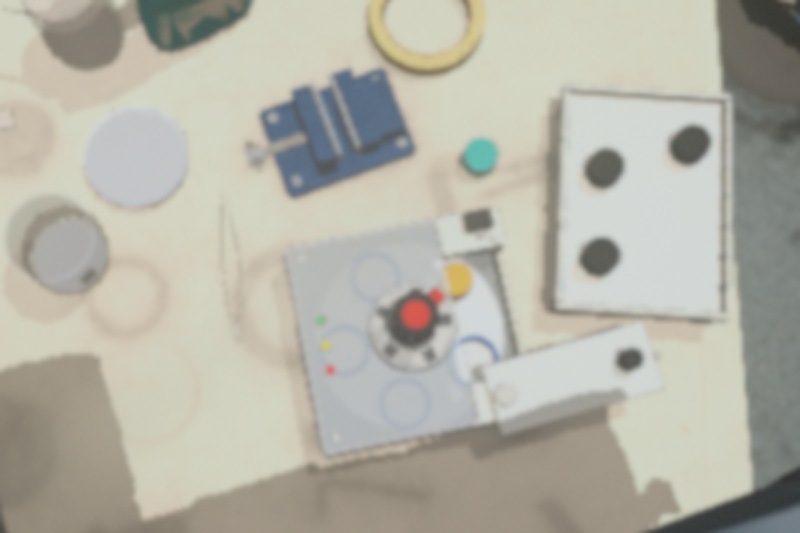

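View pics/scene0.png

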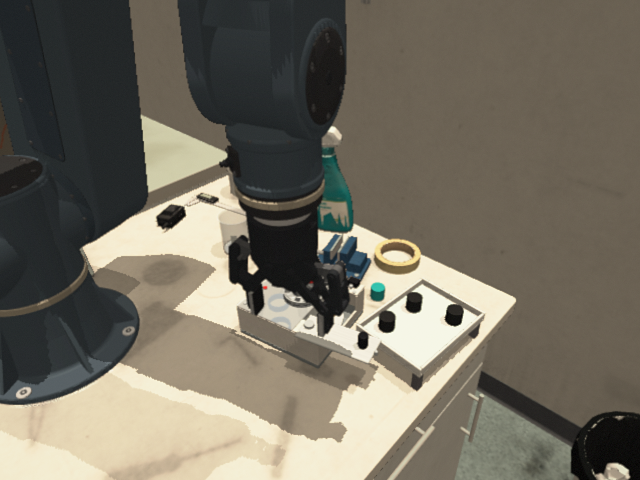

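The tray holds three black specimens, at top-view pixels (413,285), (416,255) and (448,247). Things that could be mistaken for them are the turquoise cylinder (371,250) and the black hatch knob (425,326). The pin appears to lie between holes. Next I check the monitor and shoulder and work out the tester geometry.

View pics/top0.png

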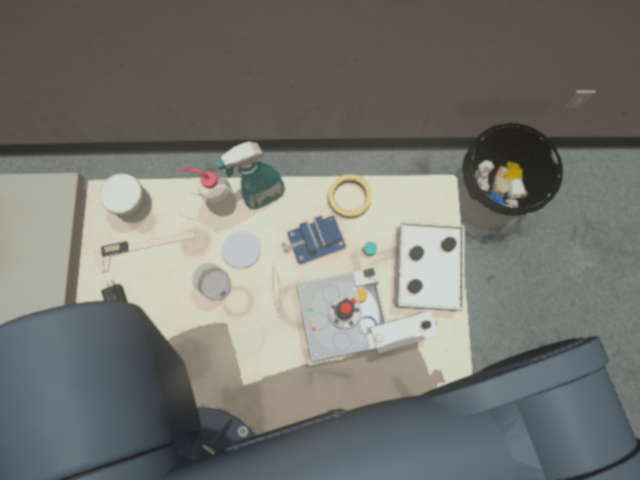

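```bash
python3 - <<'E'
from h import *
np.set_printoptions(precision=4,suppress=True)
s=snap('top')
c=lambda u,v:(190+u*.375,190+v*.375)
for n,p,z in [('cBL',(288,250),.07),('cNL',(325,453),.07),('cFR',(440,216),.07),('knobtop',(417,314),.149),('ring?',(413,326),.0735),('ref',(460,279),.054),('nestn',(475,358),.032),('hk',(629,359),.103),('hinge',(505,395),.083),('pinarm red',(436,297),.1),
 ('tL',(562,92),.059),('tR',(730,96),.059),('tb',(722,318),.059),('tbl',(552,312),.059)]:
    uv=c(*p); print(n,np.round(uv,1),atz(s,uv,z),atdepth(s,uv))
for m in bot.cut_out('top','specimen_0')[:5]:
    M=m['mask']; vv,uu=np.nonzero(M); X=atz(s,(uu.mean(),vv.mean()),.073); print('sp',round(m['confidence'],2),M.sum(),X,np.median(s['depth'][M]), s['color'][M].mean(0))
# heights overview
D=s['depth']; 
for v in range(0,480,40):
    print(v,[ (None if atdepth(s,(u,v)) is None else np.round(atdepth(s,(u,v)),2).tolist()) for u in range(20,240,40)])
E
```

```text
cBL [298.  283.8] [ 0.3912 -0.2121  0.07  ] [ 0.3915 -0.2121  0.0687]
cNL [311.9 359.9] [ 0.2307 -0.2405  0.07  ] [ 0.2309 -0.2404  0.0649]
cFR [355. 271.] [ 0.4174 -0.3349  0.07  ] [ 0.4312 -0.3389  0.0031]
knobtop [346.4 307.8] [ 0.3273 -0.3112  0.149 ] [ 0.3272 -0.3111  0.1498]
ring? [344.9 312.2] [ 0.3282 -0.3109  0.0735] [ 0.3184 -0.308   0.1496]
ref [362.5 294.6] [ 0.3683 -0.3507  0.054 ] [ 0.3683 -0.3507  0.0541]
nestn [368.1 324.2] [ 0.3066 -0.3626  0.032 ] [ 0.3077 -0.3635  0.0208]
hk [425.9 324.6] [ 0.2964 -0.4751  0.103 ] [ 0.2964 -0.475   0.1034]
hinge [379.4 338.1] [ 0.2722 -0.3808  0.083 ] [ 0.2722 -0.3807  0.0834]
pinarm red [353.5 301.4] [ 0.3471 -0.3283  0.1   ] [ 0.346  -0.3279  0.1071]
tL [400.8 224.5] [ 0.5238 -0.4404  0.059 ] [ 0.5261 -0.4416  0.0513]
tR [463.8 226. ] [ 0.5186 -0.5813  0.059 ] [ 0.8002 -0.8463 -0.8961]
tb [460.8 309.2] [ 0.3325 -0.5606  0.059 ] [ 0.3332 -0.562   0.0538]
tbl [397. 307.] [ 0.3396 -0.4235  0.059 ] [ 0.3473 -0.4313  0.0025]
sp 0.63 144 [ 0.4543 -0.4685  0.073 ] 1.1526394 [102.6944 102.9097  95.8889]
sp 0.6 168 [ 0.382  -0.4618  0.073
[... 1003 characters left out ...]
25, -0.0], [0.51, 0.16, 0.0], [0.51, 0.06, 0.0], [0.51, -0.03, 0.0]]
280 [[0.41, 0.41, 0.05], [0.41, 0.32, 0.05], [0.42, 0.24, 0.0], [0.42, 0.15, 0.0], [0.42, 0.06, 0.0], [0.41, -0.03, 0.0]]
320 [[0.23, -0.03, 0.79], [0.23, -0.06, 0.78], [0.24, -0.09, 0.77], [0.24, -0.11, 0.73], [0.33, 0.06, 0.0], [0.32, -0.03, 0.0]]
360 [[0.2, -0.04, 0.79], [0.2, -0.07, 0.79], [0.2, -0.09, 0.77], [0.2, -0.11, 0.74], [0.22, -0.04, 0.33], [0.24, -0.04, 0.0]]
400 [[0.17, -0.04, 0.79], [0.17, -0.07, 0.79], [0.17, -0.1, 0.78], [0.17, -0.12, 0.75], [0.17, -0.1, 0.56], [0.15, -0.04, 0.0]]
440 [[0.15, -0.04, 0.79], [0.15, -0.07, 0.79], [0.14, -0.1, 0.78], [0.14, -0.12, 0.76], [0.1, -0.03, 0.3], [0.07, -0.05, 0.06]]
```

The wide shoulder means this arm has to lean, with q1 below -1.12. I test a lean first so I can identify the wrist geometry.

Emit:
{"method": "move_arm", "body": {"deltas": [[1,0,0,0,0,1,0],[1,0,0,0,0,2,0],[1,0,0,0,0,3,0],[1,0,0,0,0,4,0],[1,0,0,0,0,4,0]]}}

```text
t: 2.32
tool_pos: [0.1484, -0.4774, 0.4043]
orientation: [-3.14, -0.424, 0.301]
wrist_force: [-1.3, -0.2, -1.2]
width: 1.0
grasp_force: 0.0
```

```bash
python3 - <<'E'
from h import *
np.set_printoptions(precision=4,suppress=True)
o=bot.get_obs();print(o)
R=Ro.from_euler('xyz',o['orientation']).as_matrix(); q1=o['joints'][0]
n=np.array([-np.sin(q1),np.cos(q1),0])
# wrist centre in arm plane: n.(p - L z)=0
print('L',n@o['tool_pos']/(n@R[:,2]), R)
E
```

```text
{'t': 2.3167, 'joints': array([-1.3859,  0.2381, -0.0356,  1.3504,  0.4211,  1.4432]), 'joint_vel': array([ 0.0369, -0.0118,  0.0035, -0.0191, -0.194 ,  0.0637]), 'joint_torque': array([ -1.052 , -70.6134,  48.5791,   1.2657,   5.0623,  -0.9773]), 'tool_pos': array([ 0.1484, -0.4774,  0.4043]), 'orientation': array([-3.1405, -0.4243,  0.3008]), 'wrist_force': array([-1.2639, -0.2132, -1.1731]), 'torque': array([-0.141 ,  0.4008,  0.0139]), 'grasp_force': 0.0, 'width': 0.9997711589719684}
L 0.14220000000000005 [[ 0.8704  0.2967  0.3929]
 [ 0.27   -0.955   0.123 ]
 [ 0.4117 -0.001  -0.9113]]
```

```bash
python3 - <<'E'
from h import *
np.set_printoptions(precision=3,suppress=True)
s=snap('scene'); q=bot.get_obs()['joints'][0]; r=np.array([np.cos(q),np.sin(q),0]); n=np.array([-np.sin(q),np.cos(q),0])
for v in range(5,300,35):
    for u in range(5,380,45):
        X=atdepth(s,(u,v))
        if X is not None and X[2]>.12 and X[0]<0.6: print((u,v),X,'rad %.3f lat %.3f'%(r@X,n@X),s['color'][v,u])
E
```

```text
(5, 5) [ 0.1   -0.035  0.555] rad 0.053 lat 0.092 [30 35 35]
(50, 5) [ 0.118 -0.128  0.564] rad 0.147 lat 0.092 [39 43 44]
(95, 5) [ 0.173 -0.125  0.557] rad 0.155 lat 0.147 [36 40 41]
(140, 5) [ 0.045 -0.469  0.609] rad 0.469 lat -0.043 [41 45 46]
(185, 5) [ 0.039 -0.532  0.617] rad 0.530 lat -0.061 [39 42 44]
(230, 5) [ 0.065 -0.54   0.614] rad 0.543 lat -0.036 [46 50 51]
(275, 5) [ 0.093 -0.55   0.612] rad 0.558 lat -0.011 [40 44 45]
(5, 40) [ 0.095 -0.001  0.51 ] rad 0.018 lat 0.093 [43 46 50]
(50, 40) [ 0.114 -0.104  0.522] rad 0.123 lat 0.092 [38 42 44]
(95, 40) [ 0.164 -0.117  0.516] rad 0.146 lat 0.139 [36 40 41]
(140, 40) [ 0.039 -0.47   0.588] rad 0.469 lat -0.049 [38 42 44]
(185, 40) [ 0.049 -0.509  0.592] rad 0.509 lat -0.046 [40 46 46]
(230, 40) [ 0.056 -0.548  0.597] rad 0.549 lat -0.047 [41 46 47]
(275, 40) [ 0.091 -0.55   0.591] rad 0.557 lat -0.012 [40 45 45]
(320, 40) [ 0.148 -0.538  0.58 ] rad 0.556 lat 0.046 [44 46 46]
(5, 75) [0.088 0.035 0.458] rad -0.018 lat 0.093 [41 45 48]
(50, 75) [ 0.109 -0.076  0.475] rad 0.095 lat 0.093 [37 40 42]
(95, 75) [ 0.154 -0.109 
[... 1927 characters left out ...]
 [ 0.046 -0.07   0.28 ] rad 0.077 lat 0.032 [37 41 42]
(95, 215) [ 0.108 -0.065  0.249] rad 0.084 lat 0.094 [38 43 43]
(140, 215) [ 0.194 -0.035  0.197] rad 0.070 lat 0.184 [31 34 37]
(275, 215) [ 0.106 -0.517  0.434] rad 0.528 lat 0.008 [42 46 47]
(320, 215) [ 0.187 -0.497  0.388] rad 0.523 lat 0.092 [63 57 49]
(5, 250) [-0.027 -0.082  0.261] rad 0.076 lat -0.042 [38 41 42]
(50, 250) [ 0.025 -0.08   0.231] rad 0.083 lat 0.010 [39 42 44]
(275, 250) [ 0.124 -0.491  0.372] rad 0.505 lat 0.031 [19 19 17]
(320, 250) [ 0.174 -0.508  0.353] rad 0.531 lat 0.077 [20 22 20]
(5, 285) [-0.046 -0.077  0.205] rad 0.067 lat -0.059 [33 37 38]
(50, 285) [ 0.005 -0.084  0.176] rad 0.083 lat -0.010 [39 43 45]
```

```bash
cat > geo.py <<'E'
import numpy as np
AX=np.array([.3273,-.3112]); YAW=np.radians(100.2)   # tester +x direction
ex=np.array([np.cos(YAW),np.sin(YAW)]); ey=np.array([-ex[1],ex[0]])
LP=AX-.056*ex; HG=np.array([.2722,-.381])
def frame(ah,th):
    ah,th=np.radians([ah,th]); h=np.array([np.cos(ah),np.sin(ah),0])
    z=np.sin(th)*h+np.array([0,0,-np.cos(th)]); x=np.cos(th)*h+np.array([0,0,np.sin(th)])
    return np.c_[x,np.cross(z,x),z]          # +x is the upper side
def grid(xs,ys,zs): return np.array(np.meshgrid(xs,ys,zs)).reshape(3,-1).T
def gripper(gap,sw=.004):   # points in tool frame, tip at z=.173-sw
    l=np.linspace; tip=.173-sw
    F=[grid(l(-.011,.011,5),sg*l(gap,gap+.0145,4),l(.10,tip,25)) for sg in(1,-1)]
    B=grid(l(-.038,.038,9),l(-.0425,.0425,9),l(.0,.101,12))
    t=l(0,2*np.pi,16); C=np.concatenate([np.c_[.05*np.cos(t),.05*np.sin(t),0*t+z] for z in l(-.19,0,8)])
    return np.concatenate(F+[B,C])
def boxd(P,lo,hi):
    q=np.maximum(lo-P,P-hi); return np.linalg.norm(np.maximum(q,0),axis=1)+np.minimum(q.max(1),0)
def clear(P,hang):
    T=np.c_[(P[:,:2]-AX)@ex,(P[:,:2]-AX)@ey,P[:,2]]
    hd=np.radians(10.2)-hang; u=np.array([np.cos(hd),np.sin(hd)]); v=np.array([-u[1],u[0]])
    H=np.c_[(P[:,:2]-HG)@u,(P[:,:2]-HG)@v,P[:,2]]
    d={'roof':boxd(T,[-.036,-.084,0],[.088,.084,.07]),'sideL':boxd(T,[-.088,-.084,0],[-.036,-.052,.07]),'sideR':boxd(T,[-.088,.052,0],[-.036,.084,.07]),
     'front':boxd(T,[-.09,-.084,0],[-.085,.084,.03]),'knob':boxd(T,[-.018,-.018,.07],[.018,.018,.141]),
     'hatch':boxd(H,[-.017,-.028,.072],[.117,.028,.077]),'boss':boxd(H,[-.007,-.007,.07],[.007,.007,.084]),'hk':boxd(H,[.091,-.009,.07],[.109,.009,.103])}
    r=np.hypot(*(P[:,:2]-LP).T); d['cup']=np.where(P[:,2]<.032,np.where(r>.019,np.maximum(np.abs(r-.0195)-.0015,0)*0+np.maximum(r-.021,-1),1),np.hypot(P[:,2]-.032,np.maximum(r-.021,0)))
    return {k:x.min() for k,x in d.items()}
def q1(p,z): W=p-.297*z*0; return None
def tcp(Pc,R,s,sw=.004): return np.asarray(Pc)-R[:,2]*(.173-sw-s)
def az(t,R): W=t-.1422*R[:,2]; return np.arctan2(W[1],W[0])
E
python3 - <<'E'
from geo import *
G=gripper(.018)
res=[]
for hang in (1.476,1.74):
  for ah in range(25,95,5):
    for th in range(20,64,4):
      R=frame(ah,th)
      for zb in (.025,.030):
        for s in (.007,):
          for k in (.018,.022,.025):
            t=tcp([*LP,zb+k],R,s)
            a=az(t,R)
            if a>-1.13: continue
            P=G@R.T+t; c=clear(P,hang); m=min(c,key=c.get)
            res.append((c[m],m,hang,ah,th,zb,k,round(a,2),R[2,2]))
res.sort(key=lambda r:-r[0])
for r in res[:14]: print(r)
E
```

```text
(np.float64(-0.004956659846741089), 'roof', 1.74, 75, 52, 0.025, 0.022, np.float64(-1.14), np.float64(-0.6156614753256583))
(np.float64(-0.004956659846741089), 'roof', 1.74, 75, 52, 0.025, 0.025, np.float64(-1.14), np.float64(-0.6156614753256583))
(np.float64(-0.004956659846741089), 'roof', 1.74, 75, 52, 0.03, 0.018, np.float64(-1.14), np.float64(-0.6156614753256583))
(np.float64(-0.004956659846741089), 'roof', 1.74, 75, 52, 0.03, 0.022, np.float64(-1.14), np.float64(-0.6156614753256583))
(np.float64(-0.004956659846741089), 'roof', 1.74, 75, 52, 0.03, 0.025, np.float64(-1.14), np.float64(-0.6156614753256583))
(np.float64(-0.005733650666267381), 'hk', 1.476, 75, 60, 0.03, 0.022, np.float64(-1.16), np.float64(-0.5000000000000001))
(np.float64(-0.005733650666267381), 'hk', 1.476, 75, 60, 0.03, 0.025, np.float64(-1.16), np.float64(-0.5000000000000001))
(np.float64(-0.005809667724783932), 'hk', 1.476, 75, 52, 0.025, 0.018, np.float64(-1.14), np.float64(-0.6156614753256583))
(np.float64(-0.005809667724783932), 'hk', 1.476, 75, 52, 0.025, 0.022, np.float64(-1.14), np.float64(-0.6156614753256583))
(np.float64(-0.005809667724783932), 'hk', 1.476, 75, 52, 0.025, 0.025, np.float64(-1.14), np.float64(-0.6156614753256583))
(np.float64(-0.005809667724783932), 'hk', 1.476, 75, 52, 0.03, 0.018, np.float64(-1.14), np.float64(-0.6156614753256583))
(np.float64(-0.005809667724783932), 'hk', 1.476, 75, 52, 0.03, 0.022, np.float64(-1.14), np.float64(-0.6156614753256583))
(np.float64(-0.005809667724783932), 'hk', 1.476, 75, 52, 0.03, 0.025, np.float64(-1.14), np.float64(-0.6156614753256583))
(np.float64(-0.006309363736240086), 'hk', 1.476, 75, 60, 0.025, 0.018, np.float64(-1.16), np.float64(-0.5000000000000001))
```

```bash
sed -i "s/'roof':boxd(T,\[-.036,-.084,0\]/'roof':boxd(T,[-.036,-.084,.066]/" geo.py
cat > opt.py <<'E'
from geo import *
def run(gap,hangs,show=8,dirs=range(25,80,5)):
  G=gripper(gap);res=[]
  for hang in hangs:
   for ah in dirs:
    for th in range(24,60,3):
      R=frame(ah,th)
      for zP in (.046,.050,.054,.058):
        for off in (0,):
            t=tcp([*LP,zP],R,.007); a=az(t,R)
            if a>-1.125: continue
            c=clear(G@R.T+t,hang); m=min(c,key=c.get)
            res.append((round(c[m],4),m,hang,ah,th,zP,round(a,2),{k:round(v,3) for k,v in c.items() if v<.01}))
  res.sort(key=lambda r:-r[0])
  for r in res[:show]: print(r)
for g in (.015,.018): run(g,(1.476,1.74)); print()
E
python3 opt.py
```

```text
(np.float64(-0.0009), 'roof', 1.476, 40, 30, 0.05, np.float64(-1.13), {'roof': np.float64(-0.001), 'front': np.float64(0.008), 'knob': np.float64(0.001), 'hatch': np.float64(0.001), 'boss': np.float64(-0.0), 'cup': np.float64(0.006)})
(np.float64(-0.0009), 'roof', 1.74, 40, 30, 0.05, np.float64(-1.13), {'roof': np.float64(-0.001), 'front': np.float64(0.008), 'knob': np.float64(0.001), 'hatch': np.float64(0.0), 'boss': np.float64(-0.0), 'cup': np.float64(0.006)})
(np.float64(-0.001), 'hatch', 1.74, 75, 48, 0.058, np.float64(-1.13), {'roof': np.float64(0.001), 'hatch': np.float64(-0.001), 'hk': np.float64(0.007)})
(np.float64(-0.0011), 'hatch', 1.476, 45, 33, 0.05, np.float64(-1.14), {'roof': np.float64(-0.001), 'front': np.float64(0.008), 'knob': np.float64(0.008), 'hatch': np.float64(-0.001), 'boss': np.float64(0.001), 'cup': np.float64(0.006)})
(np.float64(-0.0012), 'roof', 1.476, 40, 33, 0.05, np.float64(-1.15), {'roof': np.float64(-0.001), 'front': np.float64(0.008), 'knob': np.float64(0.005), 'hatch': np.float64(-0.0), 'boss': np.float64(-0.001), 'cup': np.float64(0.006)})
(np.fl
[... 1597 characters left out ...]
loat64(0.006)})
(np.float64(-0.0016), 'knob', 1.476, 35, 30, 0.058, np.float64(-1.13), {'roof': np.float64(-0.001), 'knob': np.float64(-0.002), 'hatch': np.float64(0.005), 'boss': np.float64(0.008)})
(np.float64(-0.0016), 'roof', 1.476, 35, 36, 0.05, np.float64(-1.18), {'roof': np.float64(-0.002), 'sideR': np.float64(0.007), 'front': np.float64(0.008), 'knob': np.float64(0.005), 'hatch': np.float64(-0.001), 'boss': np.float64(-0.002), 'cup': np.float64(0.006)})
(np.float64(-0.0016), 'knob', 1.74, 35, 30, 0.05, np.float64(-1.13), {'roof': np.float64(-0.001), 'front': np.float64(0.008), 'knob': np.float64(-0.002), 'hatch': np.float64(0.001), 'boss': np.float64(-0.0), 'cup': np.float64(0.006)})
```

```bash
cat > opt2.py <<'E'
from geo import *
from scipy.optimize import differential_evolution as DE
from scipy.spatial.transform import Rotation as Ro
def mk(x):
    ah,th,roll,zP,o1,o2,hang=x
    R=frame(ah,th)@Ro.from_euler('z',roll,degrees=True).as_matrix()
    return R,tcp([*(LP-o1*ex+o2*ey),zP],R,.005),hang
def cost(x,G):
    R,t,h=mk(x); a=az(t,R); c=min(clear(G@R.T+t,h).values())
    return -c+max(0,a+1.125)*.3
for g,thk in ((.017,.0145),(.017,.010)):
  for rl in (.1,12):
    l=np.linspace
    G=gripper(g); n=2*5*4*25
    if thk<.014:
        F=[grid(l(-.011,.011,5),sg*l(g,g+thk,4),l(.10,.169,25)) for sg in(1,-1)]; G=np.concatenate(F+[G[n:]])
    r=DE(cost,[(20,88),(22,58),(-rl,rl),(.049,.057),(-.001,.0025),(-.002,.002),(1.4,1.74)],args=(G,),maxiter=60,popsize=10,seed=1,tol=1e-6)
    R,t,h=mk(r.x); print(g,thk,rl,'clear %.4f'%-r.fun,np.round(r.x,3),'q1 %.3f'%az(t,R),{k:round(float(v),3) for k,v in clear(G@R.T+t,h).items() if v<.012})
E
python3 opt2.py
```

```text
0.017 0.0145 0.1 clear -0.0008 [4.9790e+01 3.1536e+01 4.8000e-02 5.5000e-02 2.0000e-03 0.0000e+00
 1.5440e+00] q1 -1.126 {'roof': -0.001, 'hatch': -0.0, 'boss': 0.007}
0.017 0.0145 12 clear -0.0008 [ 5.4040e+01  3.3398e+01  4.2800e+00  5.4000e-02  2.0000e-03 -1.0000e-03
  1.4370e+00] q1 -1.128 {'roof': -0.001, 'hatch': -0.001, 'boss': 0.006, 'cup': 0.011}
0.017 0.01 0.1 clear 0.0023 [ 6.6423e+01  3.9603e+01 -2.1000e-02  5.6000e-02  2.0000e-03 -2.0000e-03
  1.7400e+00] q1 -1.125 {'roof': 0.002, 'sideR': 0.012, 'hatch': 0.002}
0.017 0.01 12 clear 0.0023 [ 6.8015e+01  4.0822e+01 -4.7700e-01  5.7000e-02  2.0000e-03 -2.0000e-03
  1.7400e+00] q1 -1.125 {'roof': 0.002, 'sideR': 0.012, 'hatch': 0.002}
```

```bash
python3 - <<'E'
from h import *
np.set_printoptions(precision=3,suppress=True)
s=snap('wrist','w1'); o=bot.get_obs(); R=Ro.from_euler('xyz',o['orientation']).as_matrix()
c=-s['R'].T@s['t']; print('cam in tool',R.T@(c-o['tool_pos']),'axes',R.T@s['R'].T)
# depth points within 0.22m of the camera -> fingers, in tool frame
D=s['depth']; vs,us=np.nonzero((D>0)&(D<.25)); P=[]
for u,v in list(zip(us,vs))[::37]:
    P.append(R.T@(s['R'].T@(ray(s,(u,v))*D[v,u]-s['t'])-o['tool_pos']))
P=np.array(P); print(len(P))
if len(P):
  for z0 in np.arange(0,.19,.015):
    m=(P[:,2]>=z0)&(P[:,2]<z0+.015)
    if m.sum(): q=P[m]; print('z%.3f'%z0,m.sum(),'x',q[:,0].min(),q[:,0].max(),'|y|',np.abs(q[:,1]).min(),np.abs(q[:,1]).max())
E
```

```text
cam in tool [0.079 0.    0.032] axes [[-0.001 -0.95  -0.311]
 [ 1.    -0.001 -0.001]
 [ 0.001 -0.311  0.95 ]]
1369
z0.075 124 x 0.010260515531303159 0.01754266871217623 |y| 0.0010452222805729663 0.06284085332198001
z0.090 572 x -0.008270151320148252 0.01764213896346202 |y| 0.00025921534364763967 0.07296568616599741
z0.105 428 x -0.013140789768469108 0.013766417216436518 |y| 0.0377450772381535 0.07436241087166325
z0.120 106 x -0.010916052312279267 0.011521641291531055 |y| 0.04199243180241313 0.055776286731088594
z0.135 95 x -0.010697032129017008 0.010938064469845653 |y| 0.04175667611010138 0.05647395930816876
z0.150 44 x -0.010031921955720169 0.010848089524682532 |y| 0.04259845073169198 0.055034184093732376
```

View pics/w1.png

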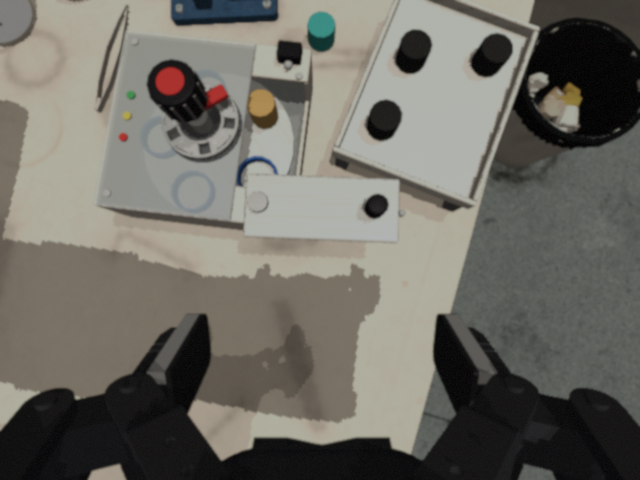

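```bash
cat > opt3.py <<'E'
import geo
from geo import *
from scipy.optimize import differential_evolution as DE
G=gripper(.0165)
def mk(x):
    ah,th,zP,o1,o2,hang,phi=x
    lp=AX-.056*(np.cos(phi)*ex+np.sin(phi)*ey); geo.LP=lp
    R=frame(ah,th); return R,tcp([*(lp-o1*ex+o2*ey),zP],R,.005),hang
def cost(x):
    R,t,h=mk(x); a=az(t,R); c=min(clear(G@R.T+t,h).values())
    return -c+max(0,a+1.125)*.3
for ph in (0,.2,.4,.6,-.2,-.4):
    r=DE(cost,[(20,88),(22,58),(.049,.061),(-.001,.002),(-.002,.002),(1.4,1.74),(ph-.02,ph+.02)],maxiter=40,popsize=8,seed=1,tol=1e-6)
    R,t,h=mk(r.x); print(ph,'clear %.4f'%-r.fun,np.round(r.x,3),'q1 %.3f'%az(t,R),{k:round(float(v),3) for k,v in clear(G@R.T+t,h).items() if v<.012})
E
python3 opt3.py
```

```text
0 clear -0.0001 [ 6.9625e+01  4.4207e+01  6.0000e-02  2.0000e-03 -2.0000e-03  1.7360e+00
  1.2000e-02] q1 -1.134 {'roof': -0.0, 'hatch': -0.0}
0.2 clear 0.0008 [6.6658e+01 4.4033e+01 5.2000e-02 2.0000e-03 2.0000e-03 1.5940e+00
 2.0300e-01] q1 -1.133 {'roof': 0.002, 'sideL': 0.01, 'sideR': 0.005, 'hatch': 0.001, 'hk': 0.011, 'cup': 0.009}
0.4 clear 0.0003 [6.6813e+01 4.6665e+01 4.9000e-02 1.0000e-03 2.0000e-03 1.5440e+00
 3.8500e-01] q1 -1.128 {'roof': 0.001, 'sideL': 0.001, 'sideR': 0.002, 'hatch': 0.0, 'hk': 0.007, 'cup': 0.006}
0.6 clear -0.0010 [3.3916e+01 4.6272e+01 6.1000e-02 2.0000e-03 2.0000e-03 1.5930e+00
 5.8900e-01] q1 -1.208 {'roof': -0.001, 'sideL': -0.0, 'sideR': 0.007, 'knob': -0.001, 'hatch': -0.0, 'boss': 0.005}
-0.2 clear -0.0007 [ 2.7091e+01  2.7598e+01  5.8000e-02 -1.0000e-03 -2.0000e-03  1.6450e+00
 -2.1400e-01] q1 -1.136 {'roof': -0.001, 'knob': 0.0, 'hatch': 0.001}
-0.4 clear -0.0007 [ 2.1991e+01  2.7594e+01  6.1000e-02  1.0000e-03 -0.0000e+00  1.5140e+00
 -4.1400e-01] q1 -1.160 {'roof': -0.001, 'sideR': 0.008, 'knob': 0.004, 'hatch': -0.0}
```

```bash
cat > opt4.py <<'E'
import geo
from geo import *
from scipy.optimize import differential_evolution as DE
G=gripper(.0158)
def mk(x):
    ah,th,zP,o1,o2,hang,px,phi=x
    lp=AX-.056*(np.cos(phi)*ex+np.sin(phi)*ey); geo.LP=lp
    R=frame(ah,th); return R,np.array([*(lp-o1*ex+o2*ey),zP])-R@np.array([px,0,.169]),hang
def cost(x):
    R,t,h=mk(x); a=az(t,R); c=min(clear(G@R.T+t,h).values())
    return -c+max(0,a+1.125)*.3
for ph in (0,.25):
  for z in (.051,.054,.057):
    r=DE(cost,[(20,88),(22,58),(z-1e-4,z),(-.001,.002),(-.002,.002),(1.4,1.74),(-.008,.008),(ph-.03,ph+.03)],maxiter=50,popsize=8,seed=2,tol=1e-6)
    R,t,h=mk(r.x); print(ph,'clear %.4f'%-r.fun,np.round(r.x,3),'q1 %.3f'%az(t,R),{k:round(float(v),3) for k,v in clear(G@R.T+t,h).items() if v<.012})
E
python3 opt4.py
```

```text
0 clear -0.0007 [ 2.7272e+01  2.7598e+01  5.1000e-02  2.0000e-03  1.0000e-03  1.5810e+00
  4.0000e-03 -6.0000e-03] q1 -1.133 {'roof': -0.001, 'knob': -0.0, 'hatch': -0.0, 'boss': 0.008, 'cup': 0.012}
0 clear 0.0006 [ 7.0272e+01  4.3157e+01  5.4000e-02  1.0000e-03 -2.0000e-03  1.6710e+00
 -3.0000e-03  2.4000e-02] q1 -1.126 {'roof': 0.001, 'hatch': 0.001}
0 clear 0.0014 [ 7.5793e+01  4.9433e+01  5.7000e-02  2.0000e-03 -1.0000e-03  1.6170e+00
 -8.0000e-03  2.3000e-02] q1 -1.125 {'roof': 0.001, 'hatch': 0.001, 'hk': 0.007}
0.25 clear 0.0033 [ 5.5175e+01  3.5077e+01  5.1000e-02  2.0000e-03 -2.0000e-03  1.6760e+00
  8.0000e-03  2.3900e-01] q1 -1.125 {'roof': 0.003, 'sideR': 0.01, 'front': 0.01, 'hatch': 0.003, 'boss': 0.008, 'cup': 0.008}
0.25 clear 0.0041 [ 5.9214e+01  3.6673e+01  5.4000e-02  2.0000e-03 -2.0000e-03  1.7240e+00
  8.0000e-03  2.2200e-01] q1 -1.125 {'roof': 0.004, 'sideR': 0.011, 'hatch': 0.004, 'cup': 0.011}
0.25 clear 0.0043 [ 6.3159e+01  3.8728e+01  5.7000e-02  2.0000e-03 -1.0000e-03  1.7340e+00
  8.0000e-03  2.2100e-01] q1 -1.125 {'roof': 0.004, 'hatch': 0.004}
```

```bash
cat >> opt4.py <<'E'
E
sed -i '/^for ph/,$d' opt4.py; cat > opt5.py <<'E'
from opt4 import *
for hg in (1.476,1.70):
  for ph in (.2,.3):
   for z in (.052,.056):
    r=DE(cost,[(20,80),(22,55),(z-1e-4,z),(-.0005,.001),(-.001,.001),(hg,hg+.01),(.0,.006),(ph-.03,ph+.03)],maxiter=50,popsize=8,seed=3,tol=1e-6)
    R,t,h=mk(r.x); print(ph,'clear %.4f'%-r.fun,np.round(r.x,3),'q1 %.3f'%az(t,R),{k:round(float(v),3) for k,v in clear(G@R.T+t,h).items() if v<.012})
E
python3 opt5.py
cat > plan.py <<'E'
from h import *
from geo import frame,tcp,az,LP,AX,ex,ey
def state():
    o=bot.get_obs(); return np.array(o['tool_pos']),Ro.from_euler('xyz',o['orientation']).as_matrix()
def plan(targets,cur=None,mm=25,deg=5):
    """targets: list of (pos,R,grip). prints calls of 5 rows."""
    p,R=state() if cur is None else cur
    for (tp,tR,g) in targets:
        d=np.linalg.norm(tp-p)*1000; a=np.degrees(Ro.from_matrix(R.T@tR).magnitude())
        n=max(1,int(np.ceil(max(d/mm,a/deg)))); nc=int(np.ceil(n/5))
        for c in range(nc):
            f=1/(nc-c); rv=Ro.from_matrix(R.T@tR).as_rotvec()*f; sh=R.T@(tp-p)*f
            u=np.round(np.r_[sh/.04,np.degrees(rv)/6],2)
            p=p+R@(u[:3]*.04); R=R@Ro.from_rotvec(np.radians(u[3:]*6)).as_matrix()
            print('call g=%s total'%g,u.tolist(),'-> az %.3f z %.3f rowsneeded %d'%(az(p,R),p[2],np.ceil(n/nc)))
    return p,R
E
```

```text
0.2 clear 0.0024 [ 6.0113e+01  3.7581e+01  5.2000e-02  1.0000e-03 -1.0000e-03  1.4810e+00
  5.0000e-03  2.2900e-01] q1 -1.125 {'roof': 0.002, 'sideR': 0.009, 'hatch': 0.002, 'boss': 0.012, 'cup': 0.01}
0.2 clear 0.0029 [ 6.4029e+01  3.9849e+01  5.6000e-02  1.0000e-03 -1.0000e-03  1.4790e+00
  6.0000e-03  2.2900e-01] q1 -1.125 {'roof': 0.003, 'sideL': 0.012, 'sideR': 0.011, 'hatch': 0.003}
0.3 clear 0.0024 [5.9470e+01 3.7324e+01 5.2000e-02 1.0000e-03 1.0000e-03 1.4850e+00
 6.0000e-03 2.7000e-01] q1 -1.125 {'roof': 0.002, 'sideR': 0.009, 'front': 0.012, 'hatch': 0.002, 'boss': 0.011, 'cup': 0.01}
0.3 clear 0.0026 [6.4212e+01 4.0158e+01 5.6000e-02 1.0000e-03 1.0000e-03 1.4800e+00
 6.0000e-03 2.7000e-01] q1 -1.125 {'roof': 0.003, 'sideL': 0.011, 'sideR': 0.011, 'hatch': 0.003}
0.2 clear 0.0029 [ 5.9800e+01  3.7029e+01  5.2000e-02  1.0000e-03 -1.0000e-03  1.7000e+00
  6.0000e-03  2.1100e-01] q1 -1.125 {'roof': 0.003, 'sideR': 0.01, 'front': 0.012, 'hatch': 0.003, 'boss': 0.011, 'cup': 0.01}
0.2 clear 0.0033 [ 6.4752e+01  3.9565e+01  5.6000e-02  1.0000e-03 -1.0000e-03  1.7100e+00
  6.0000e-03  1.8700e-01] q1 -1.125 {'roof': 0.003, 'hatch': 0.003}
0.3 clear 0.0024 [5.9604e+01 3.7339e+01 5.2000e-02 1.0000e-03 1.0000e-03 1.7020e+00
 6.0000e-03 2.7100e-01] q1 -1.125 {'roof': 0.002, 'sideR': 0.009, 'front': 0.012, 'hatch': 0.002, 'boss': 0.01, 'cup': 0.01}
0.3 clear 0.0025 [6.4172e+01 4.0178e+01 5.6000e-02 1.0000e-03 1.0000e-03 1.7050e+00
 6.0000e-03 2.7100e-01] q1 -1.125 {'roof': 0.003, 'sideL': 0.011, 'sideR': 0.011, 'hatch': 0.003}
```

```bash
python3 - <<'E'
from plan import *
np.set_printoptions(precision=4,suppress=True)
s=snap('wrist'); 
for n,uv,z in [('knobtop',(171,81),.149),('ref',(263,98),.054),('hk',(376,203),.103),('hinge',(257,201),.083),('s1',(384,112),.073),('s2',(414,43),.073),('s3',(492,48),.073)]: print(n,atz(s,uv,z),atdepth(s,uv))
R=frame(0,42); P=np.array([*AX,.136]); t=tcp(P,R,.012)
plan([(t-.08*R[:,2],R,1),(t,R,1)])
E
```

```text
knobtop [ 0.3298 -0.3107  0.149 ] [ 0.3301 -0.3102  0.1481]
ref [ 0.3758 -0.3483  0.054 ] [ 0.3763 -0.348   0.0529]
hk [ 0.2996 -0.4754  0.103 ] [ 0.2998 -0.4755  0.1018]
hinge [ 0.2759 -0.3804  0.083 ] [ 0.2761 -0.3801  0.0818]
s1 [ 0.3876 -0.4612  0.073 ] [ 0.388  -0.4612  0.0722]
s2 [ 0.4589 -0.469   0.073 ] [ 0.4596 -0.469   0.0719]
s3 [ 0.4759 -0.5384  0.073 ] [ 0.4767 -0.5387  0.0718]
call g=1 total [0.32, -1.91, 1.4, -0.79, 1.51, 1.22] -> az -1.370 z 0.359 rowsneeded 4
call g=1 total [-0.15, -2.03, 1.26, -0.79, 1.5, 1.22] -> az -1.338 z 0.312 rowsneeded 4
call g=1 total [-0.0, 0.0, 2.0, 0.0, 0.0, -0.0] -> az -1.182 z 0.253 rowsneeded 4
```

Emit:
{"method": "move_arm", "body": {"deltas": [[1,0.06,-0.4,0.28,-0.16,0.3,0.24],[1,0.13,-0.8,0.56,-0.32,0.6,0.49],[1,0.19,-1.2,0.84,-0.47,0.9,0.73],[1,0.26,-1.6,1.12,-0.63,1.2,0.98],[1,0.32,-1.91,1.4,-0.79,1.5,1.22]]}}

```text
t: 2.88
tool_pos: [0.1595, -0.3928, 0.3584]
orientation: [3.127, -0.576, 0.158]
wrist_force: [0.8, -0.1, 1.0]
width: 1.002
grasp_force: 0.0
```

Emit:
{"method": "move_arm", "body": {"deltas": [[1,-0.03,-0.4,0.25,-0.16,0.3,0.24],[1,-0.06,-0.8,0.5,-0.32,0.6,0.49],[1,-0.09,-1.2,0.75,-0.47,0.9,0.73],[1,-0.12,-1.6,1.0,-0.63,1.2,0.98],[1,-0.15,-2.03,1.26,-0.79,1.5,1.22]]}}

```text
t: 3.3
tool_pos: [0.1695, -0.3102, 0.312]
orientation: [3.141, -0.734, -0.001]
wrist_force: [0.6, -0.1, 0.3]
width: 0.996
grasp_force: 0.0
```

```bash
sed -i 's/AX=np.array(.*); YAW/AX=np.array([.3287,-.3110]); YAW/; s/HG=np.array(.*)/HG=np.array([.2740,-.381])/' geo.py; python3 - <<'E'
from plan import *
np.set_printoptions(precision=4,suppress=True)
s=snap('wrist','w2'); print(bot.get_obs()['joints'])
for d in bot.spot_point('wrist','knob')[:3]: print(d,atdepth(s,d['uv']))
R=frame(0,42); P=np.array([*AX,.136]); t=tcp(P,R,.012)
print(proj(s,[*AX,.149]))
plan([(t,R,1)])
E
```

```text
[-1.3346 -0.1501 -0.7644  0.749   0.7111  1.8898]
{'uv': [320.2, 259.5], 'confidence': 0.59} [ 0.3237 -0.3099  0.1482]
[322.337  250.2147]
call g=1 total [0.04, 0.08, 1.99, -0.01, -0.0, -0.02] -> az -1.179 z 0.253 rowsneeded 4
```

View pics/w2.png

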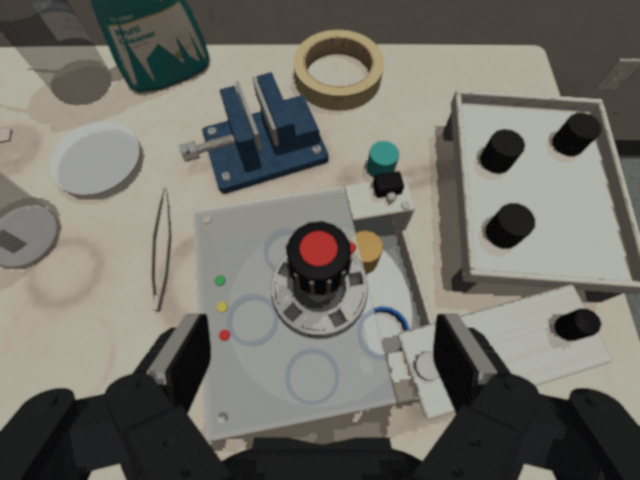

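The red knob top is at (320,249), which agrees with the prediction. The ring and holes show beneath it, and the hatch hinge is at (428,365). Advancing and gripping.

Emit:
{"method": "move_arm", "body": {"deltas": [[1,0.01,0.02,0.5,0,0,0],[1,0.02,0.03,1.0,0,0,0],[1,0.02,0.04,1.5,0,0,0],[1,0.02,0.05,2.0,0,0,0],[1,0.02,0.05,2.0,0,0,0]]}}

```text
t: 3.82
tool_pos: [0.2249, -0.3128, 0.2519]
orientation: [-3.141, -0.732, 0.0]
wrist_force: [-1.0, 1.0, -0.9]
width: 1.0
grasp_force: 0.0
```

Emit:
{"method": "move_arm", "body": {"deltas": [[0.2,0,0,0,0,0,0],[0.2,0,0,0,0,0,0],[0.2,0,0,0,0,0,0],[0.2,0,0,0,0,0,0],[0.2,0,0,0,0,0,0]]}}

```text
t: 4.23
tool_pos: [0.223, -0.3104, 0.2529]
orientation: [-3.131, -0.737, -0.006]
wrist_force: [-7.2, 31.1, 18.2]
width: 0.404
grasp_force: 61.3
```

```bash
cat >> plan.py <<'E'
def rows(pts,cur=None):
    """pts: 5 absolute (pos,R) -> rows relative to current pose"""
    p,R=state() if cur is None else cur
    for tp,tR in pts:
        rv=np.degrees(Ro.from_matrix(R.T@tR).as_rotvec())/6
        print(np.round(np.r_[R.T@(tp-p)/.04,rv],2).tolist(),'az %.3f'%az(tp,tR))
    return pts[-1]
def turnpath(p,R,deg,axis,steps,dz=0):
    out=[]
    for k in range(1,steps+1):
        Q=Ro.from_euler('z',deg*k/steps,degrees=True).as_matrix(); c=np.array([*axis,0])
        out.append((c+Q@(p-c)+np.array([0,0,dz]),Q@R))
    return out
E
python3 - <<'E'
from plan import *
o=bot.get_obs(); print(o['wrist_force'],o['width'],o['grasp_force'],o['tool_pos'],o['orientation'])
p,R=state(); up=np.array([0,0,.005])
rows([(p+up*.5,R),(p+up,R)]); cur=(p+up,R)
T=turnpath(p+up,R,49,AX,10)
rows(T[:5],cur); rows(T[5:],T[4])
E
```

```text
[-7.23639925 31.13080567 18.20462301] 0.4041497911942814 61.29822313785553 [ 0.22299464 -0.31039891  0.25291239] [-3.131254   -0.73660306 -0.00563157]
[0.04, -0.0, -0.05, 0.0, 0.0, 0.0] az -1.182
[0.08, -0.0, -0.09, 0.0, 0.0, 0.0] az -1.182
[0.01, 0.23, 0.0, 0.55, -0.01, -0.6] az -1.199
[0.03, 0.45, 0.02, 1.1, -0.01, -1.21] az -1.210
[0.06, 0.67, 0.05, 1.65, -0.02, -1.81] az -1.216
[0.11, 0.89, 0.09, 2.19, -0.03, -2.42] az -1.219
[0.18, 1.1, 0.15, 2.74, -0.03, -3.02] az -1.217
[0.01, 0.23, 0.0, 0.55, -0.01, -0.6] az -1.213
[0.03, 0.45, 0.02, 1.1, -0.01, -1.21] az -1.205
[0.06, 0.67, 0.05, 1.65, -0.02, -1.81] az -1.195
[0.11, 0.89, 0.09, 2.19, -0.03, -2.42] az -1.183
[0.18, 1.1, 0.15, 2.74, -0.03, -3.02] az -1.169
```

Emit:
{"method": "move_arm", "body": {"deltas": [[0.2,0,-0.06,0,0,0,0],[0.2,0.04,-0.06,-0.05,0,0,0],[0.2,0.08,-0.06,-0.09,0,0,0],[0.2,0.08,-0.06,-0.09,0,0,0],[0.2,0.08,-0.06,-0.09,0,0,0]]}}

```text
t: 4.65
tool_pos: [0.223, -0.3094, 0.2578]
orientation: [-3.136, -0.734, -0.004]
wrist_force: [7.1, 8.3, -8.9]
width: 0.403
grasp_force: 60.9
```

Emit:
{"method": "move_arm", "body": {"deltas": [[0.2,0.01,0.23,0,0.55,-0.01,-0.6],[0.2,0.03,0.45,0.02,1.1,-0.01,-1.21],[0.2,0.06,0.67,0.05,1.65,-0.02,-1.81],[0.2,0.11,0.89,0.09,2.19,-0.03,-2.42],[0.2,0.18,1.1,0.15,2.74,-0.03,-3.02]]}}

```text
t: 5.07
tool_pos: [0.2327, -0.3543, 0.2588]
orientation: [-3.137, -0.735, 0.428]
wrist_force: [13.4, 8.2, -9.4]
width: 0.403
grasp_force: 61.9
```

Emit:
{"method": "move_arm", "body": {"deltas": [[0.2,0.01,0.23,0,0.55,-0.01,-0.6],[0.2,0.03,0.45,0.02,1.1,-0.01,-1.21],[0.2,0.06,0.67,0.05,1.65,-0.02,-1.81],[0.2,0.11,0.89,0.09,2.19,-0.03,-2.42],[0.2,0.18,1.1,0.15,2.74,-0.03,-3.02]]}}

```text
t: 5.48
tool_pos: [0.2602, -0.3907, 0.2591]
orientation: [-3.137, -0.734, 0.854]
wrist_force: [17.9, 9.8, -10.6]
width: 0.403
grasp_force: 62.1
```

```bash
python3 - <<'E'
from plan import *
np.set_printoptions(precision=4,suppress=True)
o=bot.get_obs(); print(o['joints'])
p,R=state(); print('ah',np.degrees(np.arctan2(R[1,2],R[0,2])))
t=snap('top','t2')
for n in ('reference','nest_1'):
  for d in bot.spot_point('top',n)[:3]:
    X=atz(t,d['uv'],.02); print(n,d['confidence'],X,np.degrees(np.arctan2(*(X[:2]-AX)[::-1])))
a=cv2.imread('pics/t2.png')[250:380,290:460]; cv2.imwrite('pics/t2c.png',cv2.resize(a,(784,600),interpolation=cv2.INTER_CUBIC))
E
```

```text
[-1.1665  0.435  -0.2283  1.2865  0.6449  0.9911]
ah 49.367288360912546
nest_1 0.63 [ 0.3439 -0.3631  0.02  ] -73.695235213841
```

View pics/t2c.png

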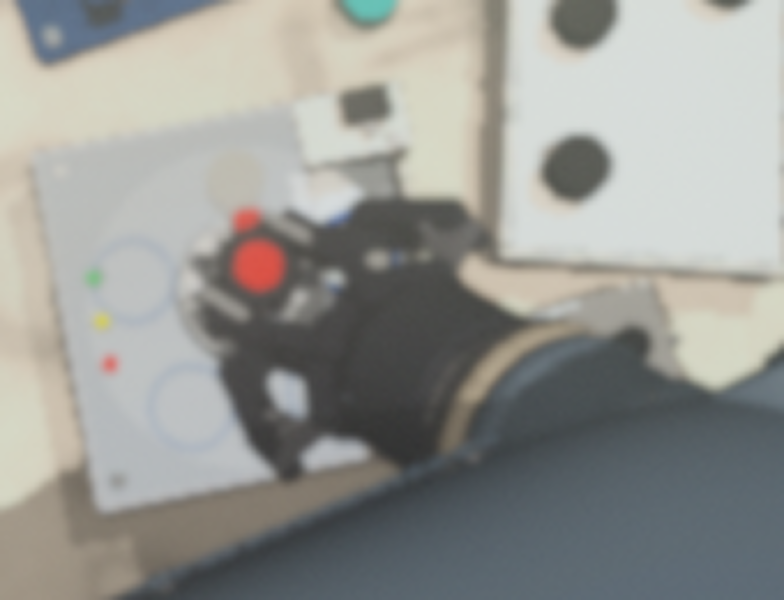

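```bash
python3 - <<'E'
from plan import *
np.set_printoptions(precision=4,suppress=True)
s=snap('wrist'); p,Rt=state(); D=s['depth']; P=[]
vs,us=np.nonzero((D>0)&(D<.3))
for u,v in list(zip(us,vs))[::11]: P.append(Rt.T@(s['R'].T@(ray(s,(u,v))*D[v,u]-s['t'])-p))
P=np.array(P); P=P[(P[:,0]<.0135)&(abs(P[:,1])<.05)]
for z0 in np.arange(.1,.19,.006):
    q=P[(P[:,2]>=z0)&(P[:,2]<z0+.006)]
    for sg in (1,-1):
        w=q[q[:,1]*sg>.012]
        if len(w)>2: print('%.3f'%z0,sg,len(w),'x',w[:,0].min(),w[:,0].max(),'y',np.abs(w[:,1]).min(),np.abs(w[:,1]).max())
dn=Rt.T@[0,0,-.0055/.04]; print('down',dn)
E
```

```text
0.100 1 127 x -0.008644969295767704 0.011850076603864453 y 0.012406400022943305 0.04974177220231301
0.100 -1 121 x -0.008760908744358628 0.012276803725988016 y 0.01206529433333082 0.04973643691543218
0.106 1 139 x -0.011778485043340385 0.012168430400485854 y 0.04011602280655556 0.049993302190516835
0.106 -1 146 x -0.013281716112382713 0.011933572384305681 y 0.04022828893526497 0.04993369804546979
0.112 1 307 x -0.012848252330789678 0.011909593516587783 y 0.017193154078854772 0.04997269573159329
0.112 -1 296 x -0.012734194374452647 0.011885384788363283 y 0.016562606020307298 0.0499431290477656
0.118 1 253 x -0.013217956761112787 0.01344596596396614 y 0.01725267112418755 0.049979810399485916
0.118 -1 265 x -0.012929082991952924 0.01322114075566442 y 0.017478737202042176 0.04990079018391232
0.124 1 103 x 0.004871850303995978 0.013113059312880454 y 0.018600213933953197 0.04873911369073837
0.124 -1 92 x 0.005071553172830846 0.013094867622847117 y 0.018271617939097547 0.04688206194904179
0.130 1 56 x -0.008763418488945324 0.012522553926179035 y 0.017756160763203802 0.03536561450872823
0.13
[... 913 characters left out ...]
2941166525796 0.010672832895149795 y 0.017163133506228813 0.027770291989876444
0.160 -1 21 x 0.00551879089683327 0.01051596364276386 y 0.01713463985164137 0.030582320055645883
0.166 1 8 x 0.005835731276929282 0.010359236391627419 y 0.016947369976134333 0.027635788601321685
0.166 -1 11 x 0.005698773066963619 0.010407320781688587 y 0.017130734299941785 0.028447285721199478
0.178 1 3 x -0.061397352329691735 -0.059669099471257495 y 0.01221066049972417 0.013200800386624826
0.184 1 38 x -0.07678000524122972 -0.05388439554910883 y 0.012189513266564223 0.02236418117142376
0.184 -1 56 x -0.07670145330955003 -0.05156362188398615 y 0.013546486863473425 0.02936222149908195
down [-0.092   0.0007  0.1022]
```

Emit:
{"method": "move_arm", "body": {"deltas": [[0.2,-0.05,0,0.05,0,0,0],[0.2,-0.09,0,0.1,0,0,0],[0.2,-0.09,0,0.1,0,0,0],[1,-0.09,0,0.1,0,0,0],[1,-0.09,0,0.1,0,0,0]]}}

```text
t: 6.1
tool_pos: [0.2593, -0.391, 0.254]
orientation: [-3.137, -0.73, 0.85]
wrist_force: [-0.7, 0.3, 0.1]
width: 0.675
grasp_force: 0.0
```

Emit:
{"method": "move_arm", "body": {"deltas": [[1,0,0,0,0,0,0],[1,0,0,0,0,0,0],[1,0,0,-0.7,0,0,0],[1,0,0,-1.4,0,0,0],[1,0,0,-2.1,0,0,0]]}}

```text
t: 6.52
tool_pos: [0.2223, -0.4334, 0.3172]
orientation: [-3.136, -0.731, 0.85]
wrist_force: [0.1, 0.1, -1.3]
width: 1.003
grasp_force: 0.0
```

```bash
python3 - <<'E'
s=open('geo.py').read()
s=s.replace("F=[grid(l(-.011,.011,5),sg*l(gap,gap+.0145,4),l(.10,tip,25)) for sg in(1,-1)]",
"F=[grid(l(-.011,.011,5),sg*l(gap,gap+.0125,4),l(.10,tip,25)) for sg in(1,-1)]+[grid(l(-.0135,.0135,4),sg*l(gap+.013,gap+.032,4),l(.100,.128,7)) for sg in(1,-1)]")
s=s.replace("AX=np.array([.3287,-.3110])","AX=np.array([.3287,-.3103])")
open('geo.py','w').write(s)
E
cat > opt6.py <<'E'
from opt4 import *
for ph in (0.,.2,.3):
   for z in (.050,.053,.056):
    r=DE(cost,[(20,80),(22,55),(z-1e-4,z),(-.0005,.001),(-.001,.001),(1.47,1.48),(.0,.006),(ph-.03,ph+.03)],maxiter=45,popsize=8,seed=3,tol=1e-6)
    R,t,h=mk(r.x); print(ph,'clear %.4f'%-r.fun,np.round(r.x,3),'q1 %.3f'%az(t,R),{k:round(float(v),3) for k,v in clear(G@R.T+t,h).items() if v<.012})
E
python3 opt6.py
python3 - <<'E'
from plan import *
np.set_printoptions(precision=4,suppress=True)
s=snap('wrist','w3'); p,R=state(); print(p,bot.get_obs()['orientation'],bot.get_obs()['width'])
for n in ('specimen_0','nest_1','reference','knob'):
  bot_d=bot.spot_point('wrist',n)
  for d in bot_d[:4]: print(n,np.round(d['uv']),d['confidence'],atz(s,d['uv'],{'specimen_0':.045,'knob':.133}.get(n,.02)))
for m in bot.cut_out('wrist','specimen_0')[:5]: print(m['box'],round(m['confidence'],2))
E
```

```text
0.0 clear -0.0007 [3.9233e+01 2.8686e+01 5.0000e-02 1.0000e-03 1.0000e-03 1.4730e+00
 2.0000e-03 1.0000e-03] q1 -1.125 {'roof': -0.001, 'sideR': 0.009, 'knob': 0.005, 'hatch': -0.001, 'boss': 0.007, 'cup': 0.012}
0.0 clear -0.0007 [ 4.0360e+01  2.8699e+01  5.3000e-02  1.0000e-03  0.0000e+00  1.4720e+00
  3.0000e-03 -1.7000e-02] q1 -1.126 {'roof': -0.001, 'sideR': 0.011, 'knob': 0.007, 'hatch': -0.001, 'boss': 0.009}
0.0 clear 0.0001 [ 5.8224e+01  3.4583e+01  5.6000e-02  1.0000e-03 -1.0000e-03  1.4750e+00
  2.0000e-03  2.6000e-02] q1 -1.125 {'roof': 0.0, 'sideR': 0.011, 'hatch': 0.0, 'boss': 0.001}
0.2 clear -0.0006 [4.7692e+01 3.4616e+01 5.0000e-02 1.0000e-03 1.0000e-03 1.4750e+00
 6.0000e-03 2.1000e-01] q1 -1.143 {'roof': 0.0, 'sideR': 0.004, 'front': 0.01, 'hatch': -0.001, 'boss': 0.002, 'cup': 0.008}
0.2 clear 0.0003 [5.7622e+01 3.6215e+01 5.3000e-02 1.0000e-03 1.0000e-03 1.4740e+00
 1.0000e-03 1.7100e-01] q1 -1.125 {'roof': 0.0, 'sideR': 0.007, 'hatch': 0.0, 'boss': 0.005}
0.2 clear 0.0014 [5.9208e+01 3.6376e+01 5.6000e-02 1.0000e-03 1.0000e-03 1.4740e+00
 4.0000e-03 1.7100e-01] 
[... 490 characters left out ...]
 0.01}
0.3 clear 0.0002 [5.4368e+01 3.6617e+01 5.6000e-02 1.0000e-03 1.0000e-03 1.4790e+00
 6.0000e-03 2.7200e-01] q1 -1.133 {'roof': 0.0, 'sideR': 0.008, 'hatch': 0.0, 'boss': 0.008}
[ 0.2208 -0.4358  0.3206] [-3.1408 -0.7286  0.8519] 1.0009385135799391
specimen_0 [591. 340.] 0.73 [ 0.4606 -0.4713  0.045 ]
specimen_0 [487. 252.] 0.72 [ 0.4575 -0.372   0.045 ]
specimen_0 [334.   9.] 0.71 [ 0.5626 -0.0627  0.045 ]
nest_1 [311. 371.] 0.77 [ 0.2861 -0.3449  0.02  ]
reference [208.  87.] 0.44 [ 0.3951 -0.0398  0.02  ]
knob [323. 257.] 0.61 [ 0.3291 -0.3104  0.133 ]
[475.2, 227.3, 518.8, 266.6] 0.98
[530.2, 377.2, 561.9, 397.4] 0.78
[572.1, 313.5, 634.7, 360.1] 0.77
[316.3, 0.0, 367.9, 31.9] 0.21
```

View pics/w3.png

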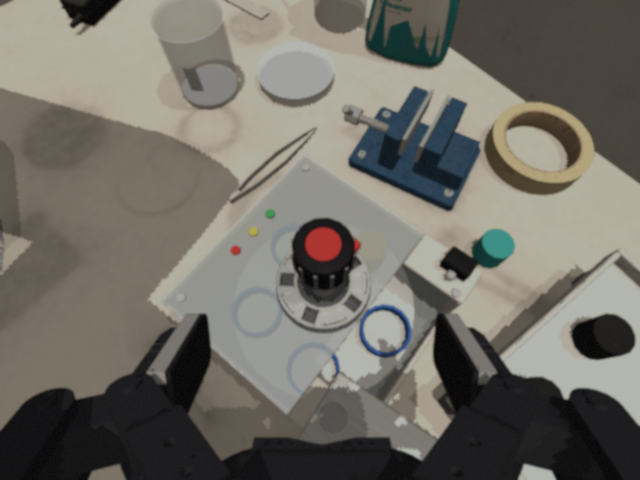

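The nest 4 rim is at (385,330), the vise and turquoise cylinder are untouched, and the pin lies on the ring. Next I measure the nest and check whether opening the hatch further helps.

```bash
cat > opt7.py <<'E'
from opt4 import *
for hg in ((1.47,1.48),(1.6,1.74)):
   for z in (.052,.055,.058):
    r=DE(cost,[(20,80),(22,55),(z-1e-4,z),(-.0005,.0015),(-.0015,.0015),hg,(.0,.007),(.15,.28)],maxiter=60,popsize=10,seed=3,tol=1e-6)
    R,t,h=mk(r.x); print('clear %.4f'%-r.fun,np.round(r.x,3),'q1 %.3f'%az(t,R),{k:round(float(v),3) for k,v in clear(G@R.T+t,h).items() if v<.012})
E
python3 opt7.py
python3 - <<'E'
from plan import *
s=bot.snapshot('wrist'); X=atz(s,(385,330),.032); print(X, np.degrees(np.arctan2(*(X[:2]-AX)[::-1]))+79.8, np.hypot(*(X[:2]-AX)), LP)
# housing edge check: loading opening roof corners near (404,265),(435,290)?
for uv in [(306,157),(151,298),(404,264),(290,413)]: print(uv,atz(s,uv,.07))
E
```

```text
clear 0.0003 [5.0749e+01 3.2711e+01 5.2000e-02 2.0000e-03 1.0000e-03 1.4790e+00
 3.0000e-03 1.5000e-01] q1 -1.125 {'roof': 0.0, 'sideR': 0.007, 'hatch': 0.0, 'boss': 0.005}
clear 0.0015 [5.1949e+01 3.2781e+01 5.5000e-02 2.0000e-03 0.0000e+00 1.4780e+00
 7.0000e-03 1.5400e-01] q1 -1.125 {'roof': 0.001, 'sideR': 0.008, 'hatch': 0.001, 'boss': 0.005}
clear 0.0023 [ 5.8568e+01  3.5783e+01  5.8000e-02  1.0000e-03 -1.0000e-03  1.4740e+00
  7.0000e-03  1.5800e-01] q1 -1.125 {'roof': 0.002, 'sideR': 0.009, 'hatch': 0.002, 'boss': 0.004}
clear 0.0002 [5.7806e+01 3.5943e+01 5.2000e-02 2.0000e-03 1.0000e-03 1.6670e+00
 0.0000e+00 1.5100e-01] q1 -1.125 {'roof': 0.0, 'sideR': 0.007, 'hatch': 0.0, 'boss': 0.003}
clear 0.0015 [ 5.1813e+01  3.2791e+01  5.5000e-02  2.0000e-03 -0.0000e+00  1.7080e+00
  7.0000e-03  1.5100e-01] q1 -1.125 {'roof': 0.001, 'sideR': 0.008, 'hatch': 0.001, 'boss': 0.005}
clear 0.0024 [ 5.8920e+01  3.5616e+01  5.8000e-02  1.0000e-03 -0.0000e+00  1.7010e+00
  7.0000e-03  1.5000e-01] q1 -1.125 {'roof': 0.002, 'sideR': 0.009, 'hatch': 0.002, 'boss': 0.003}
[ 0.3512201 -0.3600327  0.032    ] 14.162103958323755 0.054593927946095834 [ 0.33861675 -0.36541495]
(306, 157) [ 0.3946504  -0.21360345  0.07      ]
(151, 298) [ 0.23024751 -0.23330719  0.07      ]
(404, 264) [ 0.38745043 -0.33599485  0.07      ]
(290, 413) [ 0.25814126 -0.35908539  0.07      ]
```

```bash
python3 - <<'E'
from plan import *
R=frame(40,36); P=np.array([.3868,-.4613,.065]); t=P-R@[.005,0,.169]
cur=plan([(t-.07*R[:,2],R,.55),(t,R,.55)])
E
```

```text
call g=0.55 total [-1.03, 1.5, 0.08, -0.49, -0.49, 0.56] -> az -1.248 z 0.285 rowsneeded 3
call g=0.55 total [-0.92, 1.55, 0.2, -0.49, -0.49, 0.57] -> az -1.235 z 0.256 rowsneeded 3
call g=0.55 total [-0.0, 0.0, 1.75, 0.0, 0.0, -0.0] -> az -1.174 z 0.199 rowsneeded 3
```

Emit:
{"method": "move_arm", "body": {"deltas": [[0.55,-0.21,0.3,0.02,-0.1,-0.1,0.11],[0.55,-0.41,0.6,0.03,-0.2,-0.2,0.22],[0.55,-0.62,0.9,0.05,-0.3,-0.3,0.34],[0.55,-0.82,1.2,0.06,-0.4,-0.4,0.45],[0.55,-1.03,1.5,0.08,-0.49,-0.49,0.56]]}}

```text
t: 7.28
tool_pos: [0.2501, -0.4951, 0.285]
orientation: [-3.138, -0.678, 0.772]
wrist_force: [0.3, 0.7, 0.6]
width: 0.551
grasp_force: 0.0
```

Emit:
{"method": "move_arm", "body": {"deltas": [[0.55,-0.21,0.35,0.05,-0.1,-0.1,0.11],[0.55,-0.41,0.7,0.1,-0.2,-0.2,0.22],[0.55,-0.62,1.1,0.15,-0.3,-0.3,0.34],[0.55,-0.92,1.55,0.2,-0.49,-0.49,0.57],[0.55,-0.92,1.55,0.2,-0.49,-0.49,0.57]]}}

```text
t: 7.7
tool_pos: [0.277, -0.557, 0.254]
orientation: [3.14, -0.626, 0.696]
wrist_force: [-0.9, -0.7, -0.1]
width: 0.548
grasp_force: 0.0
```

```bash
python3 - <<'E'
from plan import *
np.set_printoptions(precision=4,suppress=True)
s=snap('wrist','w4'); p,R=state(); print(p)
for m in bot.cut_out('wrist','specimen_0')[:4]:
    M=m['mask']; b=m['box']; print(np.round(b),round(m['confidence'],2),np.median(s['depth'][M]),s['color'][M].mean(0).round())
# project expected top rims
for X in [(.3868,-.4613,.073),(.458,-.469,.073),(.476,-.539,.073),(.3868,-.4613,.045)]: print(X,proj(s,X))
E
```

```text
[ 0.2765 -0.5557  0.2548]
[294.  81. 330. 135.] 0.97 0.29670703 [ 49. 105.  97.]
[381. 141. 435. 205.] 0.96 0.22921994 [35. 34. 32.]
[488. 189. 560. 250.] 0.84 0.2200831 [31. 30. 28.]
[295. 221. 346. 280.] 0.6 0.21260756 [36. 35. 33.]
(0.3868, -0.4613, 0.073) [315.525  242.7373]
(0.458, -0.469, 0.073) [404.3184 161.1157]
(0.476, -0.539, 0.073) [524.0912 210.682 ]
(0.3868, -0.4613, 0.045) [316.1667 256.3357]
```

View pics/w4.png

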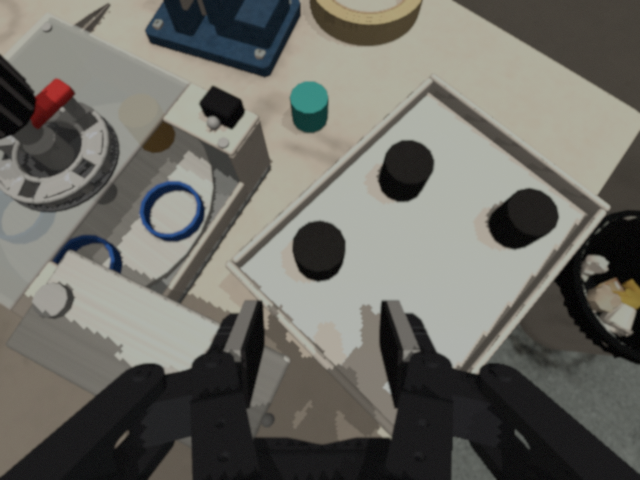

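The specimen top is at (319,240), about 2 mm from the prediction. Its two neighbours are at (407,159) and (527,205), and the turquoise look-alike is at (310,95) outside the tray. Advancing.

Emit:
{"method": "move_arm", "body": {"deltas": [[0.55,0.01,0.05,0.5,0,0,0],[0.55,0.02,0.05,1.0,0,0,0],[0.55,0.04,0.05,1.5,0,0,0],[0.55,0.04,0.05,1.78,0,0,0],[0.55,0.04,0.05,1.78,0,0,0]]}}

```text
t: 8.22
tool_pos: [0.3107, -0.527, 0.1981]
orientation: [-3.14, -0.629, 0.698]
wrist_force: [-0.1, -0.2, -0.5]
width: 0.547
grasp_force: 0.0
```

Emit:
{"method": "move_arm", "body": {"deltas": [[0.1,0,0,0,0,0,0],[0.1,0,0,0,0,0,0],[0.1,0,0,0,0,0,0],[0.1,0,0,0,0,0,0],[0.1,0,0,0,0,0,0]]}}

```text
t: 8.63
tool_pos: [0.3099, -0.5292, 0.2008]
orientation: [3.138, -0.628, 0.698]
wrist_force: [-3.4, -0.8, 6.8]
width: 0.307
grasp_force: 59.4
```

```bash
python3 - <<'E'
from plan import *
np.set_printoptions(precision=4,suppress=True)
p,R=state(); print(p,az(p,R)); up=np.array([0,0,1])
s=snap('wrist','w5')
phi=.245; lp=AX-.056*(np.cos(phi)*ex+np.sin(phi)*ey); print('nest',lp)
R2=frame(57,36); P=np.array([*lp-.001*ex,.056]); t=P-R2@[.005,0,.169]; print('t',t,az(t,R2))
plan([(p+.06*up,R,.1),(t+np.array([0,0,.07]),R2,.1),(t+np.array([0,0,.012]),R2,.1)])
E
```

```text
[ 0.3099 -0.5292  0.2008] -1.1718298374391913
nest [ 0.3517 -0.3614]
t [ 0.2956 -0.4491  0.1898] -1.121951434135349
call g=0.1 total [0.88, 0.0, -1.21, -0.0, 0.0, 0.0] -> az -1.172 z 0.261 rowsneeded 3
call g=0.1 total [0.81, -1.76, 0.61, 1.7, 0.01, -2.29] -> az -1.122 z 0.260 rowsneeded 4
call g=0.1 total [-0.85, -0.0, 1.17, -0.0, -0.0, 0.0] -> az -1.122 z 0.202 rowsneeded 3
```

Emit:
{"method": "move_arm", "body": {"deltas": [[0.1,0.22,0,-0.3,0,0,0],[0.1,0.44,0,-0.6,0,0,0],[0.1,0.66,0,-0.9,0,0,0],[0.1,0.88,0,-1.21,0,0,0],[0.1,0.88,0,-1.21,0,0,0]]}}

```text
t: 9.1
tool_pos: [0.3102, -0.5294, 0.2629]
orientation: [3.135, -0.627, 0.701]
wrist_force: [-0.4, -0.9, -0.0]
width: 0.314
grasp_force: 42.8
```

```bash
python3 - <<'E'
from plan import *
np.set_printoptions(precision=4,suppress=True)
p,R=state(); o=bot.get_obs(); print(p,o['width'],o['grasp_force'])
s=snap('wrist','w6'); 
phi=.245; lp=AX-.056*(np.cos(phi)*ex+np.sin(phi)*ey)
R2=frame(54,37); P=np.array([*lp-.001*ex,.056]); t=P-R2@[.005,0,.169]; print('t',t,az(t,R2))
plan([(t+np.array([0,0,.07]),R2,.1),(t+np.array([0,0,.012]),R2,.1)])
E
```

```text
[ 0.3102 -0.5294  0.2629] 0.31440777293923156 42.805302143096924
t [ 0.2897 -0.4479  0.188 ] -1.1371512820052565
call g=0.1 total [0.7, -1.89, 0.6, 1.43, 0.18, -1.86] -> az -1.137 z 0.258 rowsneeded 4
call g=0.1 total [-0.88, 0.0, 1.15, -0.0, 0.0, -0.0] -> az -1.138 z 0.200 rowsneeded 3
```

View pics/w6.png

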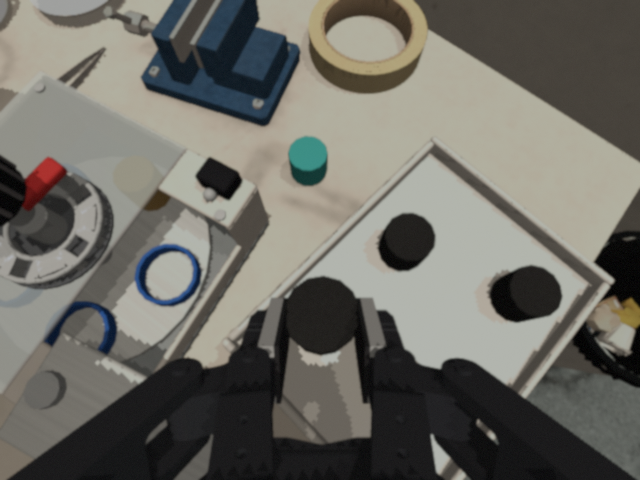

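The specimen is held at the fingertips with its top at (321,310), and nest 4 is empty at (168,275).

```bash
cat >> plan.py <<'E'
def heldtop(s,p,R):
    """top-face centre of the held black specimen, tool frame, from depth points"""
    D=s['depth']; C=s['color'].astype(int); Q=[]
    for v in range(240,380,3):
        for u in range(250,390,3):
            if D[v,u]>0 and C[v,u].max()<60:
                X=s['R'].T@(ray(s,(u,v))*D[v,u]-s['t']); Q.append(R.T@(X-p))
    Q=np.array(Q); Q=Q[(abs(Q[:,1])<.0145)&(Q[:,2]>.135)]
    W=Q@R.T+p; zt=np.percentile(W[:,2],95); k=abs(W[:,2]-zt)<.004
    print('n',len(W),'top z',zt,'xy rng',W[k][:,:2].min(0),W[k][:,:2].max(0),'tool y',Q[k][:,1].min(),Q[k][:,1].max())
    w=(W[k].min(0)+W[k].max(0))/2; w[2]=zt; return R.T@(w-p)
E
python3 - <<'E'
from plan import *
np.set_printoptions(precision=4,suppress=True)
p,R=state(); s=bot.snapshot('wrist'); h=heldtop(s,p,R); print('held top in tool',h)
print('pred', R.T@(np.array([0,0,.008]))+np.array([.005,0,.169]))
for uv in [(168,275),(168,270)]: print('nest',atz(s,uv,.032))
E
```

```text
n 652 top z 0.15291855027058351 xy rng [ 0.3614 -0.4902] [ 0.3912 -0.4587] tool y -0.014485696955497025 0.014448145705748384
held top in tool [0.006  0.     0.1381]
pred [0.0097 0.     0.1625]
nest [ 0.3522 -0.3637  0.032 ]
nest [ 0.3545 -0.3612  0.032 ]
```

```bash
python3 - <<'E'
from plan import *
np.set_printoptions(precision=4,suppress=True)
p,R=state(); s=bot.snapshot('wrist')
for v in range(272,360,6):
    X=atdepth(s,(321,v)); print(v,s['color'][v,321],X,R.T@(X-p))
for u in (284,288,292,350,354,358): X=atdepth(s,(u,310)); print(u,X,R.T@(X-p))
E
```

```text
272 [177 180 174] [ 0.4156 -0.4406  0.044 ] [-0.0153 -0.0005  0.2557]
278 [39 38 35] [ 0.3983 -0.455   0.1307] [ 0.0174 -0.0003  0.1723]
284 [32 29 27] [ 0.3965 -0.4565  0.1311] [ 0.0156 -0.0003  0.1705]
290 [32 30 29] [ 0.3947 -0.458   0.131 ] [ 0.0136 -0.0003  0.1693]
296 [31 29 27] [ 0.3929 -0.4595  0.1309] [ 0.0117 -0.0003  0.1679]
302 [33 34 30] [ 0.3911 -0.461   0.1312] [ 0.0099 -0.0003  0.1664]
308 [35 33 31] [ 0.3893 -0.4625  0.1312] [ 0.0081 -0.0003  0.165 ]
314 [31 30 27] [ 0.3876 -0.4639  0.1308] [ 0.0061 -0.0003  0.164 ]
320 [33 32 29] [ 0.3859 -0.4654  0.1309] [ 0.0043 -0.0003  0.1625]
326 [36 35 32] [ 0.3841 -0.4669  0.1314] [ 0.0027 -0.0003  0.1609]
332 [32 30 28] [ 0.3824 -0.4683  0.1309] [ 0.0007 -0.0003  0.16  ]
338 [30 29 26] [ 0.3808 -0.4697  0.1308] [-0.0012 -0.0003  0.1588]
344 [34 32 30] [ 0.3791 -0.4711  0.1311] [-0.0028 -0.0003  0.1573]
350 [35 32 31] [ 0.3774 -0.4725  0.131 ] [-0.0046 -0.0003  0.1561]
356 [161 155 144] [ 0.3771 -0.4728  0.0441] [-0.0559 -0.0005  0.2261]
284 [ 0.3794 -0.4531  0.1368] [ 0.0102 -0.0139  0.1595]
288 [ 0.3806 -0.4534  0.1316] [ 0.0077 -0.0129  0.1641]
292 [ 0.3816 -0.4545  0.1312] [ 0.0075 -0.0114  0.1645]
350 [ 0.3959 -0.4715  0.1309] [0.0073 0.0108 0.1649]
354 [ 0.3969 -0.4727  0.1309] [0.0073 0.0123 0.1649]
358 [ 0.397  -0.4739  0.1362] [0.0098 0.0134 0.1601]
```

```bash
cat > place.py <<'E'
from plan import *
import sys
np.set_printoptions(precision=4,suppress=True)
def place(nest,h,ah=54,th=37,ztop=.061):
    R2=frame(ah,th); t=np.array([*nest,ztop])-R2@np.array(h); print('t',t,az(t,R2))
    return t,R2
E
python3 - <<'E'
from place import *
t,R2=place((.3515,-.3617),(.0064,-.0003,.1642)); up=np.array([0,0,1.])
plan([(t+.07*up,R2,.1),(t+.015*up,R2,.1),(t,R2,.1)])
from geo import *
import geo; geo.LP=np.array([.3515,-.3617])
for dz in (0,.01,.03,.05): print(dz,{k:round(float(v),4) for k,v in clear(gripper(.0155)@R2.T+t+np.array([0,0,dz]),1.476).items() if v<.012})
E
```

```text
t [ 0.2907 -0.446   0.1883] -1.1342798332486161
call g=0.1 total [0.76, -1.89, 0.58, 1.4, 0.17, -1.88] -> az -1.134 z 0.258 rowsneeded 4
call g=0.1 total [-0.83, -0.0, 1.1, 0.0, 0.0, 0.0] -> az -1.134 z 0.203 rowsneeded 3
call g=0.1 total [-0.22, -0.0, 0.3, 0.0, 0.0, 0.0] -> az -1.134 z 0.188 rowsneeded 1
0 {'roof': -0.0009, 'sideR': 0.0096, 'hatch': 0.0009, 'boss': 0.0072}
0.01 {'roof': -0.0011, 'hatch': 0.0109}
0.03 {'roof': 0.0092}
0.05 {}
```

Emit:
{"method": "move_arm", "body": {"deltas": [[0.1,0.15,-0.38,0.12,0.28,0.03,-0.38],[0.1,0.3,-0.76,0.23,0.56,0.07,-0.75],[0.1,0.46,-1.13,0.35,0.84,0.1,-1.13],[0.1,0.61,-1.51,0.46,1.12,0.14,-1.5],[0.1,0.76,-1.87,0.58,1.4,0.17,-1.88]]}}

```text
t: 9.67
tool_pos: [0.291, -0.4456, 0.2577]
orientation: [-3.141, -0.646, 0.944]
wrist_force: [0.4, 0.2, -0.3]
width: 0.306
grasp_force: 60.4
```

Emit:
{"method": "move_arm", "body": {"deltas": [[0.1,-0.2,0,0.27,0,0,0],[0.1,-0.41,0,0.54,0,0,0],[0.1,-0.62,0,0.82,0,0,0],[0.1,-0.83,0,1.1,0,0,0],[0.1,-0.83,0,1.1,0,0,0]]}}

```text
t: 10.08
tool_pos: [0.2908, -0.4457, 0.2005]
orientation: [-3.137, -0.647, 0.94]
wrist_force: [-0.1, 0.9, -1.0]
width: 0.306
grasp_force: 60.6
```

```bash
python3 - <<'E'
from place import *
p,R=state(); o=bot.get_obs(); print(p,o['wrist_force'],o['width'],o['joints'])
s=snap('wrist','w7'); t,R2=place((.3516,-.3624),(.0064,-.0003,.1642)); plan([(t,R2,.1)])
E
```

```text
[ 0.2908 -0.4457  0.2005] [-0.1412  0.8652 -0.9628] 0.30587598312210174 [-1.1337  0.596  -0.0988  1.2295  0.5541  0.9648]
t [ 0.2908 -0.4467  0.1883] -1.1346405769620613
call g=0.1 total [-0.22, 0.0, 0.26, -0.02, -0.01, -0.01] -> az -1.135 z 0.188 rowsneeded 1
```

View pics/w7.png

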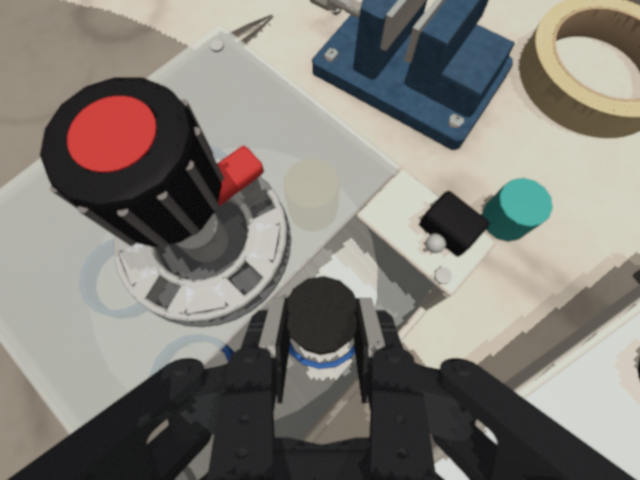

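```bash
python3 - <<'E'
from place import *
s=bot.snapshot('wrist'); a=np.radians(54); 
for r in (.018,.021):
    print(r,atz(s,(322,352),.032),atz(s,(322,364),.032),proj(s,[.3516-r*np.cos(a),-.3617-r*np.sin(a),.032]))
C=s['color'].astype(int); B=(C[:,:,2]>C[:,:,0]+40)&(C[:,:,2]>90); B[:300]=0;B[:,:275]=0;B[:,370:]=0
vs,us=np.nonzero(B); W=np.array([atz(s,(u,v),.032) for u,v in zip(us,vs)])[:,:2]; print(len(W))
A=np.c_[2*W,np.ones(len(W))]; sol=np.linalg.lstsq(A,(W**2).sum(1),rcond=None)[0]; print('circle',sol[:2],np.sqrt(sol[2]+sol[:2]@sol[:2]))
h=np.array([.0064,-.0003,.1642]); p,R=state(); print('held top',p+R@h)
E
```

```text
0.018 [ 0.3447 -0.3715  0.032 ] [ 0.3415 -0.3759  0.032 ] [321.5744 365.1919]
0.021 [ 0.3447 -0.3715  0.032 ] [ 0.3415 -0.3759  0.032 ] [321.5772 371.8818]
368
circle [ 0.3512 -0.3619] 0.017671504390608148
held top [ 0.352  -0.362   0.0758]
```

Emit:
{"method": "move_arm", "body": {"deltas": [[0.1,-0.07,0,0.1,0,0,0],[0.1,-0.14,0,0.2,0,0,0],[0.1,-0.22,0,0.3,0,0,0],[0.1,-0.23,0,0.31,0,0,0],[0.1,-0.23,0,0.31,0,0,0]]}}

```text
t: 10.6
tool_pos: [0.2914, -0.4465, 0.1878]
orientation: [3.141, -0.646, 0.943]
wrist_force: [-0.0, 0.1, -1.1]
width: 0.309
grasp_force: 60.4
```

Emit:
{"method": "move_arm", "body": {"deltas": [[0.1,-0.02,0,0.03,0,0,0],[0.1,-0.04,0,0.06,0,0,0],[0.1,-0.05,0,0.07,0,0,0],[0.1,-0.05,0,0.07,0,0,0],[0.1,-0.05,0,0.07,0,0,0]]}}

```text
t: 11.02
tool_pos: [0.2916, -0.4466, 0.1855]
orientation: [3.14, -0.646, 0.943]
wrist_force: [-2.5, -0.4, 14.7]
width: 0.309
grasp_force: 60.0
```

Emit:
{"method": "move_arm", "body": {"deltas": [[0.1,0.02,0,-0.03,0,0,0],[0.42,0.02,0,-0.03,0,0,0],[0.42,0.02,0,-0.03,0,0,0],[0.42,0.02,0,-0.03,0,0,0],[0.42,0.02,0,-0.03,0,0,0]]}}

```text
t: 11.43
tool_pos: [0.2915, -0.4465, 0.1859]
orientation: [3.141, -0.646, 0.943]
wrist_force: [0.3, -0.7, 0.2]
width: 0.422
grasp_force: 0.0
```

```bash
python3 - <<'E'
from place import *
np.set_printoptions(precision=4,suppress=True)
p,R=state(); o=bot.get_obs(); print(p,o['wrist_force'],o['width'])
s=snap('wrist','w8')
for v in range(230,400,8):
    X=atdepth(s,(321,v)); print(v,s['color'][v,321],X)
E
```

```text
[ 0.2915 -0.4465  0.1859] [ 0.296  -0.6728  0.2218] 0.4221770626866374
230 [161 156 149] [ 0.3702 -0.3377  0.0679]
238 [143 141 132] [ 0.3782 -0.3266  0.0189]
246 [155 151 143] [ 0.3756 -0.3301  0.0189]
254 [162 160 151] [ 0.3732 -0.3335  0.0187]
262 [213 216 208] [ 0.3706 -0.337   0.0191]
270 [213 213 203] [ 0.3682 -0.3404  0.019 ]
278 [ 68 114 175] [ 0.3642 -0.3459  0.0308]
286 [47 45 42] [ 0.3599 -0.3518  0.0471]
294 [48 46 42] [ 0.358  -0.3545  0.0466]
302 [46 44 41] [ 0.356  -0.3572  0.0466]
310 [46 44 42] [ 0.354  -0.3599  0.0469]
318 [48 45 42] [ 0.3521 -0.3626  0.0471]
326 [47 46 43] [ 0.3502 -0.3652  0.0467]
334 [48 45 43] [ 0.3483 -0.3678  0.0471]
342 [47 46 42] [ 0.3465 -0.3703  0.0469]
350 [49 47 44] [ 0.3447 -0.3728  0.047 ]
358 [92 91 89] [ 0.3433 -0.3747  0.0238]
366 [122 132 155] [ 0.3412 -0.3776  0.0295]
374 [202 198 190] [ 0.3392 -0.3803  0.0189]
382 [188 184 176] [ 0.3372 -0.3831  0.0187]
390 [114 111 106] [ 0.3351 -0.3859  0.0186]
398 [83 83 80] [ 0.3328 -0.3891  0.0087]
```

Specimen 1 is fully down and level, with its top at z 0.047 over a floor at 0.019. Retreating and indexing 72°.

```bash
cat > knob.py <<'E'
from plan import *
KX=np.array([.3287,-.3100])
def kpose(ah,th=45,z=.136,back=0.):
    R=frame(ah,th); t=tcp([*KX,z],R,.012); return t-back*R[:,2],R
E
python3 - <<'E'
from knob import *
p,R=state()
for ah in (-12,-6,30,60,64): t,Q=kpose(ah); print(ah,az(t,Q),az(t-.08*Q[:,2],Q))
a=kpose(20,45,.136,.10); b=kpose(-10,45,.136,.06); c=kpose(-10)
plan([(p-.1*R[:,2],R,.42),(*a,1),(*b,1),(*c,1)],mm=30,deg=6)
E
```

```text
-12 -1.1415488969341296 -1.3152531237246676
-6 -1.1809271749107164 -1.354245752021095
30 -1.234219951313227 -1.3568389215067487
60 -1.1463131776044662 -1.226161292526041
64 -1.1299907770629853 -1.2048324092376697
call g=0.42 total [0.0, -0.0, -2.5, 0.0, 0.0, 0.0] -> az -1.221 z 0.266 rowsneeded 4
call g=1 total [0.81, -1.9, -0.2, -1.86, 0.65, 2.14] -> az -1.307 z 0.292 rowsneeded 3
call g=1 total [0.4, -1.96, -0.54, -1.86, 0.64, 2.14] -> az -1.416 z 0.318 rowsneeded 3
call g=1 total [0.18, -0.96, 0.68, -1.77, 0.0, 1.77] -> az -1.373 z 0.303 rowsneeded 3
call g=1 total [-0.0, -1.08, 0.49, -1.76, 0.0, 1.77] -> az -1.283 z 0.290 rowsneeded 3
call g=1 total [-0.0, 0.0, 1.5, -0.0, 0.0, 0.0] -> az -1.155 z 0.247 rowsneeded 2
```

Emit:
{"method": "move_arm", "body": {"deltas": [[0.42,0,0,-0.5,0,0,0],[0.42,0,0,-1.0,0,0,0],[0.42,0,0,-1.6,0,0,0],[0.6,0,0,-2.2,0,0,0],[0.8,0,0,-2.5,0,0,0]]}}

```text
t: 11.9
tool_pos: [0.2554, -0.4964, 0.2679]
orientation: [3.139, -0.644, 0.944]
wrist_force: [0.3, -0.2, -0.4]
width: 0.691
grasp_force: 0.0
```

Emit:
{"method": "move_arm", "body": {"deltas": [[1,0.16,-0.4,-0.04,-0.37,0.13,0.43],[1,0.32,-0.8,-0.08,-0.74,0.26,0.86],[1,0.49,-1.2,-0.12,-1.12,0.39,1.28],[1,0.65,-1.6,-0.16,-1.49,0.52,1.71],[1,0.81,-1.9,-0.2,-1.86,0.65,2.14]]}}

```text
t: 12.32
tool_pos: [0.2063, -0.4326, 0.2918]
orientation: [3.128, -0.717, 0.652]
wrist_force: [1.1, -0.3, 1.3]
width: 1.003
grasp_force: 0.0
```

Emit:
{"method": "move_arm", "body": {"deltas": [[1,0.08,-0.4,-0.11,-0.37,0.13,0.43],[1,0.16,-0.8,-0.22,-0.74,0.26,0.86],[1,0.24,-1.2,-0.32,-1.12,0.39,1.28],[1,0.32,-1.6,-0.43,-1.49,0.51,1.71],[1,0.4,-1.96,-0.54,-1.86,0.64,2.14]]}}

```text
t: 12.73
tool_pos: [0.1575, -0.3711, 0.3178]
orientation: [3.141, -0.786, 0.347]
wrist_force: [-0.3, -0.5, 0.4]
width: 1.0
grasp_force: 0.0
```

Emit:
{"method": "move_arm", "body": {"deltas": [[1,0.05,-0.24,0.17,-0.44,0,0.44],[1,0.09,-0.48,0.34,-0.88,0,0.88],[1,0.14,-0.72,0.51,-1.33,0,1.33],[1,0.18,-0.96,0.68,-1.77,0,1.77],[1,0.18,-0.96,0.68,-1.77,0,1.77]]}}

```text
t: 13.15
tool_pos: [0.1676, -0.3253, 0.303]
orientation: [-3.142, -0.785, 0.084]
wrist_force: [0.7, 0.7, -0.5]
width: 1.0
grasp_force: 0.0
```

Emit:
{"method": "move_arm", "body": {"deltas": [[1,0,-0.27,0.12,-0.44,0,0.44],[1,0,-0.54,0.24,-0.88,0,0.88],[1,0,-0.81,0.36,-1.32,0,1.33],[1,0,-1.08,0.49,-1.76,0,1.77],[1,0,-1.08,0.49,-1.76,0,1.77]]}}

```text
t: 13.57
tool_pos: [0.1777, -0.2817, 0.289]
orientation: [-3.141, -0.784, -0.175]
wrist_force: [-0.6, 0.7, 0.4]
width: 1.003
grasp_force: 0.0
```

```bash
python3 - <<'E'
from knob import *
c=kpose(-10); p,R=plan([(*c,1)])
print(bot.get_obs()['wrist_force'])
up=np.array([0,0,.005]); print(R.T@up/.04)
T=turnpath(p+up,R,72,KX,15)
for i in (0,5,10): rows(T[i:i+5],(p+up,R) if i==0 else T[i-1])
E
```

```text
call g=1 total [0.01, 0.04, 1.5, 0.0, 0.01, -0.01] -> az -1.156 z 0.247 rowsneeded 3
[-0.64829138  0.71305758  0.42548303]
[ 8.83938798e-02  4.41509810e-05 -8.83828041e-02]
[0.01, 0.23, 0.01, 0.57, 0.0, -0.57] az -1.185
[0.03, 0.46, 0.03, 1.13, 0.0, -1.13] az -1.208
[0.06, 0.69, 0.06, 1.7, 0.0, -1.7] az -1.224
[0.11, 0.91, 0.11, 2.26, 0.0, -2.26] az -1.235
[0.17, 1.13, 0.17, 2.83, 0.0, -2.83] az -1.241
[0.01, 0.23, 0.01, 0.57, 0.0, -0.57] az -1.243
[0.03, 0.46, 0.03, 1.13, 0.0, -1.13] az -1.242
[0.06, 0.69, 0.06, 1.7, 0.0, -1.7] az -1.237
[0.11, 0.91, 0.11, 2.26, 0.0, -2.26] az -1.229
[0.17, 1.13, 0.17, 2.83, 0.0, -2.83] az -1.218
[0.01, 0.23, 0.01, 0.57, 0.0, -0.57] az -1.206
[0.03, 0.46, 0.03, 1.13, 0.0, -1.13] az -1.191
[0.06, 0.69, 0.06, 1.7, 0.0, -1.7] az -1.175
[0.11, 0.91, 0.11, 2.26, 0.0, -2.26] az -1.157
[0.17, 1.13, 0.17, 2.83, 0.0, -2.83] az -1.138
```

Emit:
{"method": "move_arm", "body": {"deltas": [[1,0,0.02,0.4,0,0,0],[1,0,0.04,0.8,0,0,0],[1,0,0.04,1.2,0,0,0],[1,0,0.04,1.5,0,0,0],[0.2,0,0.04,1.5,0,0,0]]}}

```text
t: 13.98
tool_pos: [0.22, -0.2928, 0.246]
orientation: [-3.14, -0.783, -0.17]
wrist_force: [-0.2, 0.7, -0.8]
width: 0.886
grasp_force: 0.0
```

Emit:
{"method": "move_arm", "body": {"deltas": [[0.2,0,0,0,0,0,0],[0.2,0,0,0,0,0,0],[0.2,0,0,0,0,0,0],[0.2,0,0,0,0,0,0],[0.2,0.0,0,0,0,0,0]]}}

```text
t: 14.4
tool_pos: [0.2189, -0.2907, 0.2469]
orientation: [-3.136, -0.786, -0.175]
wrist_force: [7.3, 18.3, 2.1]
width: 0.401
grasp_force: 60.5
```

Emit:
{"method": "move_arm", "body": {"deltas": [[0.2,0.03,0,-0.03,0,0,0],[0.2,0.06,0,-0.06,0,0,0],[0.2,0.09,0,-0.09,0,0,0],[0.2,0.09,0,-0.09,0,0,0],[0.2,0.09,0,-0.09,0,0,0]]}}

```text
t: 14.82
tool_pos: [0.2189, -0.2905, 0.2516]
orientation: [-3.136, -0.785, -0.175]
wrist_force: [13.9, 13.5, -9.2]
width: 0.399
grasp_force: 60.9
```

Emit:
{"method": "move_arm", "body": {"deltas": [[0.2,0.01,0.23,0.01,0.57,0,-0.57],[0.2,0.03,0.46,0.03,1.13,0,-1.13],[0.2,0.06,0.69,0.06,1.7,0,-1.7],[0.2,0.11,0.91,0.11,2.26,0,-2.26],[0.2,0.17,1.13,0.17,2.83,0,-2.83]]}}

```text
t: 15.23
tool_pos: [0.2205, -0.3376, 0.2523]
orientation: [-3.138, -0.788, 0.248]
wrist_force: [15.9, 14.2, -10.1]
width: 0.397
grasp_force: 61.9
```

Emit:
{"method": "move_arm", "body": {"deltas": [[0.2,0.01,0.23,0.01,0.57,0,-0.57],[0.2,0.03,0.46,0.03,1.13,0,-1.13],[0.2,0.06,0.69,0.06,1.7,0,-1.7],[0.2,0.11,0.91,0.11,2.26,0,-2.26],[0.2,0.17,1.13,0.17,2.83,0,-2.83]]}}

```text
t: 15.65
tool_pos: [0.2413, -0.3797, 0.2525]
orientation: [-3.141, -0.789, 0.668]
wrist_force: [18.5, 12.5, -10.5]
width: 0.404
grasp_force: 61.9
```

Emit:
{"method": "move_arm", "body": {"deltas": [[0.2,0.01,0.23,0.01,0.57,0,-0.57],[0.2,0.03,0.46,0.03,1.13,0,-1.13],[0.2,0.06,0.69,0.06,1.7,0,-1.7],[0.2,0.11,0.91,0.11,2.26,0,-2.26],[0.2,0.17,1.13,0.17,2.83,0,-2.83]]}}

```text
t: 16.07
tool_pos: [0.2773, -0.4096, 0.2527]
orientation: [3.139, -0.789, 1.089]
wrist_force: [19.1, 12.1, -9.8]
width: 0.401
grasp_force: 62.2
```

Emit:
{"method": "move_arm", "body": {"deltas": [[0.2,-0.05,0,0.05,0,0,0],[0.2,-0.09,0,0.09,0,0,0],[0.2,-0.09,0,0.09,0,0,0],[1,-0.09,0,0.09,0,0,0],[1,-0.09,0,0.09,0,0,0]]}}

```text
t: 16.48
tool_pos: [0.2763, -0.4099, 0.2478]
orientation: [3.14, -0.786, 1.084]
wrist_force: [-0.5, -0.2, 0.2]
width: 0.673
grasp_force: 0.0
```

Emit:
{"method": "move_arm", "body": {"deltas": [[1,0,0,0,0,0,0],[1,0,0,0,0,0,0],[1,0,0,-0.7,0,0,0],[1,0,0,-1.4,0,0,0],[1,0,0,-2.1,0,0,0]]}}

```text
t: 16.9
tool_pos: [0.2481, -0.4625, 0.3077]
orientation: [-3.141, -0.786, 1.083]
wrist_force: [0.2, -0.4, -1.0]
width: 0.998
grasp_force: 0.0
```

```bash
cat > look.py <<'E'
from plan import *
np.set_printoptions(precision=4,suppress=True)
def nestfit(s,z=.032,guess=None):
    C=s['color'].astype(int); B=(C[:,:,2]>C[:,:,0]+50)&(C[:,:,2]>90)
    n,L,st,c=cv2.connectedComponentsWithStats(B.astype(np.uint8))
    for i in range(1,n):
        if st[i,4]<60: continue
        vs,us=np.nonzero(L==i); W=np.array([atz(s,(u,v),z) for u,v in zip(us,vs)])[:,:2]
        d=np.hypot(*(W.mean(0)-AX))
        if d>.1: continue
        b=(W.min(0)+W.max(0))/2; print('blue',st[i,4],'c',b,'size',np.ptp(W,0),'phi deg',np.degrees(np.arctan2(*(b-AX)[::-1]))+79.8,'r',np.hypot(*(b-AX)))
E
python3 - <<'E'
from look import *
s=snap('wrist','w9'); p,R=state(); print(p,bot.get_obs()['joints'][0]); nestfit(s)
for m in bot.cut_out('wrist','specimen_0')[:5]: print(np.round(m['box']),round(m['confidence'],2),s['color'][m['mask']].mean(0).round())
E
```

```text
[ 0.2468 -0.4652  0.3109] -1.2251439165326161
blue 63 c [ 0.3839 -0.3365] size [0.0173 0.0042] phi deg 54.420076464929295 r 0.061048725791284945
blue 408 c [ 0.3385 -0.3643] size [0.0402 0.0401] phi deg 0.08300427210903649 r 0.05485637570114893
[491. 277. 535. 314.] 0.77 [ 55. 116. 108.]
[596. 385. 638. 428.] 0.61 [47. 46. 43.]
[386. 292. 406. 306.] 0.51 [55. 54. 53.]
```

View pics/w9.png

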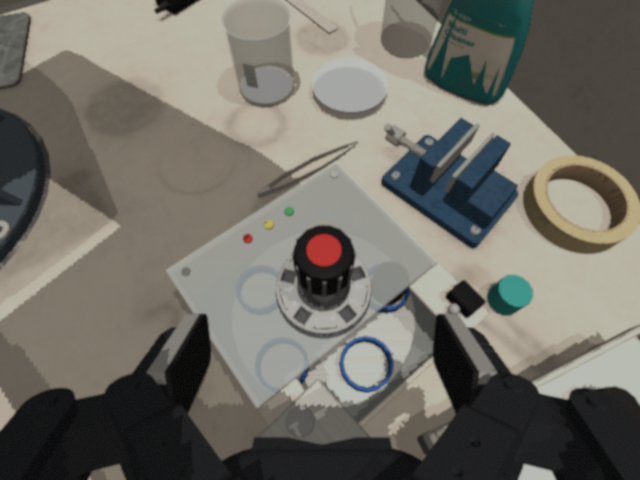

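Nest 3 is at (367,363), exactly at the load point with the pin apparently in its hole, since the knob gave about 14°. I check the placing pose for that angle and plan the next pick.

```bash
cat > opt8.py <<'E'
from opt4 import *
for tr in ((30,37),(37,41),(41,48)):
   for z in (.056,.059):
    r=DE(cost,[(20,80),tr,(z-1e-4,z),(-.0005,.0015),(-.0015,.0015),(1.47,1.48),(.0,.007),(-.002,.002)],maxiter=45,popsize=10,seed=3,tol=1e-6)
    R,t,h=mk(r.x); print('clear %.4f'%-r.fun,np.round(r.x,3),'q1 %.3f'%az(t,R),{k:round(float(v),4) for k,v in clear(G@R.T+t,h).items() if v<.012})
E
python3 opt8.py
python3 - <<'E'
from look import *
s=bot.snapshot('wrist'); print('knob top',atdepth(s,(324,250)))
R=frame(30,46); P=np.array([.459,-.4685,.065]); t=P-R@[.005,0,.169]; print(az(t,R))
plan([(t-.08*R[:,2],R,.55),(t,R,.55)],mm=30,deg=6)
E
```

```text
clear 0.0000 [ 5.7350e+01  3.4149e+01  5.6000e-02  1.0000e-03 -1.0000e-03  1.4730e+00
  2.0000e-03  1.0000e-03] q1 -1.126 {'roof': 0.0, 'sideR': 0.0114, 'hatch': 0.0, 'boss': 0.0014}
clear -0.0008 [ 4.6617e+01  3.0007e+01  5.9000e-02  1.0000e-03 -0.0000e+00  1.4730e+00
  5.0000e-03  0.0000e+00] q1 -1.128 {'roof': -0.0008, 'hatch': -0.0004, 'boss': 0.0085}
clear -0.0001 [ 6.2786e+01  3.7000e+01  5.6000e-02  1.0000e-03 -1.0000e-03  1.4770e+00
  0.0000e+00  0.0000e+00] q1 -1.125 {'roof': -0.0001, 'sideR': 0.0106, 'hatch': -0.0001, 'boss': 0.0003}
clear -0.0002 [ 6.6999e+01  4.0102e+01  5.9000e-02  1.0000e-03 -1.0000e-03  1.4800e+00
  0.0000e+00  1.0000e-03] q1 -1.127 {'roof': -0.0002, 'sideR': 0.0116, 'hatch': -0.0002, 'boss': 0.0006}
clear -0.0012 [ 2.3703e+01  4.5046e+01  5.6000e-02  1.0000e-03 -1.0000e-03  1.4760e+00
  1.0000e-03  2.0000e-03] q1 -1.277 {'roof': -0.0012, 'sideR': 0.0061, 'knob': 0.0108, 'hatch': -0.0009, 'boss': -0.0012}
clear -0.0011 [2.9332e+01 4.6273e+01 5.9000e-02 1.0000e-03 0.0000e+00 1.4780e+00
 0.0000e+00 1.0000e-03] q1 -1.280 {'roof': -0.0011, 'sideR': 0.0083, 'knob': 0.0103, 'hatch': -0.0003, 'boss': 0.0014}
knob top [ 0.3309 -0.3117  0.1397]
-1.147727880997346
call g=0.55 total [-1.18, 1.15, 0.12, -1.89, 0.09, 1.87] -> az -1.235 z 0.271 rowsneeded 3
call g=0.55 total [-0.94, 1.31, 0.35, -1.9, 0.08, 1.88] -> az -1.236 z 0.234 rowsneeded 3
call g=0.55 total [-0.0, -0.0, 2.0, 0.0, 0.0, -0.0] -> az -1.147 z 0.179 rowsneeded 3
```

Emit:
{"method": "move_arm", "body": {"deltas": [[0.47,-0.3,0.29,0.03,-0.47,0.02,0.47],[0.47,-0.6,0.58,0.06,-0.95,0.05,0.94],[0.47,-0.9,0.87,0.09,-1.42,0.07,1.4],[0.47,-1.18,1.15,0.12,-1.89,0.09,1.87],[0.47,-1.18,1.15,0.12,-1.89,0.09,1.87]]}}

```text
t: 17.47
tool_pos: [0.2759, -0.5104, 0.2678]
orientation: [-3.14, -0.796, 0.8]
wrist_force: [-0.7, 0.6, -0.5]
width: 0.468
grasp_force: 0.0
```

Emit:
{"method": "move_arm", "body": {"deltas": [[0.47,-0.23,0.33,0.09,-0.47,0.02,0.47],[0.47,-0.47,0.66,0.18,-0.95,0.04,0.94],[0.47,-0.7,0.99,0.26,-1.42,0.06,1.41],[0.47,-0.94,1.31,0.35,-1.9,0.08,1.88],[0.47,-0.94,1.31,0.35,-1.9,0.08,1.88]]}}

```text
t: 17.88
tool_pos: [0.3021, -0.5582, 0.2316]
orientation: [-3.137, -0.803, 0.519]
wrist_force: [0.5, 0.4, -1.5]
width: 0.474
grasp_force: 0.0
```

```bash
cat >> look.py <<'E'
def tops(s,z=.073):
    """black specimen tops: mask pixels whose depth lies at height z"""
    out=[]
    for m in bot.cut_out('wrist','specimen_0')[:6]:
        M=m['mask']; c=s['color'][M].mean(0)
        if c.max()>80: continue
        vs,us=np.nonzero(M); D=s['depth']
        W=np.array([s['R'].T@(ray(s,(u,v))*D[v,u]-s['t']) for u,v in zip(us,vs) if D[v,u]>0])
        T=W[abs(W[:,2]-z)<.004]
        if len(T)<30: continue
        print(np.round(m['box']),round(m['confidence'],2),'n',len(T),'centre',(np.percentile(T,1,0)+np.percentile(T,99,0))/2,'size',np.percentile(T,99,0)-np.percentile(T,1,0))
E
python3 - <<'E'
from look import *
s=snap('wrist','w10'); print(state()[0],bot.get_obs()['joints'][0]); tops(s)
E
```

```text
[ 0.3017 -0.5573  0.2324] -1.2336894756696983
[425. 247. 488. 312.] 0.64 n 2137 centre [ 0.4797 -0.5427  0.0714] size [0.0278 0.0269 0.0039]
[304. 214. 354. 282.] 0.61 n 1934 centre [ 0.4606 -0.4711  0.0714] size [0.0278 0.0276 0.0038]
```

```bash
python3 - <<'E'
from look import *
R=frame(30,45.5); P=np.array([.4604,-.4709,.0645]); t=P-R@[.006,0,.169]; print(az(t,R)); p,R=plan([(t,R,.47)])
up=np.array([0,0,.065]); plan([(p+up,R,.1)],(p,R))
E
```

```text
-1.1454689753957237
call g=0.47 total [-0.01, 0.13, 1.95, -0.05, -0.08, 0.0] -> az -1.146 z 0.178 rowsneeded 4
call g=0.1 total [1.16, 0.0, -1.14, 0.0, 0.0, 0.0] -> az -1.146 z 0.244 rowsneeded 3
```

Emit:
{"method": "move_arm", "body": {"deltas": [[0.47,0,0.13,0.5,0,0,0],[0.47,0,0.13,1.0,0,0,0],[0.47,-0.01,0.13,1.5,0,-0.08,0],[0.47,-0.01,0.13,1.95,-0.05,-0.08,0],[0.47,-0.01,0.13,1.95,-0.05,-0.08,0]]}}

```text
t: 18.4
tool_pos: [0.3536, -0.5321, 0.1768]
orientation: [-3.139, -0.794, 0.523]
wrist_force: [-0.3, 0.7, -0.3]
width: 0.473
grasp_force: 0.0
```

Emit:
{"method": "move_arm", "body": {"deltas": [[0.1,0,0,0,0,0,0],[0.1,0,0,0,0,0,0],[0.1,0,0,0,0,0,0],[0.1,0,0,0,0,0,0],[0.1,0,0,0,0,0,0]]}}

```text
t: 18.82
tool_pos: [0.3522, -0.5351, 0.1792]
orientation: [3.139, -0.795, 0.523]
wrist_force: [0.6, 0.3, -0.6]
width: 0.305
grasp_force: 59.0
```

Emit:
{"method": "move_arm", "body": {"deltas": [[0.1,0.3,0,-0.29,0,0,0],[0.1,0.6,0,-0.58,0,0,0],[0.1,0.9,0,-0.87,0,0,0],[0.1,1.16,0,-1.14,0,0,0],[0.1,1.16,0,-1.14,0,0,0]]}}

```text
t: 19.23
tool_pos: [0.3526, -0.5355, 0.2471]
orientation: [3.134, -0.795, 0.527]
wrist_force: [0.6, -0.2, -0.0]
width: 0.301
grasp_force: 59.0
```

```bash
cat >> look.py <<'E'
def held(s):
    p,R=state(); D=s['depth']; W=[]
    for v in range(180,420,2):
        for u in range(296,346,2):
            if D[v,u]>0 and s['color'][v,u].max()<70: W.append(s['R'].T@(ray(s,(u,v))*D[v,u]-s['t']))
    W=np.array(W); Q=(W-p)@R; k=(Q[:,2]>.14)&(Q[:,2]<.19)&(abs(Q[:,0])<.03); W,Q=W[k],Q[k]
    c=W.mean(0); nrm=np.linalg.svd(W-c)[2][2]; nrm*=np.sign(nrm[2])
    k=abs((W-c)@nrm)<.003
    print('held n',k.sum(),'normal',nrm,'normal in tool',R.T@nrm,'top z',W[k][:,2].min(),W[k][:,2].max(),'tool x',Q[k][:,0].min(),Q[k][:,0].max(),'tool z',Q[k][:,2].min(),Q[k][:,2].max())
    return np.array([(Q[k][:,0].min()+Q[k][:,0].max())/2,0,(Q[k][:,2].min()+Q[k][:,2].max())/2]),R.T@nrm
E
python3 - <<'E'
from look import *
o=bot.get_obs(); print(o['width'],o['grasp_force'],o['tool_pos'])
s=snap('wrist','w11'); print(held(s)); tops(s)
E
```

```text
0.30138672703991226 59.01955604553223 [ 0.3526 -0.5355  0.2471]
held n 498 normal [-0.3769 -0.1644  0.9116] normal in tool [ 0.3641 -0.0411 -0.9304] top z 0.13011136136738333 0.14157462594877357 tool x -0.004235980090568805 0.0207091589442677 tool z 0.1559154151670512 0.17034431250877424
(array([0.0082, 0.    , 0.1631]), array([ 0.3641, -0.0411, -0.9304]))
[428. 353. 476. 367.] 0.67 n 359 centre [ 0.4866 -0.5386  0.0717] size [0.0145 0.0199 0.0032]
```

```bash
python3 - <<'E'
from look import *
p,R=state(); s=bot.snapshot('wrist')
for v in range(240,380,7):
    X=atdepth(s,(321,v)); print(v,s['color'][v,321],X,R.T@(X-p))
a=cv2.imread('pics/w11.png')[220:420,180:460]; cv2.imwrite('pics/w11c.png',cv2.resize(a,(700,500)))
E
```

```text
240 [177 173 159] [ 0.5446 -0.4247  0.0003] [-0.0187 -0.0005  0.3288]
247 [187 188 176] [ 0.5147 -0.4418  0.0574] [-0.0021 -0.0004  0.2642]
254 [111 105  97] [ 0.5121 -0.4433  0.0535] [-0.007  -0.0004  0.2649]
261 [160 162 153] [ 0.5111 -0.4438  0.0449] [-0.0138 -0.0004  0.2701]
268 [36 36 34] [ 0.4727 -0.4658  0.1367] [ 0.0206 -0.0003  0.1742]
275 [39 37 35] [ 0.4701 -0.4673  0.1369] [ 0.0186 -0.0003  0.1719]
282 [37 36 32] [ 0.4675 -0.4688  0.137 ] [ 0.0166 -0.0003  0.1697]
289 [37 35 34] [ 0.465  -0.4702  0.137 ] [ 0.0146 -0.0003  0.1676]
296 [37 36 33] [ 0.4626 -0.4716  0.1369] [ 0.0126 -0.0003  0.1657]
303 [37 34 33] [ 0.4601 -0.473   0.137 ] [ 0.0107 -0.0003  0.1636]
310 [38 35 33] [ 0.4578 -0.4744  0.137 ] [ 0.0088 -0.0003  0.1617]
317 [38 36 33] [ 0.4555 -0.4757  0.1368] [ 0.0068 -0.0003  0.16  ]
324 [37 35 33] [ 0.4533 -0.477   0.1367] [ 0.0049 -0.0003  0.1582]
331 [36 34 32] [ 0.451  -0.4783  0.1368] [ 0.0032 -0.0003  0.1562]
338 [33 31 28] [ 0.4489 -0.4795  0.1362] [ 0.001  -0.0003  0.1549]
345 [10  9  9] [ 0.4486 -0.4796  0.1259] [-0.0066 -0.0003  0.162 ]
352 [31 31 27] [ 0.4486 -0.4797  0.1125] [-0.0161 -0.0003  0.1714]
359 [137 130 119] [ 0.457  -0.4749  0.0436] [-0.0585 -0.0004  0.2265]
366 [188 191 183] [ 0.4535 -0.4769  0.0442] [-0.0609 -0.0004  0.2232]
373 [188 188 179] [ 0.4501 -0.4789  0.0441] [-0.0638 -0.0004  0.2205]
```

View pics/w11c.png

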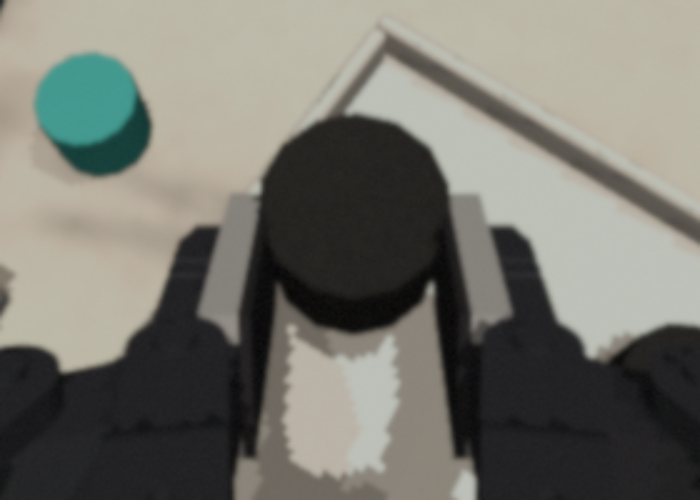

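```bash
cat > pose.py <<'E'
from look import *
import geo
def best(h,thp,nest,zb,bias=.0005,hang=1.476):
    """h top centre in tool, thp lean at pick (deg, specimen upright)"""
    th0=np.radians(thp); b=np.array(h)-.028*np.array([np.sin(th0),0,-np.cos(th0)]); geo.LP=np.array(nest); G=geo.gripper(.0155); res=[]
    for ah in np.arange(48,72,2):
        for th in np.arange(32,46,1.):
            R=frame(ah,th); t=np.array([*(np.array(nest)-bias*ex),zb])-R@b; a=az(t,R)
            if a>-1.124: continue
            c=geo.clear(G@R.T+t,hang); m=min(c,key=c.get); res.append((c[m],m,ah,th,a,c['roof'],c['hatch'],c['boss']))
    res.sort(key=lambda r:-r[0]); [print(np.round(r[0],4),r[1],*np.round(r[2:],4)) for r in res[:4]]
    ah,th=res[0][2:4]; R=frame(ah,th); return np.array([*(np.array(nest)-bias*ex),zb])-R@b,R
E
python3 - <<'E'
from pose import *
h=(.0108,-.0003,.1645); N=(.3386,-.3655)
for z in (.033,.035,.037): print(z); t,R=best(h,45.5,N,z)
t,R=best(h,45.5,N,.0355); up=np.array([0,0,1.]); back=t+.012*up-.05*R[:,2]+.0*up
print(t); plan([(back,R,.1),(t+.012*up,R,.1),(t,R,.1)],mm=30,deg=6)
E
```

```text
0.033
-0.0011 roof 52.0 32.0 -1.1249 -0.0011 -0.0005 0.0048
-0.0011 hatch 52.0 33.0 -1.1328 -0.0006 -0.0011 0.0038
-0.0012 roof 50.0 33.0 -1.1376 -0.0012 -0.001 0.0044
-0.0012 hatch 54.0 33.0 -1.1278 -0.0003 -0.0012 0.0031
0.035
-0.0012 hatch 54.0 33.0 -1.1278 -0.0011 -0.0012 0.0044
-0.0015 hatch 48.0 37.0 -1.1739 -0.0014 -0.0015 0.0021
-0.0015 hatch 50.0 37.0 -1.1686 -0.0008 -0.0015 0.0011
-0.0015 hatch 52.0 37.0 -1.163 -0.0001 -0.0015 0.0009
0.037
-0.0008 hatch 58.0 34.0 -1.1243 -0.0006 -0.0008 0.001
-0.0012 hatch 56.0 35.0 -1.1372 -0.0008 -0.0012 0.0011
-0.0012 roof 56.0 34.0 -1.13 -0.0012 -0.0007 0.0019
-0.0012 hatch 58.0 35.0 -1.1314 -0.0002 -0.0012 0.0003
-0.0011 roof 54.0 33.0 -1.1278 -0.0011 -0.0009 0.0044
-0.0012 roof 48.0 33.0 -1.1421 -0.0012 -0.0006 0.0069
-0.0012 roof 50.0 33.0 -1.1376 -0.0012 -0.0009 0.0058
-0.0012 roof 52.0 33.0 -1.1328 -0.0012 -0.0009 0.0053
[ 0.2845 -0.4411  0.1949]
call g=0.1 total [-0.55, -2.59, -0.76, 2.56, -2.05, -3.12] -> az -1.170 z 0.249 rowsneeded 5
call g=0.1 total [0.0, -0.0, 1.25, 0.0, -0.0, 0.0] -> az -1.128 z 0.207 rowsneeded 2
call g=0.1 total [-0.16, -0.0, 0.25, 0.0, -0.0, 0.0] -> az -1.128 z 0.195 rowsneeded 1
```

```bash
python3 - <<'E'
s=open('geo.py').read()
s=s.replace("'hatch':boxd(H,[-.017,-.028,.072]","'hatch':boxd(H,[-.017,-.028,.0]").replace("'boss':boxd(H,[-.007,-.007,.07]","'boss':boxd(H,[-.007,-.007,.0]")
s=s.replace("    r=np.hypot(*(P[:,:2]-LP)","    z=(T[:,2]>.064)&(T[:,2]<.072)&(abs(T[:,1])<.084); d['roof']=-.036-T[z,0] if z.any() else np.array([1.])\n    r=np.hypot(*(P[:,:2]-LP)")
open('geo.py','w').write(s)
E
python3 - <<'E'
from pose import *
h=(.0108,-.0003,.1645); N=(.3386,-.3655)
for z in (.033,.036,.039): print(z); best(h,45.5,N,z)
phi=.24; N2=AX-.056*(np.cos(phi)*ex+np.sin(phi)*ey)
for z in (.033,.036): print('phi',z); best(h,45.5,N2,z)
print('sp1 actual'); import geo
R=frame(54,37); t=np.array([.2916,-.4466,.1855]); geo.LP=N2; print({k:float(v) for k,v in geo.clear(geo.gripper(.0155)@R.T+t,1.476).items() if v<.02})
E
```

```text
0.033
-0.0012 hatch 54.0 33.0 -1.1278 -0.0011 -0.0012 0.0031
-0.0017 hatch 52.0 34.0 -1.1406 -0.0013 -0.0017 0.0029
-0.0017 roof 52.0 33.0 -1.1328 -0.0017 -0.0011 0.0038
-0.0018 hatch 54.0 34.0 -1.1354 -0.0007 -0.0018 0.0022
0.036
-0.0014 hatch 58.0 35.0 -1.1314 -0.0014 -0.0014 -0.0007
-0.0014 hatch 60.0 35.0 -1.1253 -0.0008 -0.0014 -0.0007
-0.0018 roof 58.0 34.0 -1.1243 -0.0018 -0.0009 -0.0
-0.0019 hatch 56.0 36.0 -1.1443 -0.0016 -0.0019 0.0006
0.039
-0.0013 hatch 62.0 36.0 -1.1256 -0.0011 -0.0013 -0.0
-0.0017 roof 60.0 36.0 -1.132 -0.0017 -0.0013 0.0002
-0.0018 hatch 60.0 37.0 -1.1386 -0.0013 -0.0018 -0.0003
-0.0018 hatch 62.0 37.0 -1.132 -0.0007 -0.0018 -0.0005
phi 0.033
-0.0018 hatch 56.0 37.0 -1.128 -0.0017 -0.0018 0.0069
-0.0024 roof 54.0 37.0 -1.1338 -0.0024 -0.0018 0.0049
-0.0024 hatch 56.0 38.0 -1.1349 -0.0013 -0.0024 0.0069
-0.0024 hatch 58.0 38.0 -1.1287 -0.0007 -0.0024 0.0067
phi 0.036
-0.0008 hatch 62.0 40.0 -1.128 0.0002 -0.0008 0.006
-0.0008 hatch 60.0 40.0 -1.1349 -0.0005 -0.0008 0.006
-0.0009 roof 60.0 39.0 -1.1287 -0.0009 -0.0001 0.0069
-0.0012 roof 58.0 40.0 -1.1417 -0.0012 -0.0008 0.006
sp1 actual
{'roof': -0.0015166891132441518, 'sideL': 0.013521762389187446, 'sideR': 0.008129496698682287, 'front': 0.013994504865056177, 'knob': 0.01702989260206901, 'hatch': -0.0018498480986061383, 'boss': 0.005434678140697905, 'hk': 0.01741464855889912, 'cup': 0.011910633547334987}
```

```bash
python3 - <<'E'
from pose import *
h=np.array((.0108,-.0003,.1645)); N=np.array((.3386,-.3655)); th0=np.radians(45.5); b=h-.028*np.array([np.sin(th0),0,-np.cos(th0)])
R=frame(54,33.3); t=np.array([*(N-.0005*ex),.035])-R@b; up=np.array([0,0,1.]); print(t,az(t,R))
plan([(t+.06*up,R,.1),(t+.015*up,R,.1),(t,R,.1)],mm=30,deg=6)
E
```

```text
[ 0.284  -0.4417  0.1939] -1.1301044244491807
call g=0.1 total [-0.04, -2.86, -0.42, 2.57, -2.0, -3.11] -> az -1.130 z 0.254 rowsneeded 5
call g=0.1 total [-0.61, -0.0, 0.94, -0.0, -0.0, -0.0] -> az -1.130 z 0.209 rowsneeded 2
call g=0.1 total [-0.21, -0.0, 0.31, -0.0, -0.0, -0.0] -> az -1.130 z 0.194 rowsneeded 1
```

Emit:
{"method": "move_arm", "body": {"deltas": [[0.1,0,-0.5,-0.05,0.5,-0.4,-0.62],[0.1,-0.01,-1.1,-0.13,1.02,-0.8,-1.24],[0.1,-0.02,-1.7,-0.22,1.54,-1.2,-1.86],[0.1,-0.03,-2.3,-0.32,2.06,-1.6,-2.49],[0.1,-0.04,-2.86,-0.42,2.57,-2.0,-3.11]]}}

```text
t: 19.8
tool_pos: [0.2832, -0.4407, 0.2532]
orientation: [-3.139, -0.581, 0.946]
wrist_force: [-0.2, 0.6, -0.9]
width: 0.306
grasp_force: 59.1
```

Emit:
{"method": "move_arm", "body": {"deltas": [[0.1,0,0,0,0,0,0],[0.1,-0.2,0,0.31,0,0,0],[0.1,-0.4,0,0.62,0,0,0],[0.1,-0.61,0,0.94,0,0,0],[0.1,-0.61,0,0.94,0,0,0]]}}

```text
t: 20.22
tool_pos: [0.2839, -0.4409, 0.2063]
orientation: [-3.137, -0.584, 0.94]
wrist_force: [-0.6, 0.2, -2.6]
width: 0.303
grasp_force: 60.0
```

```bash
cat >> pose.py <<'E'
def axisline(s,u=321,lo=200,hi=390,st=6):
    p,R=state()
    for v in range(lo,hi,st):
        X=atdepth(s,(u,v))
        if X is not None: print(v,s['color'][v,u],X,R.T@(X-p))
def arc(s):
    C=s['color'].astype(int); B=(C[:,:,2]>C[:,:,0]+40)&(C[:,:,2]>90); B[:200]=0;B[:,:260]=0;B[:,385:]=0
    vs,us=np.nonzero(B); W=np.array([atz(s,(u,v),.032) for u,v in zip(us,vs)])[:,:2]
    A=np.c_[2*W,np.ones(len(W))]; q=np.linalg.lstsq(A,(W**2).sum(1),rcond=None)[0]; print('arc',len(W),q[:2],np.sqrt(q[2]+q[:2]@q[:2]))
E
python3 - <<'E'
from pose import *
o=bot.get_obs(); print(o['tool_pos'],o['orientation'],o['wrist_force'],o['width'],o['joints'][0])
s=snap('wrist','w12'); axisline(s,st=12); arc(s)
p,R=state(); th0=np.radians(45.5); h=np.array((.0108,-.0003,.1645)); b=h-.028*np.array([np.sin(th0),0,-np.cos(th0)]); print('top',p+R@h,'bottom',p+R@b)
E
```

```text
[ 0.2839 -0.4409  0.2063] [-3.1373 -0.5837  0.94  ] [-0.631   0.2181 -2.647 ] 0.30294709468490877 -1.1296565282601125
200 [160 163 155] [ 0.3676 -0.3244  0.069 ] [ 0.0433 -0.0008  0.1949]
212 [166 169 161] [ 0.3644 -0.3287  0.069 ] [ 0.0389 -0.0008  0.1919]
224 [166 174 173] [ 0.3613 -0.333   0.069 ] [ 0.0344 -0.0008  0.1891]
236 [182 184 177] [ 0.3583 -0.3372  0.0688] [ 0.0301 -0.0008  0.1864]
248 [147 143 136] [ 0.3623 -0.3312  0.02  ] [ 0.0091 -0.001   0.2311]
260 [188 189 180] [ 0.3585 -0.3364  0.0187] [ 0.0031 -0.001   0.2286]
272 [45 44 39] [ 0.349 -0.35   0.073] [ 0.0191 -0.0008  0.1741]
284 [44 44 39] [ 0.3461 -0.3539  0.0738] [ 0.0155 -0.0008  0.1709]
296 [45 44 40] [ 0.3433 -0.3578  0.0752] [ 0.0123 -0.0008  0.167 ]
308 [45 43 39] [ 0.3406 -0.3615  0.0759] [ 0.0088 -0.0008  0.1639]
320 [44 42 39] [ 0.338  -0.3652  0.077 ] [ 0.0057 -0.0008  0.1605]
332 [45 42 40] [ 0.3354 -0.3687  0.0778] [ 0.0025 -0.0008  0.1574]
344 [21 21 20] [ 0.3329 -0.3721  0.0697] [-0.0055 -0.0008  0.1619]
356 [201 198 189] [ 0.3294 -0.3764  0.0187] [-0.0383 -0.001   0.2014]
368 [115 115 117] [ 0.326  -0.3811  0.0192] [-0.0428 -0.001   0.1977]
380 [99 98 94] [ 0.3222 -0.3863  0.0097] [-0.0534 -0.001   0.2022]
arc 645 [ 0.3538 -0.3546] 0.03464352865700585
top [ 0.3422 -0.3602  0.0765] bottom [ 0.3387 -0.3649  0.0491]
```

Emit:
{"method": "move_arm", "body": {"deltas": [[0.1,-0.07,0,0.1,0,0,0],[0.1,-0.14,0,0.2,0,0,0],[0.1,-0.19,0,0.28,0,0,0],[0.1,-0.19,0,0.28,0,0,0],[0.1,-0.19,0,0.28,0,0,0]]}}

```text
t: 20.68
tool_pos: [0.2843, -0.4418, 0.1959]
orientation: [3.141, -0.582, 0.943]
wrist_force: [-0.1, 0.9, -0.4]
width: 0.305
grasp_force: 59.3
```

Emit:
{"method": "move_arm", "body": {"deltas": [[0.1,-0.03,0,0.04,0,0,0],[0.1,-0.05,0,0.07,0,0,0],[0.1,-0.05,0,0.07,0,0,0],[0.1,-0.05,0,0.07,0,0,0],[0.1,-0.05,0,0.07,0,0,0]]}}

```text
t: 21.1
tool_pos: [0.2849, -0.442, 0.1933]
orientation: [3.139, -0.583, 0.944]
wrist_force: [5.9, 2.3, 10.5]
width: 0.307
grasp_force: 63.2
```

Emit:
{"method": "move_arm", "body": {"deltas": [[0.1,0.01,0,-0.02,0,0,0],[0.42,0.01,0,-0.02,0,0,0],[0.42,0.01,0,-0.02,0,0,0],[0.42,0.01,0,-0.02,0,0,0],[0.42,0.01,0,-0.02,0,0,0]]}}

```text
t: 21.52
tool_pos: [0.2846, -0.4424, 0.1943]
orientation: [3.139, -0.582, 0.944]
wrist_force: [3.0, 0.1, 12.4]
width: 0.422
grasp_force: 1.5
```

```bash
python3 - <<'E'
from pose import *
o=bot.get_obs(); print(o['tool_pos'],o['wrist_force'],o['width'])
s=snap('wrist','w13'); axisline(s,lo=220,st=8)
E
```

```text
[ 0.2846 -0.4424  0.1943] [ 3.0022  0.0574 12.3631] 0.42153110807934613
220 [163 171 173] [ 0.3612 -0.3368  0.0687] [ 0.0399 -0.0004  0.1766]
228 [161 159 157] [ 0.3594 -0.3393  0.0682] [ 0.037  -0.0004  0.1753]
236 [150 146 139] [ 0.3657 -0.3307  0.019 ] [ 0.0189 -0.0005  0.2223]
244 [149 145 138] [ 0.3632 -0.3341  0.0187] [ 0.0152 -0.0005  0.2203]
252 [210 212 203] [ 0.3607 -0.3375  0.0188] [ 0.0118 -0.0005  0.2178]
260 [211 213 204] [ 0.3583 -0.3409  0.019 ] [ 0.0084 -0.0005  0.2154]
268 [211 213 204] [ 0.3558 -0.3442  0.0191] [ 0.005  -0.0005  0.2131]
276 [ 90 123 172] [ 0.3523 -0.3491  0.0306] [ 0.0062 -0.0004  0.2001]
284 [167 170 166] [ 0.351  -0.3508  0.0196] [-0.0016 -0.0005  0.2082]
292 [48 47 42] [ 0.3466 -0.3569  0.0468] [ 0.0071 -0.0004  0.1813]
300 [48 45 42] [ 0.3446 -0.3597  0.047 ] [ 0.0044 -0.0004  0.1792]
308 [47 44 43] [ 0.3426 -0.3623  0.0469] [ 0.0015 -0.0004  0.1775]
316 [47 46 42] [ 0.3407 -0.365   0.0469] [-0.0012 -0.0004  0.1757]
324 [48 45 42] [ 0.3388 -0.3676  0.0469] [-0.004  -0.0004  0.1739]
332 [45 43 40] [ 0.3369 -0.3703  0.0471] [-0.0065 -0.0004  0.1719]
340 [47 46 42] [ 0.335  -0.3728  0.0473] [-0.0091 -0.0004  0.17  ]
348 [45 43 41] [ 0.3331 -0.3754  0.047 ] [-0.0119 -0.0004  0.1685]
356 [44 43 40] [ 0.3313 -0.3779  0.0471] [-0.0145 -0.0004  0.1667]
364 [ 62 102 159] [ 0.329  -0.3811  0.0303] [-0.0269 -0.0004  0.1787]
372 [123 121 115] [ 0.3266 -0.3844  0.0186] [-0.0368 -0.0005  0.1862]
380 [83 83 80] [ 0.3241 -0.3879  0.0089] [-0.0458 -0.0005  0.1919]
388 [82 82 79] [ 0.3219 -0.3909  0.0089] [-0.0489 -0.0005  0.1898]
```

Specimen 2 is also fully down and level, with its top at 0.047. Retreating and indexing again, this time lifting from home by 13.5 mm.

```bash
python3 - <<'E'
from knob import *
p,R=state(); up=np.array([0,0,1.])
a=kpose(20,45,.13,.10); b=kpose(-13,45,.127,.06); c=kpose(-13,45,.127)
p,R=plan([(p-.1*R[:,2],R,.42),(*a,1),(*b,1),(*c,1)],mm=35,deg=6.5)
print(R.T@up*.0135/.04)
T=turnpath(p+up*.0135,R,76,KX,15)
rows(T[0:5],(p+up*.0135,R)); print(az(*T[-1]))
E
```

```text
call g=0.42 total [-0.0, -0.0, -2.5, 0.0, 0.0, 0.0] -> az -1.212 z 0.278 rowsneeded 3
call g=1 total [0.62, -1.79, -0.1, -1.78, 0.94, 2.21] -> az -1.303 z 0.295 rowsneeded 3
call g=1 total [0.23, -1.85, -0.4, -1.79, 0.94, 2.2] -> az -1.416 z 0.312 rowsneeded 3
call g=1 total [0.19, -1.04, 0.74, -1.94, -0.0, 1.95] -> az -1.367 z 0.296 rowsneeded 3
call g=1 total [-0.04, -1.19, 0.52, -1.95, -0.0, 1.94] -> az -1.260 z 0.280 rowsneeded 3
call g=1 total [0.0, -0.0, 1.5, 0.0, -0.0, 0.0] -> az -1.134 z 0.238 rowsneeded 2
[ 2.38678280e-01  9.36829868e-05 -2.38618776e-01]
[0.01, 0.25, 0.01, 0.6, 0.0, -0.6] az -1.170
[0.03, 0.49, 0.03, 1.19, 0.0, -1.19] az -1.197
[0.07, 0.73, 0.07, 1.79, 0.0, -1.79] az -1.218
[0.12, 0.96, 0.12, 2.39, 0.0, -2.39] az -1.232
[0.19, 1.19, 0.19, 2.99, 0.0, -2.99] az -1.240
-1.1341007459140848
```

Emit:
{"method": "move_arm", "body": {"deltas": [[0.42,0,0,-0.5,0,0,0],[0.42,0,0,-1.0,0,0,0],[0.42,0,0,-1.6,0,0,0],[0.6,0,0,-2.2,0,0,0],[0.8,0,0,-2.5,0,0,0]]}}

```text
t: 21.98
tool_pos: [0.2512, -0.4876, 0.2792]
orientation: [3.139, -0.58, 0.944]
wrist_force: [-0.0, -0.8, 0.8]
width: 0.689
grasp_force: 0.0
```

Emit:
{"method": "move_arm", "body": {"deltas": [[1,0.12,-0.36,-0.02,-0.36,0.19,0.44],[1,0.25,-0.72,-0.04,-0.71,0.38,0.88],[1,0.37,-1.08,-0.06,-1.07,0.56,1.33],[1,0.5,-1.44,-0.08,-1.42,0.75,1.77],[1,0.62,-1.79,-0.1,-1.78,0.94,2.21]]}}

```text
t: 22.4
tool_pos: [0.2043, -0.4288, 0.2941]
orientation: [3.123, -0.684, 0.655]
wrist_force: [0.3, -0.3, 0.2]
width: 1.001
grasp_force: 0.0
```

Emit:
{"method": "move_arm", "body": {"deltas": [[1,0.05,-0.37,-0.08,-0.36,0.19,0.44],[1,0.09,-0.74,-0.16,-0.71,0.38,0.88],[1,0.14,-1.11,-0.24,-1.07,0.56,1.33],[1,0.18,-1.48,-0.32,-1.43,0.75,1.77],[1,0.23,-1.85,-0.4,-1.79,0.94,2.2]]}}

```text
t: 22.82
tool_pos: [0.1573, -0.3713, 0.3112]
orientation: [-3.14, -0.785, 0.346]
wrist_force: [0.4, 0.3, 0.2]
width: 1.004
grasp_force: 0.0
```

Emit:
{"method": "move_arm", "body": {"deltas": [[1,0.05,-0.26,0.18,-0.48,0,0.48],[1,0.1,-0.52,0.37,-0.97,0,0.97],[1,0.14,-0.78,0.55,-1.45,0,1.45],[1,0.19,-1.04,0.74,-1.94,0,1.95],[1,0.19,-1.04,0.74,-1.94,0,1.95]]}}

```text
t: 23.23
tool_pos: [0.168, -0.3213, 0.2949]
orientation: [-3.138, -0.784, 0.055]
wrist_force: [-0.3, 0.8, -1.0]
width: 0.999
grasp_force: 0.0
```

Emit:
{"method": "move_arm", "body": {"deltas": [[1,-0.01,-0.3,0.13,-0.48,0,0.48],[1,-0.02,-0.6,0.26,-0.97,0,0.97],[1,-0.03,-0.9,0.39,-1.45,0,1.45],[1,-0.04,-1.19,0.52,-1.95,0,1.94],[1,-0.04,-1.19,0.52,-1.95,0,1.94]]}}

```text
t: 23.65
tool_pos: [0.1787, -0.2737, 0.279]
orientation: [-3.141, -0.782, -0.228]
wrist_force: [-0.6, 1.5, -0.1]
width: 1.001
grasp_force: 0.0
```

```bash
python3 - <<'E'
from knob import *
plan([(*kpose(-13,45,.127),1)]); s=bot.snapshot('wrist'); print(bot.spot_point('wrist','knob')[:1],proj(s,[*KX,.14]))
C=s['color'].astype(int); B=(C[:,:,0]>120)&(C[:,:,1]<80); n,L,st,c=cv2.connectedComponentsWithStats(B.astype(np.uint8)); i=1+np.argmax(st[1:,4]); print(c[i],atz(s,c[i],.14))
E
```

```text
call g=1 total [0.05, 0.04, 1.49, 0.0, 0.03, -0.01] -> az -1.133 z 0.238 rowsneeded 3
[{'uv': [321.8, 270.4], 'confidence': 0.71}] [324.46230518 259.41329136]
[321.01461039 257.47402597] [ 0.3300754  -0.30860847  0.14      ]
```

Emit:
{"method": "move_arm", "body": {"deltas": [[1,0,0,0.4,0,0,0],[1,0.02,0,0.8,0,0,0],[1,0.04,0,1.2,0,0,0],[1,0.05,0,1.5,0,0,0],[0.2,0.05,0,1.5,0,0,0]]}}

```text
t: 24.17
tool_pos: [0.2223, -0.2864, 0.2376]
orientation: [-3.141, -0.781, -0.223]
wrist_force: [-0.7, 0.9, -0.7]
width: 0.885
grasp_force: 0.0
```

Emit:
{"method": "move_arm", "body": {"deltas": [[0.2,0,0,0,0,0,0],[0.2,0,0,0,0,0,0],[0.2,0,0,0,0,0,0],[0.2,0,0,0,0,0,0],[0.2,0.0,0,0,0,0,0]]}}

```text
t: 24.58
tool_pos: [0.2213, -0.2845, 0.2391]
orientation: [-3.139, -0.785, -0.226]
wrist_force: [-8.6, 18.5, 18.4]
width: 0.405
grasp_force: 57.4
```

Emit:
{"method": "move_arm", "body": {"deltas": [[0.2,0.06,0,-0.06,0,0,0],[0.2,0.12,0,-0.12,0,0,0],[0.2,0.18,0,-0.18,0,0,0],[0.2,0.24,0,-0.24,0,0,0],[0.2,0.24,0,-0.24,0,0,0]]}}

```text
t: 25.0
tool_pos: [0.221, -0.2843, 0.2521]
orientation: [-3.138, -0.783, -0.227]
wrist_force: [8.5, 7.9, -9.1]
width: 0.404
grasp_force: 60.8
```

Emit:
{"method": "move_arm", "body": {"deltas": [[0.2,0.01,0.25,0.01,0.6,0,-0.6],[0.2,0.03,0.49,0.03,1.19,0,-1.19],[0.2,0.07,0.73,0.07,1.79,0,-1.79],[0.2,0.12,0.96,0.12,2.39,0,-2.39],[0.2,0.19,1.19,0.19,2.99,0,-2.99]]}}

```text
t: 25.42
tool_pos: [0.2207, -0.3339, 0.2523]
orientation: [-3.139, -0.786, 0.219]
wrist_force: [10.4, 8.0, -10.0]
width: 0.402
grasp_force: 62.1
```

Emit:
{"method": "move_arm", "body": {"deltas": [[0.2,0.01,0.25,0.01,0.6,0,-0.6],[0.2,0.03,0.49,0.03,1.19,0,-1.19],[0.2,0.07,0.73,0.07,1.79,0,-1.79],[0.2,0.12,0.96,0.12,2.39,0,-2.39],[0.2,0.19,1.19,0.19,2.99,0,-2.99]]}}

```text
t: 25.83
tool_pos: [0.2419, -0.3785, 0.2524]
orientation: [-3.14, -0.787, 0.662]
wrist_force: [11.2, 7.7, -9.9]
width: 0.404
grasp_force: 61.9
```

Emit:
{"method": "move_arm", "body": {"deltas": [[0.2,0.01,0.25,0.01,0.6,0,-0.6],[0.2,0.03,0.49,0.03,1.19,0,-1.19],[0.2,0.07,0.73,0.07,1.79,0,-1.79],[0.2,0.12,0.96,0.12,2.39,0,-2.39],[0.2,0.19,1.19,0.19,2.99,0,-2.99]]}}

```text
t: 26.25
tool_pos: [0.28, -0.4098, 0.2523]
orientation: [3.141, -0.787, 1.106]
wrist_force: [11.7, 6.3, -9.8]
width: 0.401
grasp_force: 62.2
```

```bash
python3 - <<'E'
from look import *
o=bot.get_obs(); print(o['wrist_force'],o['torque'],o['joints'][0])
s=snap('wrist','w14'); nestfit(s); 
p,R=state(); print('ah',np.degrees(np.arctan2(R[1,2],R[0,2])))
for m in bot.cut_out('wrist','specimen_0')[:5]: print(np.round(m['box']),m['confidence'])
E
```

```text
[11.6839  6.337  -9.8198] [-1.0708 -1.0291 -1.1244] -1.1317025107024201
ah 63.838868297561326
[534. 336. 599. 382.] 0.76
```

Emit:
{"method": "move_arm", "body": {"deltas": [[0.2,-0.04,0,0.04,0,0,0],[0.2,-0.08,0,0.08,0,0,0],[0.2,-0.08,0,0.08,0,0,0],[1,-0.08,0,0.08,0,0,0],[1,-0.08,0,0.08,0,0,0]]}}

```text
t: 26.77
tool_pos: [0.2792, -0.4096, 0.2481]
orientation: [-3.14, -0.785, 1.101]
wrist_force: [-0.3, 0.5, 0.5]
width: 0.671
grasp_force: 0.0
```

Emit:
{"method": "move_arm", "body": {"deltas": [[1,0,0,0,0,0,0],[1,0,0,0,0,0,0],[1,0,0,-0.7,0,0,0],[1,0,0,-1.4,0,0,0],[1,0,0,-2.1,0,0,0]]}}

```text
t: 27.18
tool_pos: [0.2523, -0.4627, 0.308]
orientation: [-3.139, -0.785, 1.1]
wrist_force: [1.3, -0.6, -0.4]
width: 1.003
grasp_force: 0.0
```

```bash
cat >> look.py <<'E'
def redtop(s):
    C=s['color'].astype(int); B=(C[:,:,0]>120)&(C[:,:,1]<80); n,L,st,c=cv2.connectedComponentsWithStats(B.astype(np.uint8)); i=1+np.argmax(st[1:,4]); print('red',c[i],atdepth(s,c[i]))
E
python3 - <<'E'
from look import *
s=snap('wrist','w15'); nestfit(s); redtop(s); tops(s)
E
```

```text
blue 403 c [ 0.3417 -0.3637] size [0.0402 0.0401] phi deg 3.4987810253758767 r 0.054928424848328425
red [323.1158 252.5223] [ 0.3304 -0.3091  0.1399]
```

```bash
python3 - <<'E'
from look import *
R=frame(40,45); P=np.array([.479,-.5415,.065]); t=P-R@[.006,0,.169]; print(az(t,R))
plan([(t-.08*R[:,2]+np.array([0,0,.01]),R,.45)],mm=32,deg=6)
E
```

```text
-1.1496082348638417
call g=0.45 total [-1.72, 2.09, -0.6, -1.35, 0.01, 1.36] -> az -1.220 z 0.278 rowsneeded 4
call g=0.45 total [-1.4, 2.37, -0.29, -1.35, 0.01, 1.36] -> az -1.220 z 0.247 rowsneeded 4
```

Emit:
{"method": "move_arm", "body": {"deltas": [[0.45,-0.34,0.42,-0.12,-0.27,0,0.27],[0.45,-0.69,0.84,-0.24,-0.54,0,0.54],[0.45,-1.03,1.25,-0.36,-0.81,0,0.82],[0.45,-1.38,1.67,-0.48,-1.08,0,1.09],[0.45,-1.72,2.09,-0.6,-1.35,0.01,1.36]]}}

```text
t: 27.7
tool_pos: [0.298, -0.5592, 0.2744]
orientation: [-3.137, -0.786, 0.896]
wrist_force: [0.4, -0.4, 0.2]
width: 0.452
grasp_force: 0.0
```

Emit:
{"method": "move_arm", "body": {"deltas": [[0.45,-0.35,0.59,-0.07,-0.34,0,0.34],[0.45,-0.7,1.19,-0.15,-0.68,0,0.68],[0.45,-1.05,1.78,-0.22,-1.01,0,1.02],[0.45,-1.4,2.37,-0.29,-1.35,0.01,1.36],[0.45,-1.4,2.37,-0.29,-1.35,0.01,1.36]]}}

```text
t: 28.12
tool_pos: [0.3433, -0.6567, 0.24]
orientation: [-3.134, -0.787, 0.692]
wrist_force: [0.4, -0.3, -1.0]
width: 0.45
grasp_force: 0.0
```

```bash
python3 - <<'E'
from look import *
s=snap('wrist','w16'); print(state()[0]); tops(s); print(proj(s,[.479,-.5415,.073]))
E
```

```text
[ 0.3427 -0.6555  0.2409]
[302. 224. 350. 286.] 0.92 n 1826 centre [ 0.4795 -0.5437  0.0715] size [0.0273 0.0272 0.0038]
[321.1625 243.136 ]
```

```bash
python3 - <<'E'
from look import *
R=frame(40,45); P=np.array([.4793,-.5432,.0645]); t=P-R@[.005,0,.169]; print(az(t,R)); p,R=plan([(t,R,.45)])
plan([(p+np.array([0,0,.065]),R,.1)],(p,R))
E
```

```text
-1.149264317175794
call g=0.45 total [-0.14, 0.07, 2.03, -0.05, -0.01, -0.01] -> az -1.149 z 0.181 rowsneeded 4
call g=0.1 total [1.15, -0.0, -1.15, 0.0, 0.0, 0.0] -> az -1.149 z 0.246 rowsneeded 3
```

Emit:
{"method": "move_arm", "body": {"deltas": [[0.45,-0.04,0.07,0.5,0,0,0],[0.45,-0.07,0.07,1.0,0,0,0],[0.45,-0.1,0.07,1.5,0,0,0],[0.45,-0.14,0.07,2.03,-0.05,-0.01,0],[0.45,-0.14,0.07,2.03,-0.05,-0.01,0]]}}

```text
t: 28.63
tool_pos: [0.386, -0.6193, 0.1798]
orientation: [-3.137, -0.786, 0.696]
wrist_force: [0.0, 0.2, -0.5]
width: 0.45
grasp_force: 0.0
```

Emit:
{"method": "move_arm", "body": {"deltas": [[0.1,0,0,0,0,0,0],[0.1,0,0,0,0,0,0],[0.1,0,0,0,0,0,0],[0.1,0,0,0,0,0,0],[0.1,0,0,0,0,0,0]]}}

```text
t: 29.05
tool_pos: [0.3844, -0.6229, 0.1826]
orientation: [3.14, -0.785, 0.697]
wrist_force: [-0.5, -2.1, 3.8]
width: 0.306
grasp_force: 59.5
```

Emit:
{"method": "move_arm", "body": {"deltas": [[0.1,0.3,0,-0.29,0,0,0],[0.1,0.6,0,-0.58,0,0,0],[0.1,0.9,0,-0.87,0,0,0],[0.1,1.15,0,-1.15,0,0,0],[0.1,1.15,0,-1.15,0,0,0]]}}

```text
t: 29.47
tool_pos: [0.3848, -0.6231, 0.2506]
orientation: [3.135, -0.784, 0.701]
wrist_force: [-0.3, -0.7, -0.5]
width: 0.307
grasp_force: 59.2
```

```bash
python3 - <<'E'
from pose import *
o=bot.get_obs(); print(o['width'],o['grasp_force'],o['tool_pos'])
s=snap('wrist','w17'); axisline(s,lo=230,hi=370,st=7)
E
```

```text
0.3074120399647625 59.16931629180908 [ 0.3848 -0.6231  0.2506]
230 [191 188 172] [ 0.5627 -0.4751 -0.0013] [-0.0128 -0.      0.3403]
237 [191 187 170] [ 0.5576 -0.4794 -0.001 ] [-0.0173 -0.      0.3354]
244 [186 179 165] [ 0.5309 -0.5015  0.0566] [-0.0012 -0.      0.2702]
251 [184 181 169] [ 0.5267 -0.505   0.0574] [-0.0044 -0.      0.2658]
258 [87 82 76] [ 0.5256 -0.506   0.0499] [-0.0109 -0.      0.27  ]
265 [188 182 170] [ 0.5236 -0.5077  0.0442] [-0.0167 -0.      0.2722]
272 [85 85 82] [ 0.4899 -0.5355  0.1397] [0.0198 0.     0.1738]
279 [37 34 32] [ 0.4876 -0.5374  0.1399] [0.0178 0.     0.1715]
286 [38 37 33] [ 0.4853 -0.5393  0.14  ] [0.0158 0.     0.1693]
293 [37 35 33] [ 0.4832 -0.5411  0.1398] [0.0137 0.     0.1675]
300 [37 34 33] [ 0.481  -0.543   0.1399] [0.0117 0.     0.1654]
307 [38 38 34] [ 0.4788 -0.5448  0.1399] [0.0097 0.     0.1634]
314 [37 36 33] [ 0.4767 -0.5465  0.14  ] [0.0079 0.     0.1614]
321 [36 35 32] [ 0.4747 -0.5483  0.1399] [0.0059 0.     0.1596]
328 [39 38 35] [ 0.4726 -0.55    0.1402] [0.0042 0.     0.1575]
335 [37 34 33] [ 0.4706 -0.5516  0.1399] [0.0022 0.     0.1558]
342 [37 36 34] [ 0.4687 -0.5533  0.1398] [0.0003 0.     0.1542]
349 [11 11 12] [ 0.4679 -0.5539  0.1321] [-0.0059  0.      0.1589]
356 [21 22 21] [ 0.468  -0.5539  0.1171] [-0.0164  0.      0.1695]
363 [148 144 134] [ 0.475  -0.5483  0.0437] [-0.0618 -0.      0.2278]
```

```bash
python3 - <<'E'
from pose import *
h=np.array((.0097,0,.1636)); N=np.array((.3410,-.3650)); best(h,45,N,.035)
th0=np.radians(45); b=h-.028*np.array([np.sin(th0),0,-np.cos(th0)])
R=frame(54,34); t=np.array([*(N-.0005*ex),.035])-R@b; up=np.array([0,0,1.]); print(t,az(t,R))
plan([(t+.06*up,R,.1),(t+.012*up,R,.1),(t,R,.1)],mm=40,deg=6.5)
E
```

```text
-0.0006 hatch 60.0 36.0 -1.1266 -0.0003 -0.0006 0.0014
-0.0009 roof 58.0 36.0 -1.1327 -0.0009 -0.0006 0.0014
-0.0012 hatch 56.0 37.0 -1.1456 -0.0012 -0.0012 0.0007
-0.0012 hatch 58.0 37.0 -1.1395 -0.0005 -0.0012 0.0007
[ 0.2857 -0.4417  0.1927] -1.1295571604958166
call g=0.1 total [0.4, -2.53, 0.32, 0.76, -0.91, -0.9] -> az -1.142 z 0.251 rowsneeded 3
call g=0.1 total [0.67, -2.45, 0.46, 0.76, -0.9, -0.9] -> az -1.129 z 0.253 rowsneeded 3
call g=0.1 total [-0.67, -0.0, 0.99, -0.0, -0.0, 0.0] -> az -1.129 z 0.205 rowsneeded 2
call g=0.1 total [-0.17, -0.0, 0.25, -0.0, -0.0, 0.0] -> az -1.129 z 0.193 rowsneeded 1
```

```bash
python3 - <<'E'
from pose import *
h=np.array((.0097,0,.1636)); N=np.array((.3410,-.3650))
th0=np.radians(45); b=h-.028*np.array([np.sin(th0),0,-np.cos(th0)])
R=frame(58,36); t=np.array([*(N-.0005*ex),.035])-R@b; up=np.array([0,0,1.]); print(t,az(t,R))
plan([(t+.06*up,R,.1),(t+.012*up,R,.1),(t,R,.1)],mm=40,deg=6.5)
E
```

```text
[ 0.2883 -0.45    0.1893] -1.132702785324553
call g=0.1 total [0.68, -4.86, 0.63, 1.98, -1.47, -2.28] -> az -1.133 z 0.249 rowsneeded 5
call g=0.1 total [-0.71, -0.01, 0.97, 0.0, -0.0, 0.0] -> az -1.133 z 0.201 rowsneeded 2
call g=0.1 total [-0.17, 0.0, 0.25, 0.0, -0.0, 0.0] -> az -1.133 z 0.189 rowsneeded 1
```

Emit:
{"method": "move_arm", "body": {"deltas": [[0.1,0.13,-0.9,0.12,0.4,-0.29,-0.46],[0.1,0.27,-1.9,0.25,0.79,-0.59,-0.91],[0.1,0.41,-2.9,0.38,1.19,-0.88,-1.37],[0.1,0.55,-3.9,0.5,1.58,-1.18,-1.82],[0.1,0.68,-4.86,0.63,1.98,-1.47,-2.28]]}}

```text
t: 29.93
tool_pos: [0.2874, -0.448, 0.2473]
orientation: [-3.137, -0.629, 1.013]
wrist_force: [0.4, -0.4, -0.2]
width: 0.306
grasp_force: 59.2
```

Emit:
{"method": "move_arm", "body": {"deltas": [[0.1,0,0,0,0,0,0],[0.1,-0.24,0,0.32,0,0,0],[0.1,-0.48,0,0.65,0,0,0],[0.1,-0.71,-0.01,0.97,0,0,0],[0.1,-0.71,-0.01,0.97,0,0,0]]}}

```text
t: 30.35
tool_pos: [0.2877, -0.4489, 0.1973]
orientation: [-3.134, -0.632, 1.008]
wrist_force: [-0.6, -0.7, -4.1]
width: 0.31
grasp_force: 61.1
```

```bash
python3 - <<'E'
from pose import *
o=bot.get_obs(); print(o['tool_pos'],o['wrist_force'],o['width'],o['joints'][0])
s=snap('wrist','w18'); axisline(s,lo=260,hi=380,st=12)
p,R=state(); th0=np.radians(45); h=np.array((.0097,0,.1636)); b=h-.028*np.array([np.sin(th0),0,-np.cos(th0)]); print('top',p+R@h,'bottom',p+R@b)
E
```

```text
[ 0.2877 -0.4489  0.1973] [-0.5863 -0.7241 -4.0622] 0.3099055067255203 -1.132767840663312
260 [155 152 144] [ 0.3588 -0.3323  0.0189] [ 0.0041 -0.0011  0.2259]
272 [71 70 65] [ 0.3496 -0.3477  0.0672] [ 0.0182 -0.0009  0.1764]
284 [48 46 43] [ 0.347  -0.3519  0.0675] [ 0.0144 -0.0009  0.1732]
296 [47 44 41] [ 0.3444 -0.3561  0.0686] [ 0.0111 -0.0009  0.1694]
308 [46 44 40] [ 0.3418 -0.3601  0.0695] [ 0.0077 -0.0009  0.1659]
320 [44 42 40] [ 0.3394 -0.364   0.0697] [ 0.0042 -0.0009  0.163 ]
332 [45 44 41] [ 0.3371 -0.3678  0.0708] [ 0.0012 -0.0009  0.1595]
344 [43 41 38] [ 0.3348 -0.3715  0.0712] [-0.0021 -0.0009  0.1566]
356 [32 32 30] [ 0.3327 -0.3745  0.0498] [-0.0177 -0.001   0.1717]
368 [ 62 104 162] [ 0.33   -0.3786  0.031 ] [-0.0327 -0.001   0.184 ]
top [ 0.3427 -0.3604  0.0725] bottom [ 0.3404 -0.364   0.0448]
```

Emit:
{"method": "move_arm", "body": {"deltas": [[0.1,-0.05,0,0.07,0,0,0],[0.1,-0.1,0,0.14,0,0,0],[0.1,-0.12,0,0.18,0,0,0],[0.1,-0.12,0,0.18,0,0,0],[0.1,-0.12,0,0.18,0,0,0]]}}

```text
t: 30.82
tool_pos: [0.2886, -0.4496, 0.1919]
orientation: [-3.139, -0.63, 1.011]
wrist_force: [0.3, 0.3, -0.7]
width: 0.305
grasp_force: 59.4
```

Emit:
{"method": "move_arm", "body": {"deltas": [[0.1,-0.03,0,0.04,0,0,0],[0.1,-0.06,0,0.08,0,0,0],[0.1,-0.06,0,0.08,0,0,0],[0.1,-0.06,0,0.08,0,0,0],[0.1,-0.06,0,0.08,0,0,0]]}}

```text
t: 31.23
tool_pos: [0.2892, -0.4496, 0.1884]
orientation: [-3.141, -0.631, 1.012]
wrist_force: [6.8, 2.1, 8.6]
width: 0.308
grasp_force: 63.1
```

Light contact. Releasing.

Emit:
{"method": "move_arm", "body": {"deltas": [[0.1,0.01,0,-0.02,0,0,0],[0.42,0.01,0,-0.02,0,0,0],[0.42,0.01,0,-0.02,0,0,0],[0.42,0.01,0,-0.02,0,0,0],[0.42,0.01,0,-0.02,0,0,0]]}}

```text
t: 31.65
tool_pos: [0.2891, -0.4499, 0.19]
orientation: [3.141, -0.631, 1.012]
wrist_force: [6.8, 0.5, 19.2]
width: 0.419
grasp_force: 0.1
```

```bash
python3 - <<'E'
from pose import *
o=bot.get_obs(); print(o['tool_pos'],o['wrist_force'],o['width'])
s=snap('wrist','w19'); axisline(s,lo=260,hi=380,st=10)
from knob import *
p,R=state(); up=np.array([0,0,1.])
a=kpose(20,45,.13,.10); b=kpose(-12,45,.127,.06)
plan([(p-.1*R[:,2],R,.42),(*a,1),(*b,1)],mm=35,deg=6.5)
E
```

```text
[ 0.2891 -0.4499  0.19  ] [ 6.7971  0.4779 19.2265] 0.41921741612441693
260 [158 155 146] [ 0.36   -0.3358  0.019 ] [ 0.0076 -0.0005  0.2174]
270 [214 214 204] [ 0.3572 -0.3402  0.0191] [ 0.0034 -0.0005  0.2141]
280 [117 139 179] [ 0.3532 -0.3467  0.0309] [ 0.0042 -0.0005  0.2001]
290 [45 45 45] [ 0.3491 -0.3533  0.0464] [ 0.0072 -0.0004  0.183 ]
300 [47 45 42] [ 0.3468 -0.357   0.047 ] [ 0.004  -0.0004  0.1799]
310 [48 44 41] [ 0.3446 -0.3606  0.0472] [ 0.0006 -0.0004  0.1774]
320 [46 44 41] [ 0.3424 -0.364   0.0469] [-0.0028 -0.0004  0.1752]
330 [48 46 43] [ 0.3403 -0.3675  0.0466] [-0.0063 -0.0004  0.173 ]
340 [46 45 43] [ 0.3381 -0.3709  0.0469] [-0.0093 -0.0004  0.1704]
350 [48 45 43] [ 0.336  -0.3743  0.0471] [-0.0124 -0.0004  0.1678]
360 [46 44 42] [ 0.3339 -0.3775  0.046 ] [-0.0162 -0.0004  0.1665]
370 [147 152 165] [ 0.3318 -0.3809  0.0293] [-0.0293 -0.0005  0.1775]
call g=0.42 total [-0.0, -0.0, -2.5, 0.0, 0.0, 0.0] -> az -1.213 z 0.271 rowsneeded 3
call g=1 total [0.86, -1.9, -0.01, -2.06, 0.71, 2.41] -> az -1.303 z 0.291 rowsneeded 3
call g=1 total [0.38, -2.03, -0.38, -2.06, 0.71, 2.4] -> az -1.416 z 0.312 rowsneeded 3
call g=1 total [0.36, -2.03, 1.46, -3.77, -0.0, 3.77] -> az -1.268 z 0.281 rowsneeded 5
```

All three specimens are down. Next come two index steps to bring up the reference block.

Emit:
{"method": "move_arm", "body": {"deltas": [[0.42,0,0,-0.5,0,0,0],[0.42,0,0,-1.0,0,0,0],[0.42,0,0,-1.6,0,0,0],[0.6,0,0,-2.2,0,0,0],[0.8,0,0,-2.5,0,0,0]]}}

```text
t: 32.12
tool_pos: [0.2567, -0.501, 0.2715]
orientation: [-3.141, -0.629, 1.012]
wrist_force: [-0.1, 0.4, 0.4]
width: 0.69
grasp_force: 0.0
```

Emit:
{"method": "move_arm", "body": {"deltas": [[1,0.17,-0.38,0,-0.41,0.14,0.48],[1,0.34,-0.76,0,-0.82,0.28,0.96],[1,0.52,-1.14,0,-1.24,0.43,1.45],[1,0.69,-1.52,0,-1.65,0.57,1.93],[1,0.86,-1.9,0,-2.06,0.71,2.41]]}}

```text
t: 32.53
tool_pos: [0.2072, -0.4353, 0.2899]
orientation: [3.127, -0.707, 0.687]
wrist_force: [1.3, -0.4, 0.7]
width: 0.997
grasp_force: 0.0
```

Emit:
{"method": "move_arm", "body": {"deltas": [[1,0.08,-0.41,-0.08,-0.41,0.14,0.48],[1,0.15,-0.81,-0.15,-0.82,0.28,0.96],[1,0.23,-1.22,-0.23,-1.24,0.43,1.44],[1,0.3,-1.62,-0.3,-1.65,0.57,1.92],[1,0.38,-2.03,-0.38,-2.06,0.71,2.4]]}}

```text
t: 32.95
tool_pos: [0.1573, -0.371, 0.3105]
orientation: [-3.14, -0.784, 0.346]
wrist_force: [-0.5, -0.3, 1.8]
width: 1.001
grasp_force: 0.0
```

Emit:
{"method": "move_arm", "body": {"deltas": [[1,0.07,-0.41,0.29,-0.75,0,0.75],[1,0.14,-0.81,0.58,-1.51,0,1.51],[1,0.22,-1.22,0.88,-2.26,0,2.26],[1,0.29,-1.62,1.17,-3.02,0,3.02],[1,0.36,-2.03,1.46,-3.77,0,3.77]]}}

```text
t: 33.37
tool_pos: [0.1775, -0.2802, 0.2802]
orientation: [3.141, -0.783, -0.193]
wrist_force: [0.6, -1.1, -1.0]
width: 1.0
grasp_force: 0.0
```

```bash
sed -i 's/^KX=.*/KX=np.array([.3297,-.3092])/' knob.py; python3 - <<'E'
from knob import *
from look import redtop
plan([(*kpose(-12,45,.127),1)]); s=bot.snapshot('wrist'); redtop(s); print(az(*kpose(62,45,.14)))
R=kpose(-12)[1];p=kpose(-12)[0]
rows(turnpath(p,R,74,KX,15)[:5],(p,R))
E
```

```text
call g=1 total [0.03, -0.06, 1.52, -0.1, 0.02, 0.11] -> az -1.138 z 0.238 rowsneeded 3
red [318.1977 258.9065] [ 0.3303 -0.3087  0.1394]
-1.135978551187683
[0.01, 0.24, 0.01, 0.58, 0.0, -0.58] az -1.171
[0.03, 0.48, 0.03, 1.16, 0.0, -1.16] az -1.197
[0.07, 0.71, 0.07, 1.74, 0.0, -1.74] az -1.216
[0.12, 0.94, 0.12, 2.33, 0.0, -2.33] az -1.229
[0.18, 1.16, 0.18, 2.91, 0.0, -2.91] az -1.237
```

Emit:
{"method": "move_arm", "body": {"deltas": [[1,0,-0.06,0.4,0,0,0],[1,0.02,-0.06,0.8,0,0,0],[1,0.03,-0.06,1.2,-0.1,0.02,0.1],[1,0.03,-0.06,1.52,-0.1,0.02,0.1],[0.2,0.03,-0.06,1.52,-0.1,0.02,0.1]]}}

```text
t: 33.83
tool_pos: [0.2216, -0.2862, 0.2367]
orientation: [-3.141, -0.782, -0.201]
wrist_force: [-0.8, 0.7, -0.3]
width: 0.887
grasp_force: 0.0
```

Emit:
{"method": "move_arm", "body": {"deltas": [[0.2,0,0,0,0,0,0],[0.2,0,0,0,0,0,0],[0.2,0,0,0,0,0,0],[0.2,0,0,0,0,0,0],[0.2,0.0,0,0,0,0,0]]}}

```text
t: 34.25
tool_pos: [0.2207, -0.2865, 0.2386]
orientation: [-3.141, -0.784, -0.202]
wrist_force: [-12.1, 10.7, 17.1]
width: 0.403
grasp_force: 57.4
```

Emit:
{"method": "move_arm", "body": {"deltas": [[0.2,0.06,0,-0.06,0,0,0],[0.2,0.12,0,-0.12,0,0,0],[0.2,0.18,0,-0.18,0,0,0],[0.2,0.24,0,-0.24,0,0,0],[0.2,0.24,0,-0.24,0,0,0]]}}

```text
t: 34.67
tool_pos: [0.2207, -0.2863, 0.2515]
orientation: [-3.141, -0.782, -0.203]
wrist_force: [-1.1, 3.9, -10.2]
width: 0.408
grasp_force: 60.3
```

Emit:
{"method": "move_arm", "body": {"deltas": [[0.2,0.01,0.23,0.01,0.56,0,-0.56],[0.2,0.03,0.46,0.03,1.12,0,-1.12],[0.2,0.06,0.68,0.06,1.68,0,-1.68],[0.2,0.11,0.9,0.11,2.24,0,-2.24],[0.2,0.17,1.12,0.17,2.8,0,-2.8]]}}

```text
t: 35.08
tool_pos: [0.221, -0.333, 0.2514]
orientation: [-3.141, -0.782, 0.215]
wrist_force: [-1.4, 4.2, -9.6]
width: 0.401
grasp_force: 61.6
```

Emit:
{"method": "move_arm", "body": {"deltas": [[0.2,0.01,0.23,0.01,0.56,0,-0.56],[0.2,0.03,0.46,0.03,1.12,0,-1.12],[0.2,0.06,0.68,0.06,1.68,0,-1.68],[0.2,0.11,0.9,0.11,2.24,0,-2.24],[0.2,0.17,1.12,0.17,2.8,0,-2.8]]}}

```text
t: 35.5
tool_pos: [0.2401, -0.3753, 0.2513]
orientation: [-3.14, -0.782, 0.63]
wrist_force: [-1.8, 1.0, -9.9]
width: 0.4
grasp_force: 61.6
```

Emit:
{"method": "move_arm", "body": {"deltas": [[0.2,0.01,0.23,0.01,0.56,0,-0.56],[0.2,0.03,0.46,0.03,1.12,0,-1.12],[0.2,0.06,0.68,0.06,1.68,0,-1.68],[0.2,0.11,0.9,0.11,2.24,0,-2.24],[0.2,0.17,1.12,0.17,2.8,0,-2.8]]}}

```text
t: 35.92
tool_pos: [0.2746, -0.4062, 0.2512]
orientation: [-3.141, -0.782, 1.045]
wrist_force: [-0.8, -2.0, -9.5]
width: 0.406
grasp_force: 61.7
```

Emit:
{"method": "move_arm", "body": {"deltas": [[0.2,-0.04,0,0.04,0,0,0],[0.2,-0.08,0,0.08,0,0,0],[0.2,-0.08,0,0.08,0,0,0],[1,-0.08,0,0.08,0,0,0],[1,-0.08,0,0.08,0,0,0]]}}

```text
t: 36.33
tool_pos: [0.2743, -0.4051, 0.2472]
orientation: [-3.14, -0.784, 1.039]
wrist_force: [0.2, 1.1, 0.7]
width: 0.678
grasp_force: 0.0
```

Emit:
{"method": "move_arm", "body": {"deltas": [[1,0,0,0,0,0,0],[1,0,0,0,0,0,0],[1,0,0,-0.7,0,0,0],[1,0,0,-1.4,0,0,0],[1,0,0,-2.1,0,0,0]]}}

```text
t: 36.75
tool_pos: [0.2441, -0.4564, 0.3074]
orientation: [-3.138, -0.785, 1.04]
wrist_force: [-0.5, -0.0, -0.2]
width: 0.998
grasp_force: 0.0
```

```bash
python3 - <<'E'
from look import *
from knob import *
s=snap('wrist','w20'); nestfit(s); redtop(s); p,R=state(); print(p)
a=kpose(25,45,.13,.10); b=kpose(-12,45,.127,.06)
plan([(*a,1),(*b,1)],mm=40,deg=6.5)
E
```

```text
blue 61 c [ 0.3849 -0.3343] size [0.0151 0.0034] phi deg 56.65995751991281 r 0.0611681318024183
blue 395 c [ 0.3409 -0.364 ] size [0.0403 0.0402] phi deg 2.622819442926044 r 0.055029271969744116
red [322.9789 254.2827] [ 0.3305 -0.309   0.1397]
[ 0.2427 -0.4591  0.3106]
call g=1 total [0.22, -1.3, 0.2, -2.03, 0.02, 2.05] -> az -1.312 z 0.311 rowsneeded 3
call g=1 total [-0.06, -1.33, -0.09, -2.04, 0.01, 2.04] -> az -1.400 z 0.312 rowsneeded 3
call g=1 total [0.25, -1.15, 0.8, -2.18, -0.0, 2.18] -> az -1.363 z 0.296 rowsneeded 3
call g=1 total [-0.04, -1.33, 0.52, -2.18, -0.0, 2.18] -> az -1.263 z 0.280 rowsneeded 3
```

Nest 1 (empty) is at the opening with the pin home. One more 72° step, done the same way.

Emit:
{"method": "move_arm", "body": {"deltas": [[1,0.05,-0.33,0.05,-0.51,0,0.51],[1,0.11,-0.65,0.1,-1.02,0.01,1.03],[1,0.16,-0.98,0.15,-1.52,0.02,1.54],[1,0.22,-1.3,0.2,-2.03,0.02,2.05],[1,0.22,-1.3,0.2,-2.03,0.02,2.05]]}}

```text
t: 37.22
tool_pos: [0.2043, -0.4183, 0.3076]
orientation: [-3.137, -0.785, 0.731]
wrist_force: [-0.2, 1.2, 0.1]
width: 1.003
grasp_force: 0.0
```

Emit:
{"method": "move_arm", "body": {"deltas": [[1,-0.02,-0.33,-0.02,-0.51,0,0.51],[1,-0.03,-0.66,-0.05,-1.02,0,1.02],[1,-0.05,-1.0,-0.07,-1.53,0,1.53],[1,-0.06,-1.33,-0.09,-2.04,0.01,2.04],[1,-0.06,-1.33,-0.09,-2.04,0.01,2.04]]}}

```text
t: 37.63
tool_pos: [0.1658, -0.3822, 0.3084]
orientation: [-3.137, -0.785, 0.432]
wrist_force: [0.1, 0.3, 0.5]
width: 1.0
grasp_force: 0.0
```

Emit:
{"method": "move_arm", "body": {"deltas": [[1,0.06,-0.29,0.2,-0.54,0,0.54],[1,0.12,-0.58,0.4,-1.09,0,1.09],[1,0.19,-0.86,0.6,-1.63,0,1.63],[1,0.25,-1.15,0.8,-2.18,0,2.18],[1,0.25,-1.15,0.8,-2.18,0,2.18]]}}

```text
t: 38.05
tool_pos: [0.1744, -0.3269, 0.2921]
orientation: [-3.136, -0.784, 0.11]
wrist_force: [0.3, 1.7, -0.7]
width: 0.999
grasp_force: 0.0
```

Emit:
{"method": "move_arm", "body": {"deltas": [[1,-0.01,-0.33,0.13,-0.54,0,0.54],[1,-0.02,-0.67,0.26,-1.09,0,1.09],[1,-0.03,-1.0,0.39,-1.63,0,1.63],[1,-0.04,-1.33,0.52,-2.18,0,2.18],[1,-0.04,-1.33,0.52,-2.18,0,2.18]]}}

```text
t: 38.47
tool_pos: [0.1816, -0.273, 0.2764]
orientation: [-3.138, -0.781, -0.209]
wrist_force: [0.2, 1.4, 0.2]
width: 1.0
grasp_force: 0.0
```

```bash
python3 - <<'E'
from knob import *
plan([(*kpose(-12,45,.127),1)])
E
```

```text
call g=1 total [0.06, 0.12, 1.41, -0.04, 0.04, 0.0] -> az -1.137 z 0.238 rowsneeded 3
```

Emit:
{"method": "move_arm", "body": {"deltas": [[1,0,0.06,0.4,0,0,0],[1,0.04,0.12,0.8,0,0,0],[1,0.06,0.12,1.2,-0.04,0.04,0],[1,0.06,0.12,1.41,-0.04,0.04,0],[0.2,0.06,0.12,1.41,-0.04,0.04,0]]}}

```text
t: 38.88
tool_pos: [0.2222, -0.289, 0.2379]
orientation: [3.14, -0.784, -0.203]
wrist_force: [0.2, -0.2, -0.3]
width: 0.878
grasp_force: 0.0
```

Emit:
{"method": "move_arm", "body": {"deltas": [[0.2,0,0,0,0,0,0],[0.2,0,0,0,0,0,0],[0.2,0,0,0,0,0,0],[0.2,0,0,0,0,0,0],[0.2,0.0,0,0,0,0,0]]}}

```text
t: 39.3
tool_pos: [0.2211, -0.2866, 0.2391]
orientation: [-3.138, -0.79, -0.21]
wrist_force: [-4.2, 20.8, 19.6]
width: 0.406
grasp_force: 57.6
```

Emit:
{"method": "move_arm", "body": {"deltas": [[0.2,0.06,0,-0.06,0,0,0],[0.2,0.12,0,-0.12,0,0,0],[0.2,0.18,0,-0.18,0,0,0],[0.2,0.24,0,-0.24,0,0,0],[0.2,0.24,0,-0.24,0,0,0]]}}

```text
t: 39.72
tool_pos: [0.2208, -0.2863, 0.2521]
orientation: [-3.138, -0.787, -0.21]
wrist_force: [13.5, 11.1, -10.2]
width: 0.403
grasp_force: 61.0
```

Emit:
{"method": "move_arm", "body": {"deltas": [[0.2,0.01,0.23,0.01,0.56,0,-0.56],[0.2,0.03,0.46,0.03,1.12,0,-1.12],[0.2,0.06,0.68,0.06,1.68,0,-1.68],[0.2,0.11,0.9,0.11,2.24,0,-2.24],[0.2,0.17,1.12,0.17,2.8,0,-2.8]]}}

```text
t: 40.13
tool_pos: [0.2207, -0.3326, 0.2522]
orientation: [-3.14, -0.79, 0.208]
wrist_force: [15.2, 14.3, -9.7]
width: 0.4
grasp_force: 62.1
```

Emit:
{"method": "move_arm", "body": {"deltas": [[0.2,0.01,0.23,0.01,0.56,0,-0.56],[0.2,0.03,0.46,0.03,1.12,0,-1.12],[0.2,0.06,0.68,0.06,1.68,0,-1.68],[0.2,0.11,0.9,0.11,2.24,0,-2.24],[0.2,0.17,1.12,0.17,2.8,0,-2.8]]}}

```text
t: 40.55
tool_pos: [0.2394, -0.3748, 0.2523]
orientation: [-3.141, -0.79, 0.623]
wrist_force: [12.8, 14.9, -10.4]
width: 0.397
grasp_force: 62.0
```

Emit:
{"method": "move_arm", "body": {"deltas": [[0.2,0.01,0.23,0.01,0.56,0,-0.56],[0.2,0.03,0.46,0.03,1.12,0,-1.12],[0.2,0.06,0.68,0.06,1.68,0,-1.68],[0.2,0.11,0.9,0.11,2.24,0,-2.24],[0.2,0.17,1.12,0.17,2.8,0,-2.8]]}}

```text
t: 40.97
tool_pos: [0.2735, -0.4058, 0.2524]
orientation: [3.14, -0.79, 1.039]
wrist_force: [10.0, 15.0, -10.0]
width: 0.402
grasp_force: 62.1
```

Emit:
{"method": "move_arm", "body": {"deltas": [[0.2,-0.04,0,0.04,0,0,0],[0.2,-0.08,0,0.08,0,0,0],[0.2,-0.08,0,0.08,0,0,0],[1,-0.08,0,0.08,0,0,0],[1,-0.08,0,0.08,0,0,0]]}}

```text
t: 41.38
tool_pos: [0.2731, -0.4066, 0.2484]
orientation: [3.137, -0.786, 1.037]
wrist_force: [-0.5, -0.0, -1.7]
width: 0.671
grasp_force: 0.0
```

Emit:
{"method": "move_arm", "body": {"deltas": [[1,0,0,0,0,0,0],[1,0,0,0,0,0,0],[1,0,0,-0.7,0,0,0],[1,0,0,-1.4,0,0,0],[1,0,0,-2.1,0,0,0]]}}

```text
t: 41.8
tool_pos: [0.2422, -0.4577, 0.3084]
orientation: [3.138, -0.786, 1.036]
wrist_force: [0.1, -1.5, -1.0]
width: 1.002
grasp_force: 0.0
```

```bash
python3 - <<'E'
from look import *
s=snap('wrist','w21'); nestfit(s); redtop(s); p,R=state(); print(p)
for d in bot.spot_point('wrist','reference')[:2]: print(d,atz(s,d['uv'],.02))
for m in bot.cut_out('wrist','reference')[:2]: print(np.round(m['box']),m['confidence'])
E
```

```text
red [320.795  252.3522] [ 0.3305 -0.3089  0.1394]
[ 0.2407 -0.4604  0.3116]
{'uv': [366.6, 362.0], 'confidence': 0.9} [ 0.341  -0.3631  0.02  ]
[292. 227. 414. 409.] 0.77
```

View pics/w21.png

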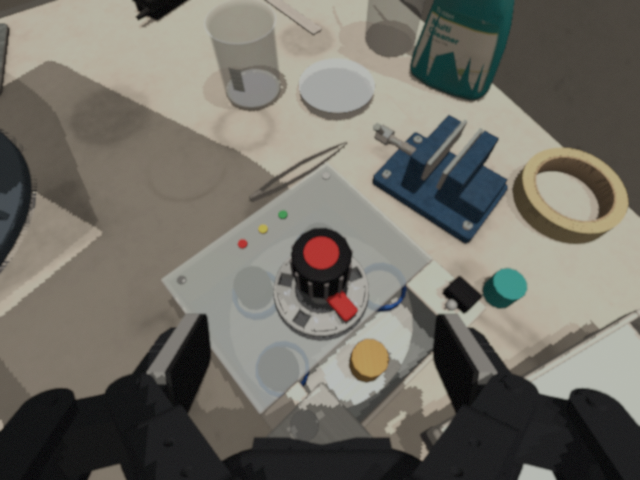

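The brass block is at the opening (370,358) with the red pin arm pointing at it. The knob top is at z 0.139, so the pin is home, and the loaded nests show through the roof at (255,288) and (280,365). Now the hatch.

```bash
cat > hatch.py <<'E'
from look import *
HGc=np.array([.274,-.3805]); RK=.0985
R=frame(52,44); f=np.array([np.cos(np.radians(52)),np.sin(np.radians(52))])
def tp(alpha,gap,z=.096):
    k=HGc+RK*np.array([np.cos(alpha),np.sin(alpha)]); C=np.array([*(k-(.009+gap)*f),z]); return C-R@[.011,0,.172]
E
python3 - <<'E'
from hatch import *
s=bot.snapshot('top')
for d in bot.spot_point('top','hatch_knob')[:1]: print(d,atdepth(s,d['uv']),atz(s,d['uv'],.09))
a0=np.arctan2(-.475+.3805,.298-.274); a1=np.radians(10.2); print(np.degrees(a0))
A=tp(a0,.025,.15); B=tp(a0,.012); p,R1=plan([(A,R,0),(B,R,0)],mm=30,deg=6)
al=np.linspace(a0,a1+.02,21)[1:]
pts=[(tp(a,-.001),R) for a in al]
cur=(p,R1)
for i in range(0,20,5): cur=rows(pts[i:i+5],cur)
E
```

```text
{'uv': [425.1, 325.7], 'confidence': 0.89} [ 0.2727 -0.4328  0.3173] [ 0.2955 -0.4758  0.09  ]
-75.74996730219642
call g=0 total [-1.67, 0.46, -0.95, -0.41, -0.09, 0.43] -> az -1.309 z 0.286 rowsneeded 3
call g=0 total [-1.65, 0.58, -0.91, -0.42, -0.08, 0.44] -> az -1.371 z 0.266 rowsneeded 3
call g=0 total [-0.7, 0.0, 1.2, 0.0, -0.0, -0.0] -> az -1.356 z 0.212 rowsneeded 2
[0.34, 0.11, 0.33, 0.0, -0.0, -0.0] az -1.331
[0.45, 0.21, 0.44, 0.0, -0.0, -0.0] az -1.320
[0.57, 0.29, 0.56, 0.0, -0.0, -0.0] az -1.309
[0.7, 0.36, 0.68, 0.0, -0.0, -0.0] az -1.298
[0.83, 0.42, 0.8, 0.0, -0.0, -0.0] az -1.287
[0.13, 0.04, 0.13, 0.0, 0.0, 0.0] az -1.277
[0.26, 0.08, 0.25, 0.0, 0.0, 0.0] az -1.267
[0.4, 0.09, 0.38, 0.0, 0.0, 0.0] az -1.257
[0.53, 0.09, 0.51, 0.0, 0.0, 0.0] az -1.248
[0.67, 0.08, 0.64, 0.0, 0.0, 0.0] az -1.238
[0.13, -0.03, 0.13, 0.0, 0.0, 0.0] az -1.230
[0.26, -0.07, 0.26, 0.0, 0.0, 0.0] az -1.221
[0.39, -0.12, 0.38, 0.0, 0.0, 0.0] az -1.214
[0.52, -0.19, 0.5, 0.0, 0.0, 0.0] az -1.206
[0.64, -0.27, 0.62, 0.0, 0.0, 0.0] az -1.200
[0.12, -0.09, 0.11, 0.0, 0.0, 0.0] az -1.194
[0.23, -0.2, 0.22, 0.0, 0.0, 0.0] az -1.189
[0.33, -0.31, 0.32, 0.0, 0.0, 0.0] az -1.184
[0.43, -0.44, 0.42, 0.0, 0.0, 0.0] az -1.180
[0.52, -0.58, 0.51, 0.0, 0.0, 0.0] az -1.177
```

Emit:
{"method": "move_arm", "body": {"deltas": [[0,-0.42,0.12,-0.24,-0.1,-0.02,0.11],[0,-0.84,0.23,-0.48,-0.2,-0.04,0.22],[0,-1.25,0.35,-0.71,-0.31,-0.07,0.32],[0,-1.67,0.46,-0.95,-0.41,-0.09,0.43],[0,-1.67,0.46,-0.95,-0.41,-0.09,0.43]]}}

```text
t: 42.47
tool_pos: [0.22, -0.5317, 0.2847]
orientation: [-3.141, -0.778, 0.969]
wrist_force: [-0.1, 0.8, -0.2]
width: 0.299
grasp_force: 0.0
```

Emit:
{"method": "move_arm", "body": {"deltas": [[0,-0.41,0.15,-0.23,-0.1,-0.02,0.11],[0,-0.82,0.29,-0.46,-0.21,-0.04,0.22],[0,-1.24,0.44,-0.68,-0.31,-0.06,0.33],[0,-1.65,0.58,-0.91,-0.42,-0.08,0.44],[0,-1.65,0.58,-0.91,-0.42,-0.08,0.44]]}}

```text
t: 42.88
tool_pos: [0.1982, -0.6045, 0.2644]
orientation: [-3.14, -0.769, 0.905]
wrist_force: [-1.0, 0.9, -0.6]
width: -0.004
grasp_force: 0.0
```

```bash
python3 - <<'E'
from hatch import *
s=snap('wrist','w22'); print(state()[0])
C=s['color']; 
for d in bot.spot_point('wrist','hatch_knob')[:2]: print(d,atz(s,d['uv'],.09))
for m in bot.cut_out('wrist','hatch_knob')[:2]: print(m['box'],m['confidence'])
a0=np.radians(-75.7); plan([(tp(a0,.012),R,0)])
E
```

```text
[ 0.1988 -0.6036  0.2649]
{'uv': [322.1, 271.4], 'confidence': 0.78} [ 0.2965 -0.479   0.09  ]
{'uv': [240.5, 154.8], 'confidence': 0.33} [ 0.305  -0.3808  0.09  ]
[166.0, 161.3, 376.7, 310.7] 0.94
call g=0 total [-0.72, 0.0, 1.19, -0.01, -0.01, -0.0] -> az -1.356 z 0.212 rowsneeded 3
```

Emit:
{"method": "move_arm", "body": {"deltas": [[0,-0.24,0,0.4,0,0,0],[0,-0.48,0,0.8,0,0,0],[0,-0.72,0,1.19,0,0,0],[0,-0.72,0,1.19,0,0,0],[0,-0.72,0,1.19,0,0,0]]}}

```text
t: 43.45
tool_pos: [0.207, -0.5927, 0.2127]
orientation: [-3.14, -0.769, 0.908]
wrist_force: [-0.9, -1.0, 0.1]
width: 0.001
grasp_force: 0.0
```

Emit:
{"method": "move_arm", "body": {"deltas": [[0,0.17,0.05,0.17,0,0,0],[0,0.34,0.11,0.33,0,0,0],[0,0.45,0.21,0.44,0,0,0],[0,0.57,0.29,0.56,0,0,0],[0,0.7,0.36,0.68,0,0,0]]}}

```text
t: 43.87
tool_pos: [0.2429, -0.5714, 0.2127]
orientation: [3.141, -0.768, 0.908]
wrist_force: [0.1, -1.1, -0.3]
width: -0.002
grasp_force: 0.6
```

```bash
python3 - <<'E'
from hatch import *
s=snap('wrist','w23'); o=bot.get_obs(); print(o['tool_pos'],o['wrist_force'])
for d in bot.spot_point('wrist','hatch_knob')[:1]: X=atz(s,d['uv'],.09); print(d,X,np.degrees(np.arctan2(*(X[:2]-HGc)[::-1])))
a0=np.radians(-75.75); al=np.linspace(a0,np.radians(10.2)+.02,21)[1:]
pts=[(tp(a,-.001),R) for a in al]; cur=None
for i in range(4,20,5): cur=rows(pts[i:i+5],cur)
E
```

```text
[ 0.2439 -0.5708  0.2127] [1.3807 0.4437 0.09  ]
{'uv': [326.0, 283.4], 'confidence': 0.76} [ 0.3265 -0.4672  0.09  ] -58.78936742017585
[0.11, 0.04, 0.12, -0.01, -0.0, 0.01] az -1.287
[0.24, 0.09, 0.25, -0.01, -0.0, 0.01] az -1.277
[0.37, 0.12, 0.38, -0.01, -0.0, 0.01] az -1.267
[0.51, 0.14, 0.51, -0.01, -0.0, 0.01] az -1.257
[0.64, 0.14, 0.64, -0.01, -0.0, 0.01] az -1.248
[0.13, -0.01, 0.13, 0.0, 0.0, 0.0] az -1.238
[0.27, -0.04, 0.26, 0.0, 0.0, 0.0] az -1.230
[0.4, -0.08, 0.39, 0.0, 0.0, 0.0] az -1.221
[0.53, -0.13, 0.51, 0.0, 0.0, 0.0] az -1.214
[0.65, -0.2, 0.63, 0.0, 0.0, 0.0] az -1.206
[0.12, -0.08, 0.12, 0.0, 0.0, 0.0] az -1.200
[0.24, -0.17, 0.23, 0.0, 0.0, 0.0] az -1.194
[0.35, -0.28, 0.34, 0.0, 0.0, 0.0] az -1.189
[0.46, -0.39, 0.44, 0.0, 0.0, 0.0] az -1.184
[0.55, -0.52, 0.54, 0.0, 0.0, 0.0] az -1.180
[0.09, -0.14, 0.09, 0.0, 0.0, 0.0] az -1.177
```

The hatch is moving, with its direction now at -59°. Continuing along the arc.

Emit:
{"method": "move_arm", "body": {"deltas": [[0,0.11,0.04,0.12,0,0,0],[0,0.24,0.09,0.25,0,0,0],[0,0.37,0.12,0.38,0,0,0],[0,0.51,0.14,0.51,0,0,0],[0,0.64,0.14,0.64,0,0,0]]}}

```text
t: 44.38
tool_pos: [0.2692, -0.5461, 0.2115]
orientation: [3.141, -0.768, 0.907]
wrist_force: [0.1, -1.6, 0.3]
width: -0.003
grasp_force: 0.4
```

Emit:
{"method": "move_arm", "body": {"deltas": [[0,0.13,-0.01,0.13,0,0,0],[0,0.27,-0.04,0.26,0,0,0],[0,0.4,-0.08,0.39,0,0,0],[0,0.53,-0.13,0.51,0,0,0],[0,0.65,-0.2,0.63,0,0,0]]}}

```text
t: 44.8
tool_pos: [0.2848, -0.5125, 0.2116]
orientation: [3.141, -0.768, 0.908]
wrist_force: [0.1, -0.9, 0.1]
width: -0.002
grasp_force: 0.3
```

```bash
python3 - <<'E'
from hatch import *
s=snap('wrist','w24'); o=bot.get_obs(); print(o['tool_pos'],o['wrist_force'])
for d in bot.spot_point('wrist','hatch_knob')[:1]: X=atz(s,d['uv'],.09); print(d,X,np.degrees(np.arctan2(*(X[:2]-HGc)[::-1])))
a0=np.radians(-75.75); al=np.linspace(a0,np.radians(10.2)+.02,21)[1:]
rows([(tp(a,-.001),R) for a in al[14:]])
E
```

```text
[ 0.2851 -0.5116  0.2116] [ 2.5628 -0.1134  0.0899]
{'uv': [334.2, 280.5], 'confidence': 0.86} [ 0.3718 -0.4096  0.09  ] -16.583380005910087
[0.14, -0.06, 0.12, -0.0, -0.01, 0.0] az -1.200
[0.25, -0.15, 0.23, -0.0, -0.01, 0.0] az -1.194
[0.36, -0.25, 0.34, -0.0, -0.01, 0.0] az -1.189
[0.47, -0.37, 0.44, -0.0, -0.01, 0.0] az -1.184
[0.57, -0.5, 0.54, -0.0, -0.01, 0.0] az -1.180
[0.66, -0.64, 0.63, -0.0, -0.01, 0.0] az -1.177
```

Emit:
{"method": "move_arm", "body": {"deltas": [[0,0.14,0,0.12,0,0,0],[0,0.25,-0.07,0.23,0,0,0],[0,0.36,-0.16,0.34,0,0,0],[0,0.47,-0.27,0.44,0,0,0],[0,0.52,-0.33,0.49,0,0,0]]}}

```text
t: 45.32
tool_pos: [0.2919, -0.4816, 0.2119]
orientation: [-3.142, -0.768, 0.908]
wrist_force: [-0.7, 0.4, 0.0]
width: -0.0
grasp_force: 0.3
```

```bash
python3 - <<'E'
from hatch import *
s=snap('wrist','w25'); o=bot.get_obs(); print(o['tool_pos'],o['wrist_force'])
for d in bot.spot_point('wrist','hatch_knob')[:1]: X=atz(s,d['uv'],.09); print(d,X,np.degrees(np.arctan2(*(X[:2]-HGc)[::-1])))
a0=np.radians(-75.75); al=np.linspace(a0,np.radians(10.2)+.02,21)[1:]
rows([(tp(a,-.001),R) for a in al[18:]])
E
```

```text
[ 0.2918 -0.4814  0.212 ] [ 0.6476 -1.6256  0.2753]
{'uv': [324.2, 278.7], 'confidence': 0.58} [ 0.3761 -0.3754  0.09  ] 2.8869405943920277
[0.06, -0.17, 0.06, -0.0, -0.0, 0.0] az -1.180
[0.15, -0.31, 0.14, -0.0, -0.0, 0.0] az -1.177
```

Emit:
{"method": "move_arm", "body": {"deltas": [[0,0.06,-0.07,0.06,0,0,0],[0,0.12,-0.15,0.12,0,0,0],[0,0.18,-0.22,0.18,0,0,0],[0,0.23,-0.26,0.22,0,0,0],[0,0.23,-0.26,0.22,0,0,0]]}}

```text
t: 45.83
tool_pos: [0.2911, -0.4673, 0.2123]
orientation: [3.137, -0.764, 0.91]
wrist_force: [-6.4, -16.0, -2.1]
width: -0.002
grasp_force: 8.2
```

```bash
python3 - <<'E'
from hatch import *
s=snap('wrist','w26'); o=bot.get_obs(); print(o['tool_pos'],o['wrist_force'])
for d in bot.spot_point('wrist','hatch_knob')[:1]: X=atz(s,d['uv'],.09); print(d,X,np.degrees(np.arctan2(*(X[:2]-HGc)[::-1])))
E
```

```text
[ 0.2911 -0.4674  0.2123] [ -5.2148 -15.3508  -1.9583]
{'uv': [328.4, 282.7], 'confidence': 0.66} [ 0.3756 -0.3643  0.09  ] 9.069212344076245
```

Emit:
{"method": "move_arm", "body": {"deltas": [[0,0.02,-0.03,0.02,0,0,0],[0,0,0,-0.5,0,0,0],[0,0,0.2,-1.2,0,0,0],[0,0,0.4,-2.0,0,0,0],[0,0,0.5,-2.8,0,0,0]]}}

```text
t: 46.35
tool_pos: [0.2591, -0.5401, 0.2935]
orientation: [-3.141, -0.769, 0.908]
wrist_force: [0.3, -1.1, -0.3]
width: -0.005
grasp_force: 0.0
```

```bash
python3 - <<'E'
from hatch import *
o=bot.get_obs(); print(o['tool_pos'],o['wrist_force'])
s=snap('wrist','w27'); redtop(s)
for d in bot.spot_point('wrist','hatch_knob')[:1]: X=atdepth(s,d['uv']); print(d,X)
for d in bot.spot_point('wrist','hatch_hinge')[:1]: print(d,atdepth(s,d['uv']))
print(proj(s,[*HGc,.077]),proj(s,[*(HGc+.1*np.array([np.cos(np.radians(10.2)),np.sin(np.radians(10.2))])),.09]))
cv2.imwrite('pics/w27v.png',cv2.imread('pics/w27.png'))
E
```

```text
[ 0.2591 -0.5401  0.2935] [ 0.2733 -1.1011 -0.2797]
red [178.0663 154.2722] [ 0.3306 -0.3088  0.1394]
{'uv': [299.7, 218.8], 'confidence': 0.93} [ 0.3728 -0.3707  0.1008]
{'uv': [190.0, 326.0], 'confidence': 0.72} [ 0.2778 -0.3809  0.0818]
[186.8322 330.8326] [293.1988 218.7604]
```

View pics/w27v.png

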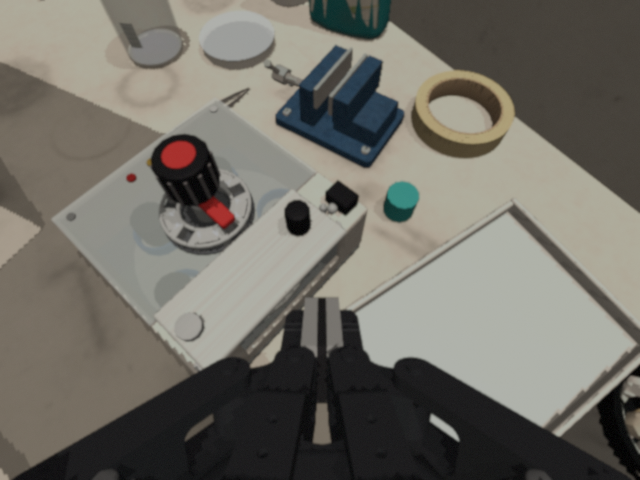

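The tray is empty, the hatch covers the opening with its knob at (298,217), and the red pin arm points at the reference. I check the hatch angle numerically against the housing's back edge.

```bash
python3 - <<'E'
from hatch import *
s=bot.snapshot('wrist'); g=cv2.cvtColor(s['color'],cv2.COLOR_RGB2GRAY)
ang=lambda a,b:np.degrees(np.arctan2(*(b-a)[:2][::-1]))
print('knob-hinge',ang(atz(s,(189,325),.083),atz(s,(297,209),.103)))
print('roof back edge',ang(atz(s,(55,218),.07),atz(s,(216,103),.07)))
# precise lines: LSD
lsd=cv2.createLineSegmentDetector(); L=lsd.detect(g)[0][:,0]
for l in L:
    if np.hypot(l[2]-l[0],l[3]-l[1])>55 and 40<min(l[0],l[2]) and max(l[0],l[2])<380 and 90<l[1]<390:
        a,b=atz(s,l[:2],.077),atz(s,l[2:],.077)
        if a[0]>b[0]: a,b=b,a
        print(np.round(l),'%.2f'%ang(a,b))
E
```

```text
knob-hinge 9.074539453046022
roof back edge 8.699640971490028
[364. 167. 274. 122.] -69.93
[317. 354. 317. 299.] 51.28
[219. 358. 281. 295.] 10.22
[357. 245. 308. 297.] 10.23
[294. 281. 364. 209.] 10.02
[ 49. 218. 164. 340.] -79.49
[292. 305. 337. 257.] 10.44
[334. 253. 245. 347.] 10.70
[160. 133.  49. 216.] 10.48
[212. 257. 152. 312.] 10.07
[276. 117. 365. 160.] -70.11
[228. 109. 312. 171.] -79.67
```

```bash
python3 -c "
from station import bot
print(bot.sign_off())"
```

```text
the job is handed in; nothing more can be done
None
```

The job is handed in, but the verdict isn't shown: by my last measurements, all three black specimens were fully down in nests 2–4, the reference block stood at the opening with the pin home, and the hatch was shut to within about 0.5°.

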